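# Copy the detector arm's angle with a locking bevel

### The arm

A 7-joint arm with a two-finger parallel gripper is mounted at the origin on the work surface. World frame = base frame: x ahead of the robot, y to its left, z up, the work surface at z = 0. Lengths are in mm, angles in rad, forces in N, time in s.
With the tool pointing down it reaches from about 425 to 950 mm from the base axis. Payload 4.7 kg.
Tool frame: the origin (TCP) lies at the very end of the fingers, on their centre line; the grasp point (between the pads) lies 19 mm behind it (arm.tcp_to_grasp is the distance from the TCP to the grasp point, in mm); z points along the fingers, y is the direction in which the jaws open and shut (so a half turn about z gives the same grasp; the last joint's range is limited). The gripper opens to 87 mm and grips with 3 to 60 N. Pads are 19 mm wide; open, the fingers measure 117 mm over their backs; the gripper's body (75 mm by 190 mm) begins 51 mm behind the grasp point.
Start: joints at [-1.251, 0.469, -0.049, 1.532, 0.024, 1.141, -0.082], TCP at [230.655, 634.387, 222.573] pointing down, gripper open.
Joint ranges: [-2.59, 2.59], [-0.33, 1.99], [-1.39, 1.29], [0.1, 2.45], [-1.04, 4.18], [0.21, 1.99], [-2.66, 2.66]. Speed limits (rad/s): [2.57, 2.57, 3.14, 3.14, 3.14, 3.14, 3.14].

### API

Orientations are given as a unit quaternion [w, x, y, z].
In Python, from workcell import arm, optics gives the robot as it stands. The module is installed in compiled form; this text tells all that it offers.
- The arm moves only by the tool apply_moves, never from a script. Its argument "series" is a list of rows, each an object of numbers: "rx", "ry", "rz": the turn, a rotation vector about the tool's x, y, z in degrees; "dx", "dy", "dz": the shift along the tool's x, y, z in cm; "gripper": the finger opening in cm, from 0 to 8.7. In form: [{"rx": .., "ry": .., "rz": .., "dx": .., "dy": .., "dz": .., "gripper": ..}, ...]. A call has 1 to 8 rows; each row shifts and turns the commanded pose from where the row before left it, along the tool's axes as they then stand; what a row does not reach is not made up. A row lasts 1/12 s, in which the tool goes at most 41.7 mm and 7.16 degrees, less where a joint would pass 70% of its speed; a pose out of reach is approached as far as the arm can. A call is refused whole if a number of a shift passes 4.17 or a number of a turn 7.16, either way. A call with a gripper value outside its range is refused whole. The fingers move at their own pace and stop on an object; the grip force is fixed at half the most. Time passes only in rows, so rows that do not move let the fingers close. It gives the time, the measured TCP pose, the force and the opening at its end, in the units of the state.
- arm.observe(): the state, without advancing time (a new reading comes with each control period).
- optics.camera(name): name is "scene" or "top" or "wrist"; returns the picture (480x640x3 uint8, blue, green, red); there is no depth.
- optics.calibration(name): a dict with "fx", "fy", "cx", "cy" (pixels), "cam_to_world" (4x4, takes a point from camera to world coordinates); the wrist camera has in their place "tool_from_camera" (4x4, takes a point from camera to tool coordinates, whose origin is the TCP and whose axes are the flange's). Camera axes: x right, y up, looking along -z (the intrinsics and any distortion apply to the point x, -y, -z); pixel columns grow to the right and rows downward; lengths in mm; the calibration is good to about 2 mm. A picture is of the moment at which its call begins: read the wrist's pose just before it. calibration takes no time and is no camera call.
- arm.hand_in(): hands the job in, once; it reports no verdict.
The state is a dict: "time_s": time; "q": joint angles; "joint_vel": joint speeds; "joint_torque": joint torques, N m; "tcp_pos": TCP position; "tool_rot": TCP orientation; "contact_force": force on the tool from outside, world axes, zero at the start; "moment": the same for the moment, N m; "width": finger opening in mm.
Only numpy, scipy, OpenCV 4.12 (cv2) and the standard library are available. Lean on these libraries where they do the work, as an engineer would, in place of code of your own. Each camera call takes 0.05 s, during which the arm holds its last target.

### The job

Use the yellow bevel to copy the blue detector arm's angle to the red arm: push the bevel into the corner between the blue arm and its black rail, so that the stock lies flat along the rail and the steel blade flat along the arm, and press the orange lever right down to lock it there. Then lay the locked bevel in the red arm's corner the same way, stock flat along that rail, swing the red arm in until it lies flat against the blade, and leave the bevel lying there, still locked. Do not shift the blue arm or disturb the other things on the bench.

Things in the scene. Friction and masses are not known exactly. Their poses are not given: they have to be found in the camera images.
- board: Aluminium optics board with a hole grid, 300 mm along its x, 450 mm along its y, 12 mm thick, fixed to the bench. Origin: centre of its underside; z up. It carries two like stations, turned half round from one another.
- blue_rail: Fixed black rail of the blue station, 30 mm wide, 14 mm high. Origin: on the arm's hinge axis at the board's top (12 mm above the bench), z up; x runs along its bare forward part (29 to 130 mm), +y is the arm's side, side face there at y = 15 mm. On the hinge: round foot (20 mm radius) and square cuvette holder, top 50 mm above the board; a lamp 54 mm high on the tail (x -39 to -85 mm).
- red_rail: The same for the red station (its x points opposite to the blue rail's x).
- blue_arm (a joint): Swing of the blue detector arm about its hinge, rad. Its corner angle (from the rail's x, counter-clockwise seen from above, to the arm's x) is 1.2 + this value. It is clamped hard (3 N m) and is the arm that is set right: it must not be shifted.
- blue_arm_end (a point): Outer end of the blue arm: a bar 30 mm wide, 14 mm high, from 24 to 150 mm from the hinge; this point is at 150 mm on its centreline, at the board's top. x points outward along the arm; the side face towards the rail is at y = -15 mm. On its outer 33 mm stands a black detector, top 52 mm above the board.
- red_arm (a joint): Swing of the red detector arm; corner angle 1.2 + this value. It stays where it is left and turns with light friction (0.08 N m). It starts with a wider corner than the blue arm's. Room to push it is on its side away from the rail (y = +15 mm).
- red_arm_end (a point): Outer end of the red arm, otherwise like blue_arm_end.
- bevel: Stock of the bevel: yellow bar 24 mm wide, 28 mm high, black grip patches, brass butt, lying on its underside; about 0.37 kg in all (varies). Origin: under the blade's pivot; x runs along the stock to the butt at 116 mm; z up. Pivot end rounded, 10.5 mm radius. It stands 14 mm taller than the rails, so it can be gripped above them (middle of the grip patches at x = 75 mm).
- blade (a joint): Swing of the bevel's blade, rad. The angle from the stock's x counter-clockwise to the blade's x is 1.75 + this value. Turns stiffly (0.25 N m, about 2 N at the tip) while the lever is up and then stays where it is left; held harder while the lever is down. It starts opened wider than the blue corner.
- blade_tip (a point): Tip of the steel blade, on its centreline at mid-thickness, 120 mm from the pivot. Blade 24 mm wide, round heel of 12 mm radius about the pivot, 3 mm thick, 8 to 11 mm above the stock's underside; x points from pivot to tip. A steel quadrant (46 mm radius, 20 to 23 mm up, passing over the rails) runs from it clockwise through the stock.
- lever (a joint): Orange cam lever on top of the stock, hinged across it at x = 40 mm, 34 mm above the underside: 0 = raised 0.75 rad (43 degrees), blade free; 0.75 = flat along the stock towards the pivot, blade locked (over 0.65 counts as locked). It stays where it is left; pressing it down takes 3 to 12 N near its tip.
- lever_tip (a point): Tip of the lever's underside, 47 mm from its hinge; the paddle is 14 mm wide, 6 mm thick.
- cuvette_rack: White cuvette rack 52 x 40 x 22 mm (38 mm high with cuvettes), on the board between the two stations; bystander. Origin: centre of its underside.
- pink_rack: Pink tube rack 100 x 200 x 30 mm (41 mm high with tubes), bystander; origin as above.
- orange_rack: Orange tube rack 100 x 200 x 30 mm, bystander; origin as above.
- tip_box: Blue tip box with white tray 85 x 125 x 66 mm, bystander; origin as above.
- tip_box_2: All-blue tip box 85 x 125 x 66 mm, bystander; origin as above.
- media_bottle: Glass bottle with orange cap, 78 mm across, 152 mm high, bystander; origin as above.
- pipette: White and blue pipette lying down, 320 mm long, 26 mm thick, along its x; bystander.
- hex_driver: Red-handled driver lying along its x, 160 mm long; bystander.

How it is judged (in metres and radians):
On the way:
1. the bevel lies in the blue corner, stock flat along the black rail and blade flat along the blue arm (within 4 mm and about 3 degrees), with its lever pressed down (angle between the x axis of bevel and the x axis of blue_rail, either way round below 0.045 rad and y of bevel in the frame of blue_rail between 0.024 and 0.0315 m and y of bevel in the frame of blue_arm_end between -0.0315 and -0.024 m and x of bevel in the frame of blue_arm_end between -0.15 and -0.06 m and y of blade_tip in the frame of blue_arm_end between -0.0315 and -0.024 m and value of joint lever above 0.65 rad), for 0.2 s.
At the end, for the whole second after the job is handed in: The locked bevel lies still and released in the red corner, stock flat along the red station's rail and blade flat along the red arm (within about 4 mm, 2.5 degrees); the red arm's corner angle equals the blue arm's within 0.04 rad, and the blue arm is unmoved (angle between the x axis of bevel and the x axis of red_rail, either way round below 0.045 rad and y of bevel in the frame of red_rail between 0.024 and 0.0315 m and y of bevel in the frame of red_arm_end between -0.0315 and -0.024 m and x of bevel in the frame of red_arm_end between -0.15 and -0.06 m and y of blade_tip in the frame of red_arm_end between -0.0315 and -0.024 m and value of joint lever above 0.65 rad and angle between the x axis of blue_arm_end and the x axis of red_arm_end, either way round below 0.04 rad and linear speed of bevel below 0.01 m/s and velocity of joint red_arm between -0.05 and 0.05 rad/s and angle between bevel's own z axis and vertical below 0.1 rad); the robot touches nothing.
It fails at once if the blue arm's end is shifted by more than 6 mm (distance of blue_arm_end from where it was at the start of the episode above 0.006 m).
It fails at once if a bystander is shifted by more than 30 mm (distance of any of pink_rack, orange_rack, tip_box, tip_box_2, media_bottle, pipette, cuvette_rack, hex_driver from where it was at the start of the episode above 0.03 m).
It also fails if it takes over 72 s, if anything falls off the work surface, if the arm or the gripper's body presses on something with over 40 N, if the wrist force passes 120 N, or if a joint passes its speed limit or range.

## Working session

There is one attempt and no reset: what is moved stays moved. The work goes in short steps, Python scripts to look and compute and a tool call to move; the robot and the scene stay as the last step left them, time stands still between calls to the robot, and variables do not carry over. Pictures are saved under pics/ and viewed, and the job is handed in when it is done.

Besides the shell and the picture viewer there is one more tool, called by a JSON object that holds its "op" and its "data", one argument or row to a line. apply_moves: Moves the arm, as the interface text tells. Its arguments: {"type":"object","properties":{"series":{"type":"array"}},"required":["series"]}

```bash
mkdir -p pics; python3 - <<'E'
from workcell import arm, optics
import cv2,json
s=arm.observe();print(s)
for n in("scene","top","wrist"):
    cv2.imwrite(f"pics/{n}0.png",optics.camera(n)); print(n,optics.calibration(n))
E
```

```text
{'time_s': 0.0, 'q': array([-1.25091731,  0.46947767, -0.04859155,  1.53363984,  0.02412985,
        1.14100654, -0.08230008]), 'joint_vel': array([ 0.00014531, -0.00201144, -0.00074332,  0.00248528,  0.00039082,
       -0.00224914, -0.00078552]), 'joint_torque': array([-1.03362334e-03, -5.07964611e+01, -8.11239704e-02, -2.36156219e+01,
       -6.13224506e-02,  3.78054183e-02,  1.66810269e-04]), 'tcp_pos': array([230.48383883, 633.81664969, 221.49791094]), 'tool_rot': array([-1.20008035e-04,  1.73487258e-01,  9.84835634e-01, -9.64933720e-04]), 'contact_force': array([-0.23676055, -0.25588052, -0.72813444]), 'moment': array([0.00031947, 0.0095189 , 0.00150438]), 'width': 87.23964544161117}
scene {'fx': 466.81092143300435, 'fy': 466.81092143300435, 'cx': 310.17568346029316, 'cy': 238.99605786668434, 'cam_to_world': array([[-7.28675106e-01, -4.89023528e-01,  4.79466974e-01,
         1.11263603e+03],
       [ 6.84815989e-01, -5.12381636e-01,  5.18162253e-01,
         5.88675683e+02],
       [-7.72346034e-03,  7.05918585e-01,  7.08250873e-01,
         8.85436678e+02],
       [ 0.00000000e
[... 300 characters left out ...]
97505114e-03,  5.77244268e-03,
        -6.19996929e+00],
       [ 6.87928801e-03,  1.28640238e-01,  9.91667467e-01,
         1.35623024e+03],
       [ 0.00000000e+00,  0.00000000e+00,  0.00000000e+00,
         1.00000000e+00]])}
wrist {'fx': 359.78315446390064, 'fy': 359.78315446390064, 'cx': 323.17913457290945, 'cy': 237.9960722270824, 'tool_from_camera': array([[ 1.43598550e-04,  9.58833601e-01,  2.83968494e-01,
         7.85801891e+01],
       [ 9.99999790e-01, -3.16946615e-04,  5.64501161e-04,
        -1.84058142e+00],
       [ 6.31265533e-04,  2.83968353e-01, -9.58833445e-01,
        -1.61495945e+02],
       [ 0.00000000e+00,  0.00000000e+00,  0.00000000e+00,
         1.00000000e+00]])}
```

View pics/top0.png

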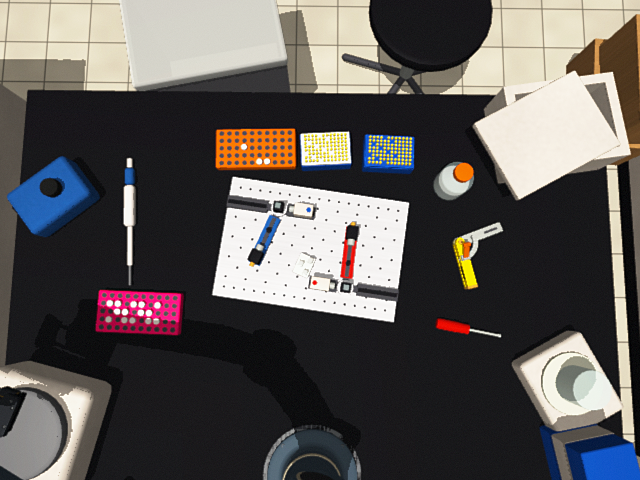

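View pics/scene0.png

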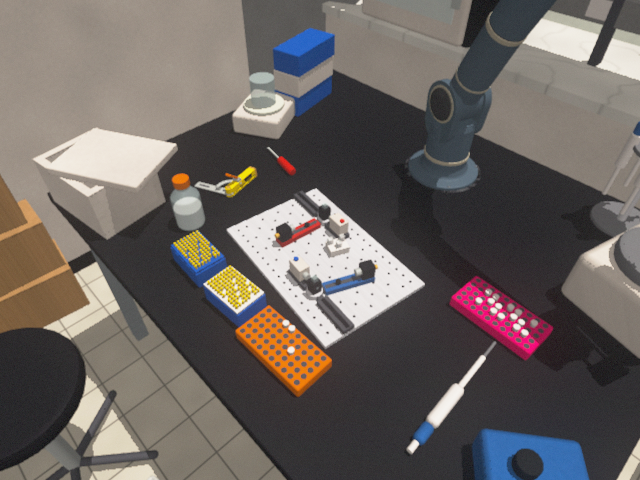

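View pics/wrist0.png

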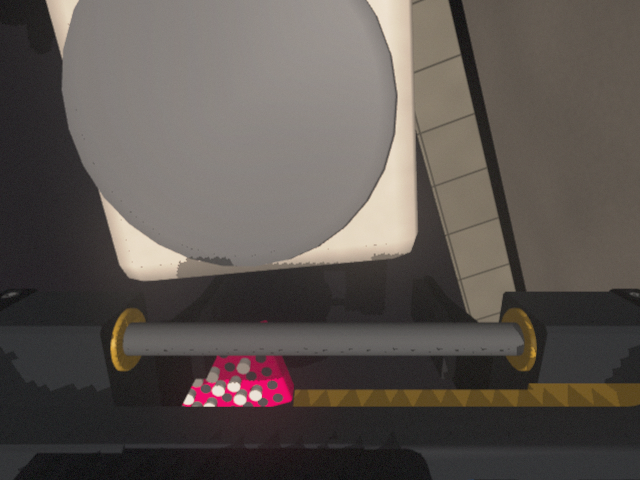

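Top view: the blue hinge is near (278,206) with its rail running left, and the blue arm ends at (253,262). The red hinge is near (346,287) with its rail running right, and the red arm ends at (352,225). The bevel stock runs from (462,240) to (471,288), with the blade tip at (500,228). Next I'll get coarse positions.

```bash
cat > h.py <<'E'
from workcell import arm, optics
import numpy as np, cv2
from scipy.spatial.transform import Rotation as R
def tool():
    s=arm.observe(); q=s['tool_rot']; T=np.eye(4)
    T[:3,:3]=R.from_quat([q[1],q[2],q[3],q[0]]).as_matrix(); T[:3,3]=s['tcp_pos']; return T
def snap(n,fn=None):
    c=optics.calibration(n)
    M=c['cam_to_world'] if n!='wrist' else tool()@c['tool_from_camera']
    im=optics.camera(n)
    if fn: cv2.imwrite('pics/'+fn,im)
    return im,(c,M)
def px2w(cm,p,z):
    c,M=cm; p=np.atleast_2d(np.array(p,float))
    d=np.c_[(p[:,0]-c['cx'])/c['fx'],-(p[:,1]-c['cy'])/c['fy'],-np.ones(len(p))]@M[:3,:3].T
    o=M[:3,3]; t=(z-o[2])/d[:,2]; return o+d*t[:,None]
def w2px(cm,P):
    c,M=cm; P=np.atleast_2d(np.array(P,float)); v=(P-M[:3,3])@M[:3,:3]
    return np.c_[c['cx']+c['fx']*v[:,0]/-v[:,2], c['cy']-c['fy']*v[:,1]/-v[:,2]]
E
python3 - <<'E'
from h import *
im,cm=snap('top'); im=cv2.imread('pics/top0.png')
for n,p,z in [('bhinge',(278,206),62),('brail end',(228,201),26),('barm end',(251,263),26),('rhinge',(346,287),62),('rrail',(398,293),26),('rarm',(352,225),26),
 ('pivot',(461,240),28),('butt',(471,288),28),('tip',(500,228),10),('boardcorners',(232,177),12),('b',(409,202),12),('b',(394,321),12),('b',(213,295),12)]:
    print(n,px2w(cm,p,z).round(0))
cv2.imwrite('pics/topz.png',cv2.resize(im[170:330,200:520],(800,400),interpolation=cv2.INTER_CUBIC))
E
```

```text
bhinge [[637.  89.  62.]]
brail end [[655. 216.  26.]]
barm end [[501. 155.  26.]]
rhinge [[444. -76.  62.]]
rrail [[ 431. -204.   26.]]
rarm [[597. -92.  26.]]
pivot [[ 562. -361.   28.]]
butt [[ 445. -382.   28.]]
tip [[ 595. -464.   10.]]
boardcorners [[719. 210.  12.]]
b [[ 659. -236.   12.]]
b [[ 363. -196.   12.]]
b [[423. 248.  12.]]
```

View pics/topz.png

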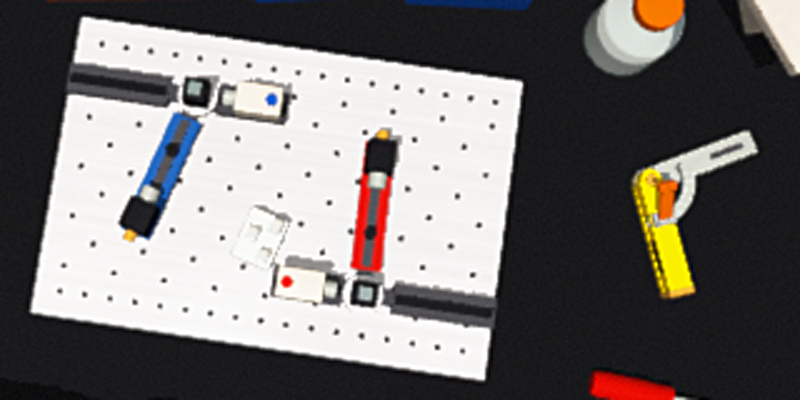

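```bash
cat >> h.py <<'E'
def yaw():
    T=tool(); return np.degrees(np.arctan2(T[1,0],T[0,0]))
def plan(pos,yw,n=None,g=8.7,step=38,rot=6.5):
    """straight rows from the measured pose to pos with tool down and tool-x yaw yw (deg)"""
    import json
    T=tool(); p=np.array(pos,float); Rt=np.array([[np.cos(np.radians(yw)),np.sin(np.radians(yw)),0],[np.sin(np.radians(yw)),-np.cos(np.radians(yw)),0],[0,0,-1]])
    Rt=Rt.T if False else np.column_stack([Rt[0],[np.sin(np.radians(yw)),-np.cos(np.radians(yw)),0],[0,0,-1]])
    Rt[:,0]=[np.cos(np.radians(yw)),np.sin(np.radians(yw)),0]
    rv=R.from_matrix(T[:3,:3].T@Rt).as_rotvec(degrees=True)
    d=p-T[:3,3]
    m=int(np.ceil(max(np.linalg.norm(d)/step,np.linalg.norm(rv)/rot,1)))
    n=max(n or m,m); C=T[:3,:3].copy(); cp=T[:3,3].copy(); rows=[]
    for i in range(n):
        s=C.T@(T[:3,3]+d*(i+1)/n-cp); s=np.round(s/10,2); r=np.round(rv/n,2)
        rows.append(dict(rx=r[0],ry=r[1],rz=r[2],dx=s[0],dy=s[1],dz=s[2],gripper=g))
        cp=cp+C@(s*10); C=C@R.from_rotvec(r,degrees=True).as_matrix()
    print('pos',T[:3,3].round(1),'yaw',yaw().round(2),'n',n)
    for i in range(0,n,8):
        print('['+','.join(json.dumps({k:float(v) for k,v in r.items() if v or k=='gripper'}) for r in rows[i:i+8])+']')
E
python3 -c "
from h import *
plan((615,5,240),180)"
```

```text
pos [230.6 634.  221.9] yaw 160.02 n 20
[{"rz": -1.0, "dx": -2.88, "dy": -2.3, "dz": -0.09, "gripper": 8.7},{"rz": -1.0, "dx": -2.84, "dy": -2.35, "dz": -0.09, "gripper": 8.7},{"rz": -1.0, "dx": -2.8, "dy": -2.4, "dz": -0.08, "gripper": 8.7},{"rz": -1.0, "dx": -2.76, "dy": -2.44, "dz": -0.09, "gripper": 8.7},{"rz": -1.0, "dx": -2.71, "dy": -2.5, "dz": -0.09, "gripper": 8.7},{"rz": -1.0, "dx": -2.67, "dy": -2.54, "dz": -0.09, "gripper": 8.7},{"rz": -1.0, "dx": -2.63, "dy": -2.59, "dz": -0.08, "gripper": 8.7},{"rz": -1.0, "dx": -2.58, "dy": -2.63, "dz": -0.09, "gripper": 8.7}]
[{"rz": -1.0, "dx": -2.53, "dy": -2.68, "dz": -0.09, "gripper": 8.7},{"rz": -1.0, "dx": -2.49, "dy": -2.72, "dz": -0.09, "gripper": 8.7},{"rz": -1.0, "dx": -2.44, "dy": -2.76, "dz": -0.08, "gripper": 8.7},{"rz": -1.0, "dx": -2.39, "dy": -2.81, "dz": -0.09, "gripper": 8.7},{"rz": -1.0, "dx": -2.34, "dy": -2.85, "dz": -0.09, "gripper": 8.7},{"rz": -1.0, "dx": -2.29, "dy": -2.88, "dz": -0.09, "gripper": 8.7},{"rz": -1.0, "dx": -2.24, "dy": -2.93, "dz": -0.09, "gripper": 8.7},{"rz": -1.0, "dx": -2.18, "dy": -2.97, "dz": -0.08, "gripper": 8.7}]
[{"rz": -1.0, "dx": -2.14, "dy": -3.0, "dz": -0.09, "gripper": 8.7},{"rz": -1.0, "dx": -2.08, "dy": -3.04, "dz": -0.09, "gripper": 8.7},{"rz": -1.0, "dx": -2.03, "dy": -3.08, "dz": -0.09, "gripper": 8.7},{"rz": -1.0, "dx": -1.98, "dy": -3.11, "dz": -0.08, "gripper": 8.7}]
```

```bash
cat >> h.py <<'E'
def need(pos,yw,verbose=True):
    """totals: shift along present tool axes (cm), then rotation vector (deg)"""
    T=tool(); a=np.radians(yw)
    Rt=np.column_stack([[np.cos(a),np.sin(a),0],[np.sin(a),-np.cos(a),0],[0,0,-1]])
    rv=R.from_matrix(T[:3,:3].T@Rt).as_rotvec(degrees=True)
    s=T[:3,:3].T@(np.array(pos,float)-T[:3,3])/10
    st=arm.observe()
    print('t',round(st['time_s'],2),'pos',T[:3,3].round(1),'yaw',yaw().round(2),'w',round(st['width'],1),'F',st['contact_force'].round(1)); print('shift cm',s.round(2),'turn',rv.round(2),'min rows',round(np.linalg.norm(s)/4.1,1),round(np.linalg.norm(rv)/7.1,1))
E
```

{"op": "apply_moves", "data": {
  "series": [
    {"dx":-2.9,"dy":-2.3,"dz":-0.1},
    {"dx":-2.9,"dy":-2.3,"dz":-0.1},
    {"dx":-2.9,"dy":-2.3,"dz":-0.1},
    {"dx":-2.9,"dy":-2.3,"dz":-0.1},
    {"dx":-2.9,"dy":-2.3,"dz":-0.1},
    {"dx":-2.9,"dy":-2.3,"dz":-0.1},
    {"dx":-2.9,"dy":-2.3,"dz":-0.1},
    {"dx":-2.9,"dy":-2.3,"dz":-0.1}
  ]
}}

```text
schema error: expected keys rx, ry, rz, dx, dy, dz, gripper
```

{"op": "apply_moves", "data": {
  "series": [
    {"dx":-2.9,"dy":-2.3,"dz":-0.1},
    {"dx":-2.9,"dy":-2.3,"dz":-0.1},
    {"dx":-2.9,"dy":-2.3,"dz":-0.1},
    {"dx":-2.9,"dy":-2.3,"dz":-0.1},
    {"dx":-2.9,"dy":-2.3,"dz":-0.1},
    {"dx":-2.9,"dy":-2.3,"dz":-0.1},
    {"dx":-2.9,"dy":-2.3,"dz":-0.1},
    {"dx":-2.9,"dy":-2.3,"dz":-0.1}
  ]
}}

```text
schema error: expected keys rx, ry, rz, dx, dy, dz, gripper
```

{"op": "apply_moves", "data": {
  "series": [
    {"dx":-2.9,"dy":-2.3,"dz":-0.1},
    {"dx":-2.9,"dy":-2.3,"dz":-0.1},
    {"dx":-2.9,"dy":-2.3,"dz":-0.1},
    {"dx":-2.9,"dy":-2.3,"dz":-0.1},
    {"rz":-7},
    {"rz":-7},
    {"rz":-6},
    {}
  ]
}}

```text
schema error: expected keys rx, ry, rz, dx, dy, dz, gripper
```

{"op": "apply_moves", "data": {
  "series": [
    {"rx":0,"ry":0,"rz":0,"dx":-2.9,"dy":-2.3,"dz":-0.1,"gripper":8.7},
    {"rx":0,"ry":0,"rz":0,"dx":-2.9,"dy":-2.3,"dz":-0.1,"gripper":8.7},
    {"rx":0,"ry":0,"rz":0,"dx":-2.9,"dy":-2.3,"dz":-0.1,"gripper":8.7},
    {"rx":0,"ry":0,"rz":0,"dx":-2.9,"dy":-2.3,"dz":-0.1,"gripper":8.7},
    {"rx":0,"ry":0,"rz":0,"dx":-2.9,"dy":-2.3,"dz":-0.1,"gripper":8.7},
    {"rx":0,"ry":0,"rz":0,"dx":-2.9,"dy":-2.3,"dz":-0.1,"gripper":8.7},
    {"rx":0,"ry":0,"rz":0,"dx":-2.9,"dy":-2.3,"dz":-0.1,"gripper":8.7},
    {"rx":0,"ry":0,"rz":0,"dx":-2.9,"dy":-2.3,"dz":-0.1,"gripper":8.7}
  ]
}}

```text
time_s: 0.87
tcp_pos: [386.4, 380.4, 230.6]
tool_rot: [-0.0, 0.173, 0.985, 0.0]
contact_force: [1.4, -0.1, 0.0]
width: 87.2
```

{"op": "apply_moves", "data": {
  "series": [
    {"rx":0,"ry":0,"rz":0,"dx":-2.9,"dy":-2.3,"dz":-0.1,"gripper":8.7},
    {"rx":0,"ry":0,"rz":0,"dx":-2.9,"dy":-2.3,"dz":-0.1,"gripper":8.7},
    {"rx":0,"ry":0,"rz":0,"dx":-2.9,"dy":-2.3,"dz":-0.1,"gripper":8.7},
    {"rx":0,"ry":0,"rz":0,"dx":-2.9,"dy":-2.3,"dz":-0.1,"gripper":8.7},
    {"rx":0,"ry":0,"rz":0,"dx":-2.9,"dy":-2.3,"dz":-0.1,"gripper":8.7},
    {"rx":0,"ry":0,"rz":0,"dx":-2.9,"dy":-2.3,"dz":-0.1,"gripper":8.7},
    {"rx":0,"ry":0,"rz":0,"dx":-2.9,"dy":-2.3,"dz":-0.1,"gripper":8.7},
    {"rx":0,"ry":0,"rz":0,"dx":-2.9,"dy":-2.3,"dz":-0.1,"gripper":8.7}
  ]
}}

```text
time_s: 1.53
tcp_pos: [541.5, 128.3, 238.6]
tool_rot: [-0.0, 0.173, 0.985, 0.0]
contact_force: [-0.1, 1.2, -0.8]
width: 86.7
```

{"op": "apply_moves", "data": {
  "series": [
    {"rx":0,"ry":0,"rz":0,"dx":-2.9,"dy":-2.3,"dz":-0.1,"gripper":8.7},
    {"rx":0,"ry":0,"rz":0,"dx":-2.9,"dy":-2.3,"dz":-0.1,"gripper":8.7},
    {"rx":0,"ry":0,"rz":0,"dx":-2.9,"dy":-2.3,"dz":-0.1,"gripper":8.7},
    {"rx":0,"ry":0,"rz":0,"dx":-2.9,"dy":-2.3,"dz":-0.1,"gripper":8.7},
    {"rx":0,"ry":0,"rz":-7,"dx":0,"dy":0,"dz":0,"gripper":8.7},
    {"rx":0,"ry":0,"rz":-7,"dx":0,"dy":0,"dz":0,"gripper":8.7},
    {"rx":0,"ry":0,"rz":-6,"dx":0,"dy":0,"dz":0,"gripper":8.7},
    {"rx":0,"ry":0,"rz":0,"dx":0,"dy":0,"dz":0,"gripper":8.7}
  ]
}}

```text
time_s: 2.2
tcp_pos: [618.4, 3.6, 242.2]
tool_rot: [-0.0, -0.001, 1.0, 0.0]
contact_force: [-0.1, 0.1, 0.5]
width: 87.4
```

```bash
python3 - <<'E'
from h import *
need((615,5,240),180)
im,cm=snap('wrist','w1.png')
np.save('w1.npy',cm[1])
E
```

```text
t 2.2 pos [618.4   3.6 242.2] yaw -179.91 w 87.4 F [-0.1  0.1  0.5]
shift cm [0.34 0.14 0.22] turn [ 0.02 -0.03  0.09] min rows 0.1 0.0
```

View pics/w1.png

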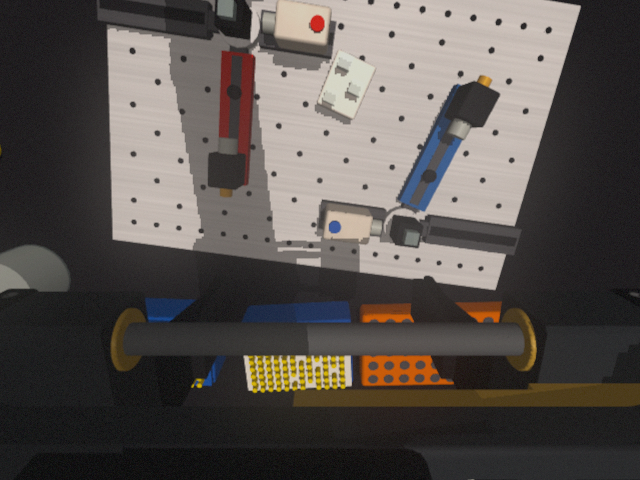

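The wrist view shows both stations: blue hinge near (405,230), rail going right to (520,240), arm up to (475,100); red hinge near (235,15), rail left to (100,10), arm down to (230,190). I'll zoom in to measure edges.

```bash
python3 - <<'E'
from h import *
im=cv2.imread('pics/w1.png')
a=cv2.resize(im[60:270,370:540],None,fx=3.5,fy=2.8,interpolation=cv2.INTER_CUBIC)
a=np.clip(a.astype(float)*1.6,0,255).astype(np.uint8)
cv2.imwrite('pics/z1.png',cv2.resize(np.clip(im[60:270,370:540]*1.5,0,255).astype(np.uint8),None,fx=2.8,fy=2.8,interpolation=cv2.INTER_CUBIC))
cv2.imwrite('pics/z2.png',cv2.resize(np.clip(im[0:210,85:285]*1.7,0,255).astype(np.uint8),None,fx=2.8,fy=2.8,interpolation=cv2.INTER_CUBIC))
hsv=cv2.cvtColor(im,cv2.COLOR_BGR2HSV)
c=optics.calibration('wrist'); cm=(c,np.load('w1.npy'))
B=np.zeros(im.shape[:2],np.uint8); 
for n,lo,hi,roi in [('blue',(105,120,40),(125,255,255),(380,80,500,215)),('red',(0,120,40),(8,255,255),(205,45,265,192))]:
    m=cv2.inRange(hsv,lo,hi); k=np.zeros_like(m); k[roi[1]:roi[3],roi[0]:roi[2]]=255; m&=k
    cs,_=cv2.findContours(m,cv2.RETR_EXTERNAL,cv2.CHAIN_APPROX_NONE); ct=max(cs,key=cv2.contourArea)
    r=cv2.minAreaRect(ct); bp=cv2.boxPoints(r); print(n,cv2.contourArea(ct),bp.round(1).tolist()); print(px2w(cm,bp,26).round(1).tolist())
E
```

```text
blue 1100.5 [[399.6000061035156, 199.8000030517578], [437.20001220703125, 124.5999984741211], [462.0, 137.0], [424.3999938964844, 212.1999969482422]]
[[608.5, 83.0, 26.0], [532.3, 116.0, 26.0], [544.2, 142.2, 26.0], [621.9, 110.5, 26.0]]
red 1815.0 [[213.6999969482422, 182.1999969482422], [221.39999389648438, 50.400001525878906], [254.6999969482422, 52.400001525878906], [246.89999389648438, 184.1999969482422]]
[[590.2, -112.7, 26.0], [465.5, -94.8, 26.0], [467.1, -63.4, 26.0], [592.2, -78.0, 26.0]]
```

View pics/z1.png

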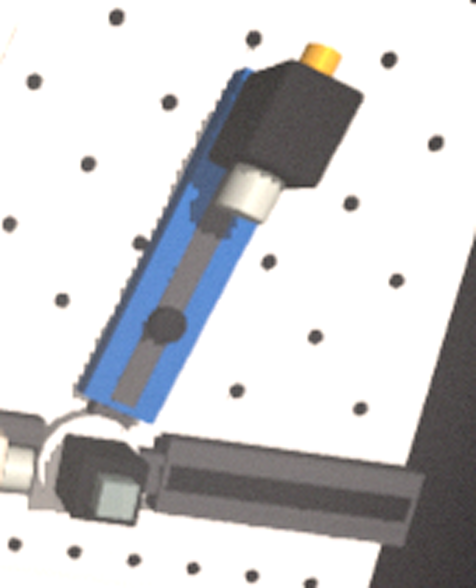

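View pics/z2.png

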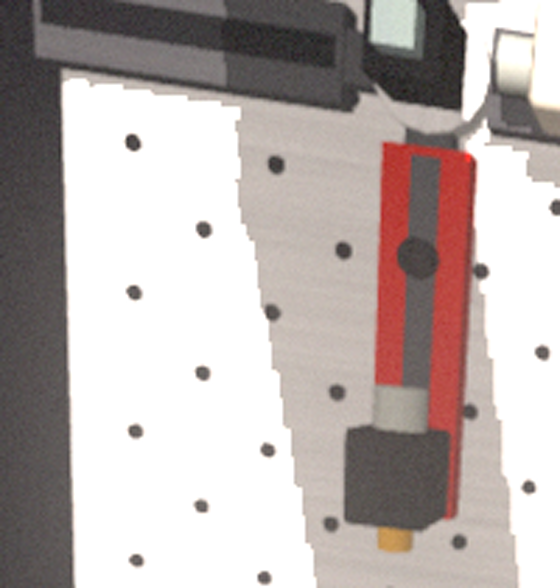

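```bash
python3 - <<'E'
from h import *
im=cv2.imread('pics/w1.png')
f=lambda y0,y1,x0,x1,g,s,n: cv2.imwrite(n,cv2.resize(np.clip(im[y0:y1,x0:x1].astype(float)*g,0,255).astype(np.uint8),None,fx=s,fy=s,interpolation=cv2.INTER_NEAREST))
f(195,265,380,530,2.2,5,'pics/z3.png')
f(0,60,90,260,2.2,4.5,'pics/z4.png')
E
```

```text
(no output)
```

View pics/z3.png

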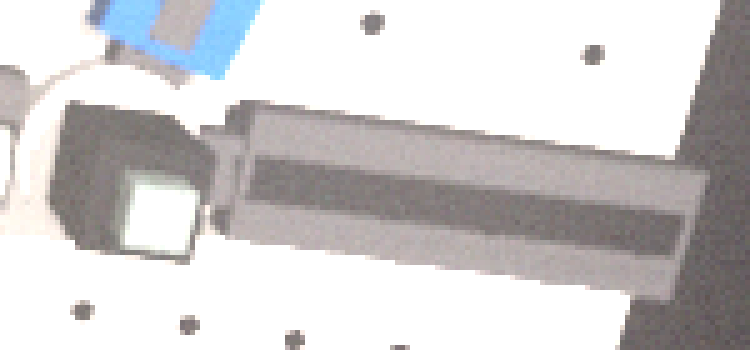

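View pics/z4.png

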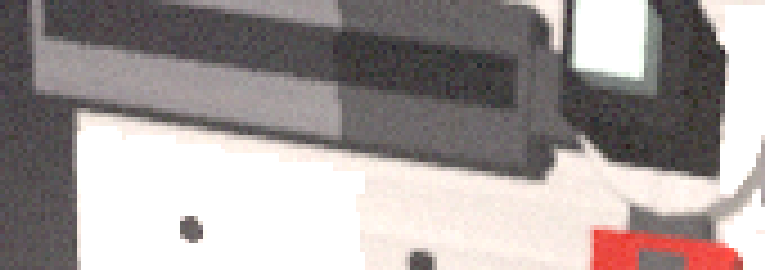

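```bash
python3 - <<'E'
from h import *
c=optics.calibration('wrist'); cm=(c,np.load('w1.npy'))
w=lambda p,z=26: px2w(cm,p,z)[:,:2]
bu=w([(431.6,216.2),(521.6,230)]); bl=w([(427,242.6),(514,254.6)]); rl=w([(97.8,20.7),(207.8,37.8)])
for n,l in(('bu',bu),('bl',bl),('rl',rl)):
    d=l[1]-l[0]; print(n,l.round(1).tolist(),'yaw',np.degrees(np.arctan2(d[1],d[0])).round(2),np.linalg.norm(d).round(1))
# board edges z=12: lower left, right-bottom
bb=w([(113,240),(495,290),(578,6)],12); print(bb.round(1)); d=bb[1]-bb[0]; print(np.degrees(np.arctan2(d[1],d[0])),np.linalg.norm(d)); d=bb[2]-bb[1]; print(np.degrees(np.arctan2(d[1],d[0])),np.linalg.norm(d))
E
```

```text
bu [[626.3, 118.6], [641.5, 217.8]] yaw 81.28 100.4
bl [[656.0, 116.1], [669.8, 213.8]] yaw 81.97 98.7
rl [[440.8, -207.7], [454.8, -106.8]] yaw 82.07 101.9
[[ 657.8 -237. ]
 [ 719.   205.9]
 [ 423.9  244.6]]
82.13089968102464 447.08958215324407
172.51616928435814 297.6218517222895
```

```bash
python3 - <<'E'
from h import *
c=optics.calibration('wrist'); cm=(c,np.load('w1.npy')); im=cv2.imread('pics/w1.png'); hsv=cv2.cvtColor(im,cv2.COLOR_BGR2HSV)
bh=np.array([637.5,87.8]); rh=np.array([443.6,-76.5])
def edge(m,rows,side):
    P=[]
    for r in rows:
        x=np.where(m[r])[0]
        if len(x): P.append((x.max()+1 if side else x.min(),r+.5))
    return np.array(P,float)
mb=cv2.inRange(hsv,(105,90,60),(125,255,255)); mb[:,:390]=0; mb[:,480:]=0
mr=cv2.inRange(hsv,(0,120,60),(8,255,255))|cv2.inRange(hsv,(174,120,60),(180,255,255)); mr[:,:205]=0;mr[:,265:]=0
def rep(n,P,h,z=26):
    W=px2w(cm,P,z)[:,:2]; v=cv2.fitLine(W.astype(np.float32),cv2.DIST_HUBER,0,.01,.01).ravel()
    d=v[:2]; q=v[2:]-h
    if d@q<0:d=-d
    off=d[0]*q[1]-d[1]*q[0]   # signed y offset of line from hinge in arm frame
    print(n,len(P),'yaw',np.degrees(np.arctan2(d[1],d[0])).round(2),'offset',off.round(2))
rep('blue railside',edge(mb,range(150,205),1),bh)
rep('blue far',edge(mb,range(95,190),0),bh)
rep('red railside',edge(mr,range(56,130),0),rh)
rep('red far',edge(mr,range(56,180),1),rh)
E
```

```text
blue railside 55 yaw 156.49 offset -14.06
blue far 87 yaw 156.43 offset 15.91
red railside 74 yaw -6.06 offset -15.84
red far 124 yaw -7.16 offset 16.55
```

{"op": "apply_moves", "data": {
  "series": [
    {"rx":0,"ry":0,"rz":0,"dx":0.3,"dy":-3.9,"dz":0,"gripper":8.7},
    {"rx":0,"ry":0,"rz":0,"dx":0.3,"dy":-3.9,"dz":0,"gripper":8.7},
    {"rx":0,"ry":0,"rz":0,"dx":0.3,"dy":-3.9,"dz":0,"gripper":8.7},
    {"rx":0,"ry":0,"rz":0,"dx":0.3,"dy":-3.9,"dz":0,"gripper":8.7},
    {"rx":0,"ry":0,"rz":0,"dx":0.3,"dy":-3.9,"dz":0,"gripper":8.7},
    {"rx":0,"ry":0,"rz":0,"dx":0.3,"dy":-3.9,"dz":0,"gripper":8.7},
    {"rx":0,"ry":0,"rz":0,"dx":0.3,"dy":-3.9,"dz":0,"gripper":8.7},
    {"rx":0,"ry":0,"rz":0,"dx":0.3,"dy":-3.9,"dz":0,"gripper":8.7}
  ]
}}

```text
time_s: 2.92
tcp_pos: [594.3, -309.6, 242.6]
tool_rot: [0.0, 0.001, 1.0, 0.0]
contact_force: [1.6, -0.7, 0.3]
width: 87.4
```

{"op": "apply_moves", "data": {
  "series": [
    {"rx":0,"ry":0,"rz":-5,"dx":0.3,"dy":-3.9,"dz":0,"gripper":8.7},
    {"rx":0,"ry":0,"rz":-5,"dx":0.3,"dy":-3.9,"dz":0,"gripper":8.7},
    {"rx":0,"ry":0,"rz":0,"dx":0,"dy":0,"dz":0,"gripper":8.7}
  ]
}}

```text
time_s: 3.17
tcp_pos: [587.9, -396.9, 242.2]
tool_rot: [-0.001, -0.081, 0.997, -0.004]
contact_force: [-1.4, -1.6, 0.5]
width: 87.1
```

```bash
python3 - <<'E'
from h import *
need((615,5,240),190)
print(arm.observe()['q'].round(2))
im,cm=snap('wrist','w2.png')
np.save('w2.npy',cm[1])
E
```

```text
t 3.17 pos [ 587.9 -396.9  242.2] yaw -170.67 w 87.1 F [-1.4 -1.6  0.5]
shift cm [-9.19 39.22 -0.08] turn [-0.4  -0.2  -0.67] min rows 9.8 0.1
[ 0.35  0.52  0.28  1.43 -0.14  1.21  2.38]
```

View pics/w2.png

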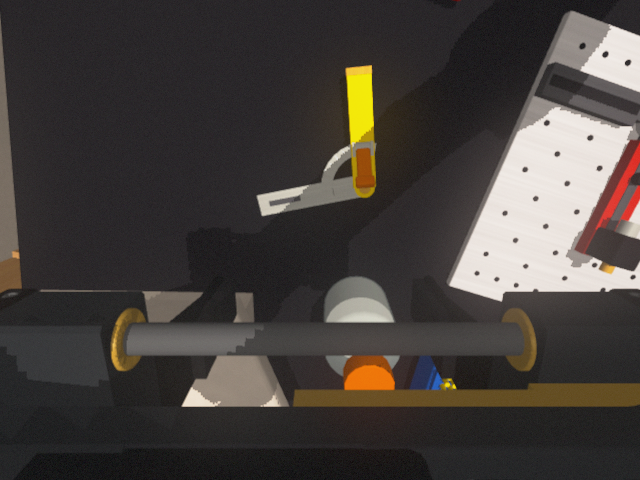

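The bevel sits at the centre: butt near (359,70), pivot near (364,188), blade tip near (262,207). The bottle is below in the picture, near (360,340).

```bash
python3 - <<'E'
from h import *
c=optics.calibration('wrist'); cm=(c,np.load('w2.npy')); im=cv2.imread('pics/w2.png'); hsv=cv2.cvtColor(im,cv2.COLOR_BGR2HSV)
m=cv2.inRange(hsv,(22,120,80),(34,255,255)); m[:,:330]=0;m[:,390:]=0;m[:55]=0;m[205:]=0
cv2.imwrite('pics/z5.png',cv2.resize(im[50:225,245:395],None,fx=3.4,fy=3.4,interpolation=cv2.INTER_CUBIC))
L=[];Rr=[]
for r in range(78,135):
    x=np.where(m[r])[0]; L.append((x.min(),r+.5)); Rr.append((x.max()+1,r+.5))
for n,P in(('L',L),('R',Rr)):
    W=px2w(cm,P,28)[:,:2]; v=cv2.fitLine(W.astype(np.float32),cv2.DIST_HUBER,0,.01,.01).ravel(); print(n,np.degrees(np.arctan2(v[1],v[0])).round(2),v[2:],np.std(np.diff(np.array(P)[:,0])))
print(L[::10],Rr[::10])
ys=np.where(m.any(1))[0]; print(ys.min(),ys.max())
print('cam',cm[1][:3,3])
E
```

```text
L 13.86 [ 481.61282 -392.96964] 0.22517000380211594
R 13.7 [ 472.23087 -369.45154] 0.1855768722395226
[(np.int64(346), 78.5), (np.int64(347), 88.5), (np.int64(347), 98.5), (np.int64(348), 108.5), (np.int64(348), 118.5), (np.int64(349), 128.5)] [(np.int64(372), 78.5), (np.int64(373), 88.5), (np.int64(373), 98.5), (np.int64(373), 108.5), (np.int64(374), 118.5), (np.int64(374), 128.5)]
66 197
cam [ 510.07226306 -410.05981214  403.98975087]
```

View pics/z5.png

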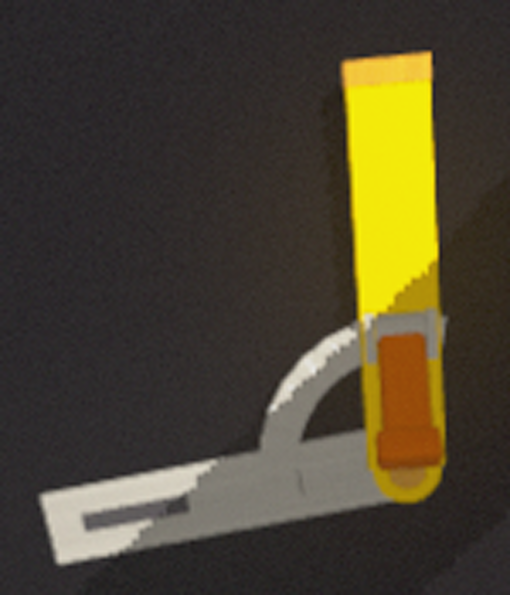

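```bash
python3 - <<'E'
from h import *
c=optics.calibration('wrist'); cm=(c,np.load('w2.npy'))
b=px2w(cm,[(359,66.8)],28)[0,:2]; pe=px2w(cm,[(365,197.5)],28)[0,:2]
tipc=px2w(cm,[(245+50/3.4,50+530/3.4)],9.5)[0,:2]
a=np.radians(193.8); u=np.array([np.cos(a),np.sin(a)])
ml=(np.array([481.6,-392.97])+[472.23,-369.45])/2; n=np.array([-u[1],u[0]])
print('butt',b,'pivot end',pe,'len',np.linalg.norm(b-pe),'offs to midline',(b-ml)@n,(pe-ml)@n)
piv=b-116*u; piv-=((piv-ml)@n)*n*1.0
print('pivot',piv, 'pivot from round end',pe+10.5*u); g=piv+75*u
d=tipc-piv; print('tip',tipc,np.linalg.norm(d),'blade yaw',np.degrees(np.arctan2(d[1],d[0])),'angle',(np.degrees(np.arctan2(d[1],d[0]))-193.8)%360)
print('grasp',g)
need([*g,60],193.8)
E
```

```text
butt [ 445.15965802 -388.72102656] pivot end [ 567.81582798 -358.59062029] len 126.30272131116227 offs to midline -0.28049614436239095 -0.2835662352817121
pivot [ 557.87814221 -361.32354491] pivot from round end [ 557.61891804 -361.09522159]
tip [ 599.07668237 -469.9265017 ] 116.15473272867624 blade yaw -69.2257551298336 angle 96.97424487016639
grasp [ 485.04307122 -379.21355422]
t 3.22 pos [ 589.3 -392.3  242.1] yaw -170.61 w 87.2 F [-0.8  1.2 -0.2]
shift cm [10.03  3.04 18.22] turn [-0.16 -0.14 -4.41] min rows 5.1 0.6
```

{"op": "apply_moves", "data": {
  "series": [
    {"rx":0,"ry":0,"rz":0,"dx":3.0,"dy":1.0,"dz":2.0,"gripper":8.7},
    {"rx":0,"ry":0,"rz":0,"dx":3.0,"dy":1.0,"dz":2.0,"gripper":8.7},
    {"rx":0,"ry":0,"rz":0,"dx":3.0,"dy":1.0,"dz":2.0,"gripper":8.7},
    {"rx":0,"ry":0,"rz":0,"dx":1.0,"dy":0,"dz":4.0,"gripper":8.7},
    {"rx":0,"ry":0,"rz":-4.4,"dx":0,"dy":0,"dz":4.0,"gripper":8.7},
    {"rx":0,"ry":0,"rz":0,"dx":0,"dy":0,"dz":4.0,"gripper":8.7},
    {"rx":0,"ry":0,"rz":0,"dx":0,"dy":0,"dz":0,"gripper":8.7}
  ]
}}

```text
time_s: 3.8
tcp_pos: [484.1, -368.6, 55.3]
tool_rot: [-0.005, -0.125, 0.992, 0.005]
contact_force: [-1.9, 0.7, -1.1]
width: 87.1
```

```bash
python3 - <<'E'
from h import *
need((485,-379.2,17),193.8)
print(arm.observe()['q'].round(2))
im,cm=snap('wrist','w3.png')
E
```

```text
t 3.8 pos [ 484.1 -368.6   55.3] yaw -165.62 w 87.1 F [-1.9  0.7 -1.1]
shift cm [ 0.14 -1.09  3.82] turn [ 0.68 -0.54  0.58] min rows 1.0 0.1
[ 0.42  0.56  0.22  1.84 -0.17  0.77  2.55]
```

View pics/w3.png

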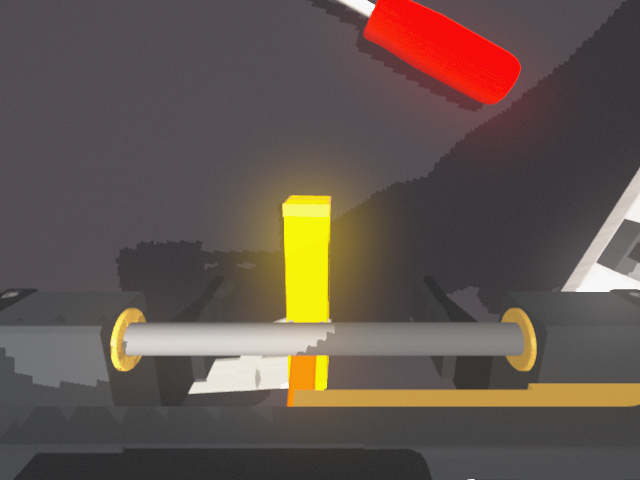

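The stock lies between the open fingers, slightly left of centre (around column 307). I'll correct sideways, go down and close.

{"op": "apply_moves", "data": {
  "series": [
    {"rx":0.7,"ry":-0.5,"rz":0.6,"dx":0.1,"dy":-1.1,"dz":0,"gripper":8.7},
    {"rx":0,"ry":0,"rz":0,"dx":0,"dy":0,"dz":1.9,"gripper":8.7},
    {"rx":0,"ry":0,"rz":0,"dx":0,"dy":0,"dz":1.9,"gripper":8.7},
    {"rx":0,"ry":0,"rz":0,"dx":0,"dy":0,"dz":0,"gripper":8.7},
    {"rx":0,"ry":0,"rz":0,"dx":0,"dy":0,"dz":0,"gripper":8.7}
  ]
}}

```text
time_s: 4.27
tcp_pos: [491.9, -386.5, 26.6]
tool_rot: [0.006, -0.12, 0.993, -0.007]
contact_force: [-0.4, -0.5, -0.1]
width: 86.8
```

```bash
python3 - <<'E'
from h import *
need((485,-379.2,17),193.8)
E
```

```text
t 4.27 pos [ 491.9 -386.5   26.6] yaw -166.22 w 86.8 F [-0.4 -0.5 -0.1]
shift cm [0.5  0.88 0.95] turn [-0.84  0.62 -0.03] min rows 0.3 0.1
```

{"op": "apply_moves", "data": {
  "series": [
    {"rx":0,"ry":0,"rz":0,"dx":0,"dy":0,"dz":0,"gripper":8.7},
    {"rx":0,"ry":0,"rz":0,"dx":0,"dy":0,"dz":0,"gripper":8.7}
  ]
}}

```text
time_s: 4.43
tcp_pos: [492.0, -386.5, 26.9]
tool_rot: [0.007, -0.12, 0.993, -0.007]
contact_force: [1.0, -0.6, 0.7]
width: 87.1
```

```bash
python3 - <<'E'
from h import *
need((485,-379.2,17),193.8)
print(arm.observe()['q'].round(2),arm.observe()['joint_vel'].round(2))
E
```

```text
t 4.43 pos [ 492.  -386.5   26.9] yaw -166.19 w 87.1 F [ 1.  -0.6  0.7]
shift cm [0.51 0.89 0.97] turn [-0.88  0.66  0.  ] min rows 0.3 0.2
[ 0.45  0.61  0.21  1.84 -0.18  0.69  2.57] [ 0.    0.01 -0.    0.01 -0.   -0.   -0.  ]
```

{"op": "apply_moves", "data": {
  "series": [
    {"rx":-0.8,"ry":0.6,"rz":0,"dx":0.3,"dy":0.6,"dz":0,"gripper":8.7},
    {"rx":0,"ry":0,"rz":0,"dx":0.2,"dy":0.3,"dz":0,"gripper":8.7},
    {"rx":0,"ry":0,"rz":0,"dx":0,"dy":0,"dz":0.9,"gripper":8.7},
    {"rx":0,"ry":0,"rz":0,"dx":0,"dy":0,"dz":0,"gripper":8.7}
  ]
}}

```text
time_s: 4.77
tcp_pos: [482.7, -376.9, 14.2]
tool_rot: [-0.002, -0.12, 0.993, 0.002]
contact_force: [-1.3, 0.6, -0.5]
width: 86.7
```

```bash
python3 - <<'E'
from h import *
need((485,-379.2,17),193.8)
print(arm.observe()['q'].round(2),arm.observe()['joint_vel'].round(2))
E
```

```text
t 4.77 pos [ 482.7 -376.9   14.2] yaw -166.17 w 86.7 F [-1.3  0.6 -0.5]
shift cm [-0.17 -0.28 -0.28] turn [ 0.21 -0.17  0.03] min rows 0.1 0.0
[ 0.45  0.62  0.2   1.86 -0.18  0.69  2.57] [-0.    0.    0.   -0.01  0.    0.02 -0.  ]
```

{"op": "apply_moves", "data": {
  "series": [
    {"rx":0.2,"ry":-0.1,"rz":0,"dx":-0.1,"dy":-0.2,"dz":-0.3,"gripper":8.7},
    {"rx":0,"ry":0,"rz":0,"dx":0,"dy":0,"dz":0,"gripper":8.7},
    {"rx":0,"ry":0,"rz":0,"dx":0,"dy":0,"dz":0,"gripper":1.5},
    {"rx":0,"ry":0,"rz":0,"dx":0,"dy":0,"dz":0,"gripper":1.5},
    {"rx":0,"ry":0,"rz":0,"dx":0,"dy":0,"dz":0,"gripper":1.5},
    {"rx":0,"ry":0,"rz":0,"dx":0,"dy":0,"dz":0,"gripper":1.5},
    {"rx":0,"ry":0,"rz":0,"dx":0,"dy":0,"dz":0,"gripper":1.5}
  ]
}}

```text
time_s: 5.35
tcp_pos: [485.0, -379.5, 18.4]
tool_rot: [0.0, -0.12, 0.993, -0.001]
contact_force: [-0.5, -0.2, -0.2]
width: 61.5
```

```bash
python3 - <<'E'
from h import *
need((485,-379.2,17),193.8)
E
```

```text
t 5.35 pos [ 485.  -379.5   18.4] yaw -166.18 w 61.5 F [-0.5 -0.2 -0.2]
shift cm [-0.01  0.03  0.14] turn [-0.09  0.    0.02] min rows 0.0 0.0
```

Pose is good. The fingers are slow (about 50 mm/s), so I'll wait for them to close.

{"op": "apply_moves", "data": {
  "series": [
    {"rx":0,"ry":0,"rz":0,"dx":0,"dy":0,"dz":0.1,"gripper":1.5},
    {"rx":0,"ry":0,"rz":0,"dx":0,"dy":0,"dz":0,"gripper":1.5},
    {"rx":0,"ry":0,"rz":0,"dx":0,"dy":0,"dz":0,"gripper":1.5},
    {"rx":0,"ry":0,"rz":0,"dx":0,"dy":0,"dz":0,"gripper":1.5},
    {"rx":0,"ry":0,"rz":0,"dx":0,"dy":0,"dz":0,"gripper":1.5},
    {"rx":0,"ry":0,"rz":0,"dx":0,"dy":0,"dz":0,"gripper":1.5},
    {"rx":0,"ry":0,"rz":0,"dx":0,"dy":0,"dz":0,"gripper":1.5},
    {"rx":0,"ry":0,"rz":0,"dx":0,"dy":0,"dz":0,"gripper":1.5}
  ]
}}

```text
time_s: 6.02
tcp_pos: [484.8, -379.1, 17.3]
tool_rot: [-0.0, -0.12, 0.993, -0.0]
contact_force: [0.5, 1.6, 1.1]
width: 23.8
```

{"op": "apply_moves", "data": {
  "series": [
    {"rx":0,"ry":0,"rz":0,"dx":0,"dy":0,"dz":0,"gripper":1.5},
    {"rx":0,"ry":0,"rz":0,"dx":0,"dy":0,"dz":0,"gripper":1.5},
    {"rx":0,"ry":0,"rz":0,"dx":0,"dy":0,"dz":0,"gripper":1.5},
    {"rx":0,"ry":0,"rz":0,"dx":0,"dy":0,"dz":0,"gripper":1.5}
  ]
}}

```text
time_s: 6.35
tcp_pos: [484.8, -379.2, 17.3]
tool_rot: [-0.0, -0.12, 0.993, -0.001]
contact_force: [-0.9, 2.1, 0.6]
width: 23.9
```

```bash
python3 - <<'E'
from h import *
need((485,-379.2,17),193.8)
E
```

```text
t 6.35 pos [ 484.8 -379.2   17.3] yaw -166.18 w 23.9 F [-0.9  2.1  0.6]
shift cm [-0.02  0.    0.03] turn [-0.06 -0.01  0.02] min rows 0.0 0.0
```

{"op": "apply_moves", "data": {
  "series": [
    {"rx":0,"ry":0,"rz":0,"dx":0,"dy":0,"dz":-1.0,"gripper":1.5},
    {"rx":0,"ry":0,"rz":0,"dx":0,"dy":0,"dz":-2.0,"gripper":1.5},
    {"rx":0,"ry":0,"rz":0,"dx":0,"dy":0,"dz":-3.0,"gripper":1.5},
    {"rx":0,"ry":0,"rz":0,"dx":0,"dy":0,"dz":-3.0,"gripper":1.5},
    {"rx":0,"ry":0,"rz":0,"dx":0,"dy":0,"dz":-3.0,"gripper":1.5},
    {"rx":0,"ry":0,"rz":0,"dx":0,"dy":0,"dz":-2.0,"gripper":1.5},
    {"rx":0,"ry":0,"rz":0,"dx":0,"dy":0,"dz":0,"gripper":1.5}
  ]
}}

```text
time_s: 6.93
tcp_pos: [487.2, -381.9, 162.8]
tool_rot: [0.004, -0.12, 0.993, -0.004]
contact_force: [1.0, -1.4, -2.8]
width: 23.6
```

```bash
python3 - <<'E'
from h import *
need((629.3,256.5,157),82.2)
plan((629.3,256.5,157),82.2,n=24,g=1.5,rot=7)
print(arm.observe()['q'].round(2))
E
```

```text
t 6.93 pos [ 487.2 -381.9  162.8] yaw -166.22 w 23.6 F [ 1.  -1.4 -2.8]
shift cm [-29.    58.62   0.21] turn [1.0000e-02 8.0000e-01 1.1158e+02] min rows 16.0 15.7
pos [ 487.2 -381.9  162.8] yaw -166.22 n 24
[{"ry": 0.03, "rz": 4.65, "dx": -1.21, "dy": 2.44, "dz": 0.01, "gripper": 1.5},{"ry": 0.03, "rz": 4.65, "dx": -1.0, "dy": 2.53, "dz": 0.01, "gripper": 1.5},{"ry": 0.03, "rz": 4.65, "dx": -0.8, "dy": 2.61, "gripper": 1.5},{"ry": 0.03, "rz": 4.65, "dx": -0.59, "dy": 2.66, "dz": 0.01, "gripper": 1.5},{"ry": 0.03, "rz": 4.65, "dx": -0.36, "dy": 2.7, "dz": 0.01, "gripper": 1.5},{"ry": 0.03, "rz": 4.65, "dx": -0.15, "dy": 2.72, "dz": 0.01, "gripper": 1.5},{"ry": 0.03, "rz": 4.65, "dx": 0.08, "dy": 2.73, "gripper": 1.5},{"ry": 0.03, "rz": 4.65, "dx": 0.29, "dy": 2.71, "dz": 0.01, "gripper": 1.5}]
[{"ry": 0.03, "rz": 4.65, "dx": 0.52, "dy": 2.67, "dz": 0.01, "gripper": 1.5},{"ry": 0.03, "rz": 4.65, "dx": 0.73, "dy": 2.63, "dz": 0.01, "gripper": 1.5},{"ry": 0.03, "rz": 4.65, "dx": 0.94, "dy": 2.56, "gripper": 1.5},{"ry": 0.03, "rz": 4.65, "dx": 1.14, "dy": 2.47, "dz": 0.01, "gripper": 1.5}
[... 270 characters left out ...]
dy": 1.98, "dz": 0.01, "gripper": 1.5}]
[{"ry": 0.03, "rz": 4.65, "dx": 2.03, "dy": 1.82, "dz": 0.02, "gripper": 1.5},{"ry": 0.03, "rz": 4.65, "dx": 2.17, "dy": 1.65, "dz": 0.01, "gripper": 1.5},{"ry": 0.03, "rz": 4.65, "dx": 2.29, "dy": 1.47, "dz": 0.02, "gripper": 1.5},{"ry": 0.03, "rz": 4.65, "dx": 2.41, "dy": 1.28, "dz": 0.01, "gripper": 1.5},{"ry": 0.03, "rz": 4.65, "dx": 2.5, "dy": 1.08, "dz": 0.02, "gripper": 1.5},{"ry": 0.03, "rz": 4.65, "dx": 2.58, "dy": 0.87, "dz": 0.02, "gripper": 1.5},{"ry": 0.03, "rz": 4.65, "dx": 2.65, "dy": 0.66, "dz": 0.02, "gripper": 1.5},{"ry": 0.03, "rz": 4.65, "dx": 2.69, "dy": 0.45, "dz": 0.02, "gripper": 1.5}]
[ 0.41  0.43  0.25  1.76 -0.13  0.96  2.52]
```

{"op": "apply_moves", "data": {
  "series": [
    {"rx":0,"ry":0,"rz":4.5,"dx":-1.2,"dy":2.4,"dz":0,"gripper":1.5},
    {"rx":0,"ry":0,"rz":4.5,"dx":-1.0,"dy":2.5,"dz":0,"gripper":1.5},
    {"rx":0,"ry":0,"rz":4.5,"dx":-0.8,"dy":2.6,"dz":0,"gripper":1.5},
    {"rx":0,"ry":0,"rz":4.5,"dx":-0.6,"dy":2.7,"dz":0,"gripper":1.5},
    {"rx":0,"ry":0,"rz":4.5,"dx":-0.4,"dy":2.7,"dz":0,"gripper":1.5},
    {"rx":0,"ry":0,"rz":4.5,"dx":-0.2,"dy":2.7,"dz":0,"gripper":1.5},
    {"rx":0,"ry":0,"rz":4.5,"dx":0,"dy":2.7,"dz":0,"gripper":1.5},
    {"rx":0,"ry":0,"rz":4.5,"dx":0.3,"dy":2.7,"dz":0,"gripper":1.5}
  ]
}}

```text
time_s: 7.6
tcp_pos: [531.0, -165.9, 155.5]
tool_rot: [-0.001, 0.195, 0.981, -0.001]
contact_force: [-0.0, 0.1, -3.8]
width: 23.8
```

{"op": "apply_moves", "data": {
  "series": [
    {"rx":0,"ry":0,"rz":4.5,"dx":0.5,"dy":2.7,"dz":0,"gripper":1.5},
    {"rx":0,"ry":0,"rz":4.5,"dx":0.7,"dy":2.6,"dz":0,"gripper":1.5},
    {"rx":0,"ry":0,"rz":4.5,"dx":0.9,"dy":2.6,"dz":0,"gripper":1.5},
    {"rx":0,"ry":0,"rz":4.5,"dx":1.1,"dy":2.5,"dz":0,"gripper":1.5},
    {"rx":0,"ry":0,"rz":4.5,"dx":1.3,"dy":2.4,"dz":0,"gripper":1.5},
    {"rx":0,"ry":0,"rz":4.5,"dx":1.5,"dy":2.3,"dz":0,"gripper":1.5},
    {"rx":0,"ry":0,"rz":4.5,"dx":1.7,"dy":2.1,"dz":0,"gripper":1.5},
    {"rx":0,"ry":0,"rz":4.5,"dx":1.9,"dy":2.0,"dz":0,"gripper":1.5}
  ]
}}

```text
time_s: 8.27
tcp_pos: [574.1, 48.0, 155.2]
tool_rot: [-0.0, 0.488, 0.873, -0.001]
contact_force: [0.2, -0.3, -3.9]
width: 23.5
```

{"op": "apply_moves", "data": {
  "series": [
    {"rx":0,"ry":0,"rz":4.5,"dx":2.0,"dy":1.8,"dz":0,"gripper":1.5},
    {"rx":0,"ry":0,"rz":4.5,"dx":2.2,"dy":1.7,"dz":0,"gripper":1.5},
    {"rx":0,"ry":0,"rz":4.5,"dx":2.3,"dy":1.5,"dz":0,"gripper":1.5},
    {"rx":0,"ry":0,"rz":4.5,"dx":2.4,"dy":1.3,"dz":0,"gripper":1.5},
    {"rx":0,"ry":0,"rz":4.5,"dx":2.5,"dy":1.1,"dz":0,"gripper":1.5},
    {"rx":0,"ry":0,"rz":4.5,"dx":2.6,"dy":0.9,"dz":0,"gripper":1.5},
    {"rx":0,"ry":0,"rz":4.5,"dx":2.6,"dy":0.7,"dz":0,"gripper":1.5},
    {"rx":0,"ry":0,"rz":4.5,"dx":2.7,"dy":0.4,"dz":0,"gripper":1.5}
  ]
}}

```text
time_s: 8.93
tcp_pos: [611.9, 263.2, 154.6]
tool_rot: [0.001, 0.734, 0.679, -0.001]
contact_force: [1.8, -1.0, -3.5]
width: 23.9
```

```bash
python3 - <<'E'
from h import *
need((629.3,256.5,100),82.2)
print(arm.observe()['q'].round(2))
E
```

```text
t 8.93 pos [611.9 263.2 154.6] yaw 85.57 w 23.9 F [ 1.8 -1.  -3.5]
shift cm [-0.51  1.79  5.46] turn [-0.03  0.17  3.37] min rows 1.4 0.5
[-0.82  0.55  0.52  1.65 -0.31  1.02 -0.29]
```

{"op": "apply_moves", "data": {
  "series": [
    {"rx":0,"ry":0,"rz":3.4,"dx":0.4,"dy":1.8,"dz":0,"gripper":1.5},
    {"rx":0,"ry":0,"rz":0,"dx":0,"dy":0,"dz":3.0,"gripper":1.5},
    {"rx":0,"ry":0,"rz":0,"dx":0,"dy":0,"dz":3.0,"gripper":1.5},
    {"rx":0,"ry":0,"rz":0,"dx":0,"dy":0,"dz":2.5,"gripper":1.5},
    {"rx":0,"ry":0,"rz":0,"dx":0,"dy":0,"dz":0,"gripper":1.5},
    {"rx":0,"ry":0,"rz":0,"dx":0,"dy":0,"dz":0,"gripper":1.5}
  ]
}}

```text
time_s: 9.43
tcp_pos: [629.0, 264.1, 68.9]
tool_rot: [0.0, 0.752, 0.659, -0.003]
contact_force: [-0.3, -0.7, -2.4]
width: 23.6
```

```bash
python3 - <<'E'
from h import *
need((630.5,265.4,31),82.2)
im,cm=snap('wrist','w4.png');np.save('w4.npy',cm[1])
im,cm=snap('scene','s4.png')
t,cm=snap('top')
cv2.imwrite('pics/s4z.png',np.hstack([cv2.resize(im[220:370,200:420],None,fx=2,fy=2),cv2.resize(t[180:280,200:320],None,fx=3,fy=3)]))
E
```

```text
t 9.43 pos [629.  264.1  68.9] yaw 82.4 w 23.6 F [-0.3 -0.7 -2.4]
shift cm [0.16 0.14 3.79] turn [-0.19  0.26  0.2 ] min rows 0.9 0.1
```

View pics/w4.png

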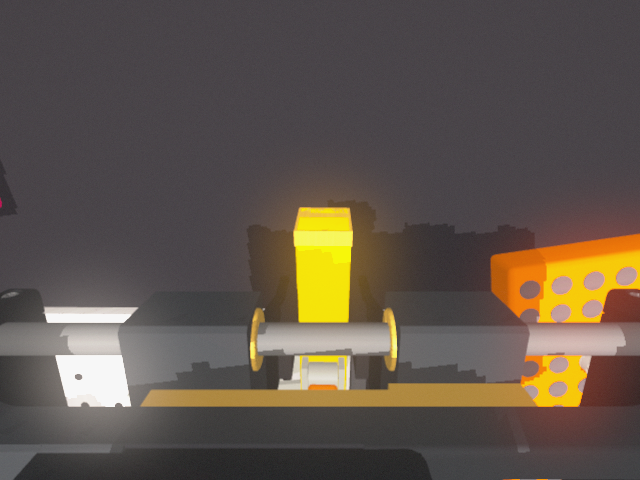

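View pics/s4z.png

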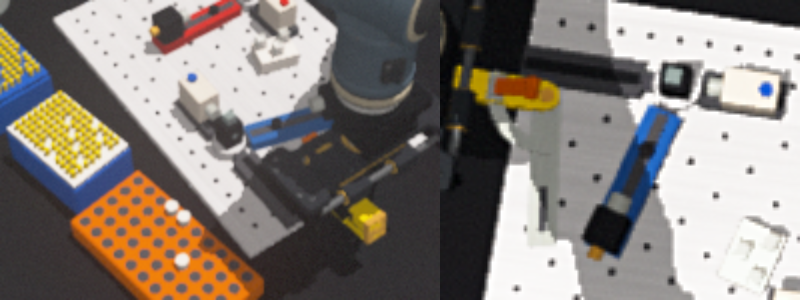

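The bevel is gripped straight, with its stock along column 322. In the top view the blade hangs well clear of the blue arm. Lowering.

{"op": "apply_moves", "data": {
  "series": [
    {"rx":-0.2,"ry":0.2,"rz":0.2,"dx":0.1,"dy":0.1,"dz":1.9,"gripper":1.5},
    {"rx":0,"ry":0,"rz":0,"dx":0,"dy":0,"dz":1.8,"gripper":1.5},
    {"rx":0,"ry":0,"rz":0,"dx":0,"dy":0,"dz":0,"gripper":1.5},
    {"rx":0,"ry":0,"rz":0,"dx":0,"dy":0,"dz":0,"gripper":1.5}
  ]
}}

```text
time_s: 9.92
tcp_pos: [632.7, 265.8, 36.0]
tool_rot: [0.001, 0.753, 0.657, 0.003]
contact_force: [-0.4, -0.6, -3.3]
width: 24.0
```

```bash
python3 - <<'E'
from h import *
need((630.5,265.4,30),82.2)
need((637.5+140*.1357-30*.9907,87.8+140*.9907+30*.1357,30),82.2)
E
```

```text
t 9.92 pos [632.7 265.8  36. ] yaw 82.22 w 24.0 F [-0.4 -0.6 -3.3]
shift cm [-0.07 -0.22  0.59] turn [ 0.32 -0.16  0.02] min rows 0.2 0.1
t 9.92 pos [632.7 265.8  36. ] yaw 82.22 w 24.0 F [-0.4 -0.6 -3.3]
shift cm [-3.57 -0.12  0.58] turn [ 0.32 -0.16  0.02] min rows 0.9 0.1
```

{"op": "apply_moves", "data": {
  "series": [
    {"rx":0.3,"ry":-0.1,"rz":0,"dx":-0.1,"dy":-0.1,"dz":0.5,"gripper":1.5},
    {"rx":0,"ry":0,"rz":0,"dx":-1.0,"dy":0,"dz":0,"gripper":1.5},
    {"rx":0,"ry":0,"rz":0,"dx":-1.0,"dy":0,"dz":0,"gripper":1.5},
    {"rx":0,"ry":0,"rz":0,"dx":0,"dy":0,"dz":0,"gripper":1.5},
    {"rx":0,"ry":0,"rz":0,"dx":0,"dy":0,"dz":0,"gripper":1.5}
  ]
}}

```text
time_s: 10.33
tcp_pos: [628.9, 243.3, 30.6]
tool_rot: [0.0, 0.754, 0.657, 0.0]
contact_force: [1.1, -0.5, 1.6]
width: 23.6
```

```bash
cat >>h.py <<'E'
def rf(st='blue'):
    T=tool(); a=np.radians(82.2); u=np.array([np.cos(a),np.sin(a)]); n=np.array([-u[1],u[0]]); h=np.array([637.5,87.8])
    if st=='red': u,n,h=-u,-n,np.array([443.6,-76.5])
    d=T[:2,3]-h; s=arm.observe(); F=s['contact_force']
    print(st,'t',round(s['time_s'],2),'rail xy',(d@u).round(1),(d@n).round(1),'z',T[2,3].round(1),'yaw',yaw().round(2),'tilt',(T[:3,2]*57.3)[:2].round(2),'F along',(F[:2]@u).round(1),'Fn',(F[:2]@n).round(1),'Fz',F[2].round(1),'w',round(s['width'],1))
E
python3 -c "
from h import *
rf()"
```

```text
blue t 10.33 rail xy 152.9 29.6 z 30.6 yaw 82.09 tilt [ 0.03 -0.01] F along -0.3 Fn -1.2 Fz 1.6 w 23.6
```

{"op": "apply_moves", "data": {
  "series": [
    {"rx":0,"ry":0,"rz":0,"dx":-0.8,"dy":0,"dz":0,"gripper":1.5},
    {"rx":0,"ry":0,"rz":0,"dx":-0.8,"dy":0,"dz":0,"gripper":1.5},
    {"rx":0,"ry":0,"rz":0,"dx":-0.6,"dy":0,"dz":0,"gripper":1.5},
    {"rx":0,"ry":0,"rz":0,"dx":-0.6,"dy":0,"dz":0,"gripper":1.5},
    {"rx":0,"ry":0,"rz":0,"dx":0,"dy":0.2,"dz":0,"gripper":1.5},
    {"rx":0,"ry":0,"rz":0,"dx":0,"dy":0,"dz":0,"gripper":1.5}
  ]
}}

```text
time_s: 10.83
tcp_pos: [626.2, 217.1, 29.6]
tool_rot: [-0.001, 0.754, 0.657, -0.0]
contact_force: [0.5, 2.7, 1.7]
width: 23.8
```

```bash
python3 -c "
from h import *
rf()
t,cm=snap('top')
cv2.imwrite('pics/t5.png',cv2.resize(t[180:280,200:320],None,fx=5,fy=5,interpolation=cv2.INTER_CUBIC))
"
```

```text
blue t 10.83 rail xy 126.6 28.8 z 29.6 yaw 82.19 tilt [-0.09  0.06] F along 2.7 Fn -0.1 Fz 1.7 w 23.8
```

View pics/t5.png

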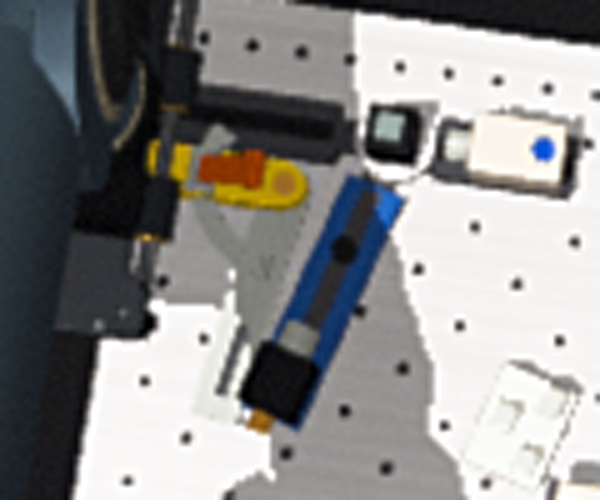

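The blade tip is touching the blue arm's outer end and already being swung closed, with about 2.7 N along the rail. Continuing.

{"op": "apply_moves", "data": {
  "series": [
    {"rx":0,"ry":0,"rz":0,"dx":-0.4,"dy":0,"dz":0,"gripper":1.5},
    {"rx":0,"ry":0,"rz":0,"dx":-0.4,"dy":0.1,"dz":0,"gripper":1.5},
    {"rx":0,"ry":0,"rz":0,"dx":-0.3,"dy":0.1,"dz":0,"gripper":1.5},
    {"rx":0,"ry":0,"rz":0,"dx":-0.2,"dy":0,"dz":0,"gripper":1.5},
    {"rx":0,"ry":0,"rz":0,"dx":0,"dy":0,"dz":0,"gripper":1.5}
  ]
}}

```text
time_s: 11.3
tcp_pos: [626.4, 204.6, 29.5]
tool_rot: [-0.001, 0.753, 0.658, 0.0]
contact_force: [0.1, 4.8, 1.9]
width: 23.7
```

```bash
python3 -c "
from h import *
rf()
t,cm=snap('top')
cv2.imwrite('pics/t6.png',cv2.resize(t[180:280,200:320],None,fx=5,fy=5,interpolation=cv2.INTER_CUBIC))
"
```

```text
blue t 11.3 rail xy 114.2 26.9 z 29.5 yaw 82.22 tilt [-0.07  0.09] F along 4.7 Fn 0.6 Fz 1.9 w 23.7
```

View pics/t6.png

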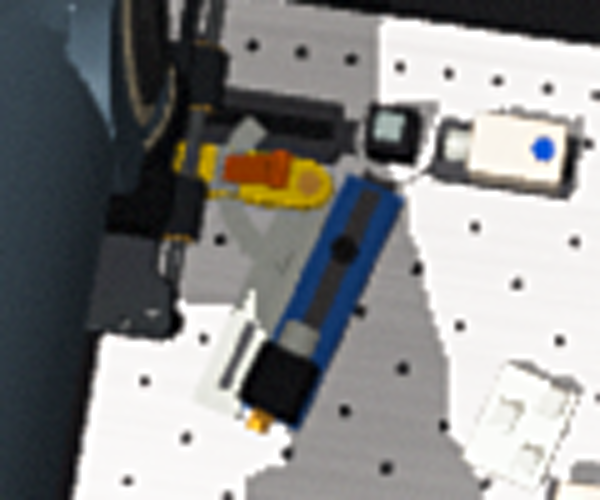

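{"op": "apply_moves", "data": {
  "series": [
    {"rx":0,"ry":0,"rz":0,"dx":-0.1,"dy":0.1,"dz":0,"gripper":1.5},
    {"rx":0,"ry":0,"rz":0,"dx":-0.1,"dy":0,"dz":0,"gripper":1.5},
    {"rx":0,"ry":0,"rz":0,"dx":0,"dy":0,"dz":0,"gripper":1.5}
  ]
}}

```text
time_s: 11.6
tcp_pos: [626.9, 203.4, 29.4]
tool_rot: [-0.001, 0.753, 0.658, 0.0]
contact_force: [0.4, 5.9, 0.7]
width: 23.4
```

```bash
python3 -c "
from h import *
rf()
"
```

```text
blue t 11.6 rail xy 113.1 26.2 z 29.4 yaw 82.26 tilt [-0.09  0.13] F along 5.9 Fn 0.4 Fz 0.7 w 23.4
```

{"op": "apply_moves", "data": {
  "series": [
    {"rx":0,"ry":0,"rz":0,"dx":-0.1,"dy":0.1,"dz":0,"gripper":1.5},
    {"rx":0,"ry":0,"rz":0,"dx":-0.1,"dy":0,"dz":0,"gripper":1.5},
    {"rx":0,"ry":0,"rz":0,"dx":0,"dy":0,"dz":0,"gripper":1.5}
  ]
}}

```text
time_s: 11.85
tcp_pos: [627.1, 203.2, 29.4]
tool_rot: [-0.003, 0.753, 0.658, 0.001]
contact_force: [-0.9, 8.7, 2.7]
width: 23.8
```

```bash
python3 -c "
from h import *
rf()
"
```

```text
blue t 11.85 rail xy 112.9 26.0 z 29.4 yaw 82.31 tilt [-0.14  0.26] F along 8.5 Fn 2.1 Fz 2.7 w 23.8
```

{"op": "apply_moves", "data": {
  "series": [
    {"rx":0,"ry":0,"rz":0,"dx":-0.1,"dy":0.1,"dz":0,"gripper":1.5},
    {"rx":0,"ry":0,"rz":0,"dx":0,"dy":0.1,"dz":0,"gripper":1.5},
    {"rx":0,"ry":0,"rz":0,"dx":0,"dy":0,"dz":0,"gripper":1.5}
  ]
}}

```text
time_s: 12.1
tcp_pos: [627.4, 203.1, 29.1]
tool_rot: [-0.004, 0.753, 0.658, -0.0]
contact_force: [-3.7, 10.8, 4.3]
width: 23.7
```

```bash
python3 -c "
from h import *
rf()
t,cm=snap('top')
cv2.imwrite('pics/t7.png',cv2.resize(t[180:280,200:320],None,fx=5,fy=5,interpolation=cv2.INTER_CUBIC))
"
```

```text
blue t 12.1 rail xy 112.8 25.6 z 29.1 yaw 82.36 tilt [-0.33  0.32] F along 10.2 Fn 5.2 Fz 4.3 w 23.7
```

View pics/t7.png

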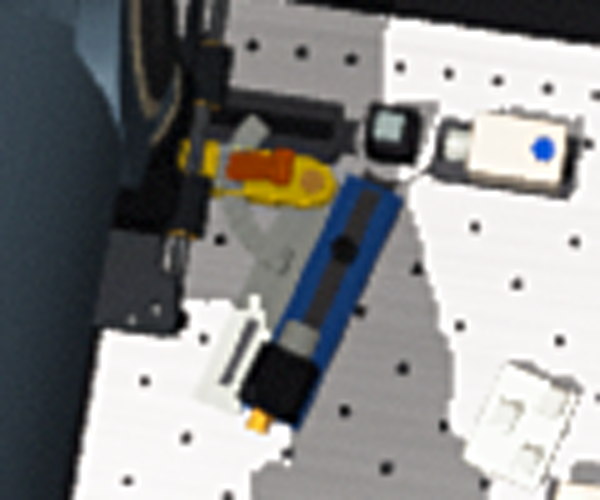

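The blade lies along the blue arm and the stock along the rail. Forces are about 10 N and 5 N, with no further motion. I'll ease off slightly, release and lift.

{"op": "apply_moves", "data": {
  "series": [
    {"rx":0,"ry":0,"rz":0,"dx":0.1,"dy":-0.1,"dz":0,"gripper":1.5},
    {"rx":0,"ry":0,"rz":0,"dx":0,"dy":0,"dz":0,"gripper":5.5},
    {"rx":0,"ry":0,"rz":0,"dx":0,"dy":0,"dz":0,"gripper":5.5},
    {"rx":0,"ry":0,"rz":0,"dx":0,"dy":0,"dz":0,"gripper":5.5},
    {"rx":0,"ry":0,"rz":0,"dx":0,"dy":0,"dz":0,"gripper":5.5},
    {"rx":0,"ry":0,"rz":0,"dx":0,"dy":0,"dz":0,"gripper":5.5}
  ]
}}

```text
time_s: 12.65
tcp_pos: [629.0, 198.1, 29.2]
tool_rot: [-0.0, 0.754, 0.657, -0.001]
contact_force: [-0.2, -0.3, 0.1]
width: 48.7
```

```bash
python3 -c "
from h import *
rf()
"
```

```text
blue t 12.65 rail xy 108.1 23.4 z 29.2 yaw 82.16 tilt [-0.08 -0.06] F along -0.4 Fn 0.2 Fz 0.1 w 48.7
```

Free. Lifting straight up to get a wrist look at the fit.

{"op": "apply_moves", "data": {
  "series": [
    {"rx":0,"ry":0,"rz":0,"dx":0,"dy":0,"dz":-3.5,"gripper":5.5},
    {"rx":0,"ry":0,"rz":0,"dx":0,"dy":0,"dz":-3.5,"gripper":5.5},
    {"rx":0,"ry":0,"rz":0,"dx":-2.5,"dy":0,"dz":-3.0,"gripper":0},
    {"rx":0,"ry":0,"rz":0,"dx":-4.0,"dy":0,"dz":0,"gripper":0},
    {"rx":0,"ry":0,"rz":0,"dx":-4.0,"dy":0,"dz":0,"gripper":0},
    {"rx":0,"ry":0,"rz":0,"dx":-4.0,"dy":0,"dz":0,"gripper":0},
    {"rx":0,"ry":0,"rz":0,"dx":0,"dy":0,"dz":0,"gripper":0},
    {"rx":0,"ry":0,"rz":0,"dx":0,"dy":0,"dz":0,"gripper":0}
  ]
}}

```text
time_s: 13.32
tcp_pos: [609.1, 51.3, 129.9]
tool_rot: [0.0, 0.756, 0.655, -0.001]
contact_force: [0.6, 1.5, -1.1]
width: 23.2
```

```bash
python3 -c "
from h import *
rf()
im,cm=snap('wrist','w8.png');np.save('w8.npy',cm[1])
"
```

```text
blue t 13.32 rail xy -40.1 23.2 z 129.9 yaw 81.81 tilt [-0.04 -0.05] F along 1.6 Fn -0.4 Fz -1.1 w 23.2
```

View pics/w8.png

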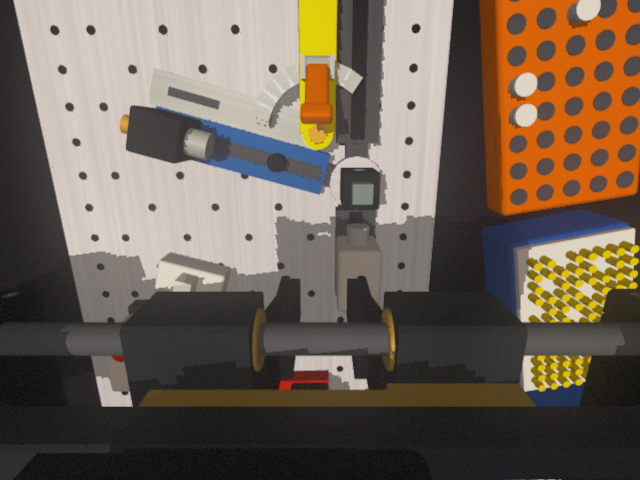

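The bevel lies in the blue corner: stock beside the rail (pivot near (317,135)), blade beside the blue arm, lever up at (317,95). Zooming to check the fit.

```bash
python3 - <<'E'
from h import *
im=cv2.imread('pics/w8.png')
cv2.imwrite('pics/z8.png',cv2.resize(np.clip(im[50:210,115:390].astype(float)*1.3,0,255).astype(np.uint8),None,fx=2.9,fy=2.9,interpolation=cv2.INTER_CUBIC))
E
```

```text
(no output)
```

View pics/z8.png

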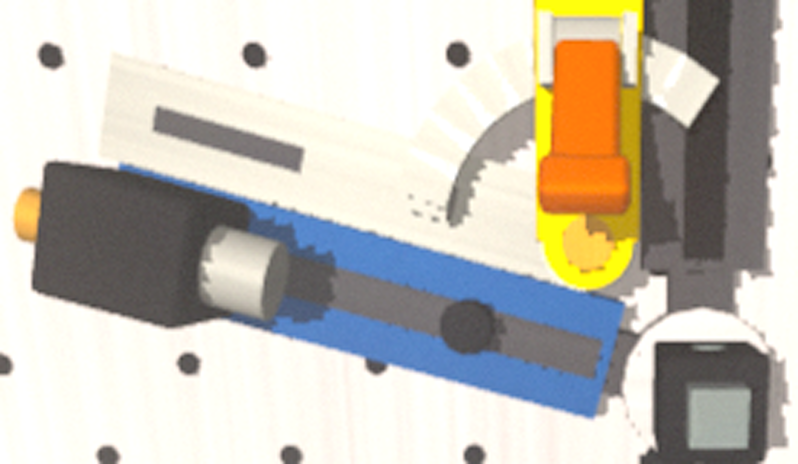

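```bash
python3 - <<'E'
from h import *
im=cv2.imread('pics/w8.png')
g=im[50:125,140:270].astype(float); g=np.clip((g-110)*2.2,0,255).astype(np.uint8)
cv2.imwrite('pics/z9.png',cv2.resize(g,None,fx=6,fy=6,interpolation=cv2.INTER_NEAREST))
c=optics.calibration('wrist'); cm=(c,np.load('w8.npy')); hsv=cv2.cvtColor(im,cv2.COLOR_BGR2HSV)
m=cv2.inRange(hsv,(105,90,40),(125,255,255))
P=[(x+.5,np.where(m[100:200,x])[0].min()+100) for x in range(205,322)]
W=px2w(cm,P,26)[:,:2]; v=cv2.fitLine(W.astype(np.float32),cv2.DIST_HUBER,0,.01,.01).ravel(); print('arm edge yaw',np.degrees(np.arctan2(v[1],v[0]))%180,v[2:])
y=cv2.inRange(hsv,(22,120,80),(34,255,255)); L=[];Q=[]
for r in range(2,60):
    x=np.where(y[r,280:360])[0]+280; L.append((x.min(),r+.5));Q.append((x.max()+1,r+.5))
for n,P in(('L',L),('R',Q)):
    W=px2w(cm,P,40)[:,:2]; v=cv2.fitLine(W.astype(np.float32),cv2.DIST_HUBER,0,.01,.01).ravel(); print('stock',n,np.degrees(np.arctan2(v[1],v[0]))%180,v[2:])
    a=np.radians(82.2);nn=np.array([-np.sin(a),np.cos(a)]);print('rail y',(v[2:]-[637.5,87.8])@nn)
E
```

```text
arm edge yaw 156.64296 [576.6894  129.34837]
stock L 80.71975 [612.6239  188.26208]
rail y 38.280210368230975
stock R 80.88803 [636.19904 184.31963]
rail y 14.388143899698283
```

View pics/z9.png

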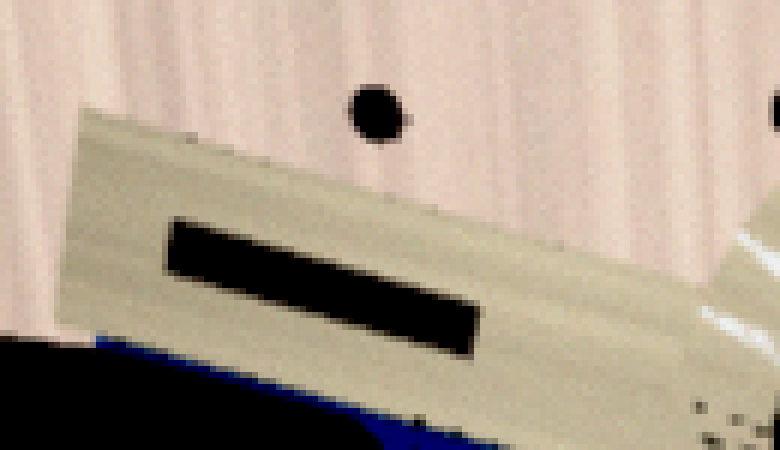

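```bash
python3 - <<'E'
from h import *
im=cv2.imread('pics/w8.png'); c=optics.calibration('wrist'); cm=(c,np.load('w8.npy'))
def yw(p,z):
    W=px2w(cm,p,z)[:,:2]; d=W[1]-W[0]; print(np.degrees(np.arctan2(d[1],d[0]))%180,W.round(1).tolist())
yw([(153.3,67.8),(256.7,97.5)],23)
g=im[0:150,290:400].astype(float); g=np.clip(g*2.0,0,255).astype(np.uint8)
cv2.imwrite('pics/z10.png',cv2.resize(g,None,fx=5.4,fy=4,interpolation=cv2.INTER_NEAREST))
E
```

```text
156.58475007649213 [[510.1, 184.4], [576.3, 155.8]]
```

View pics/z10.png

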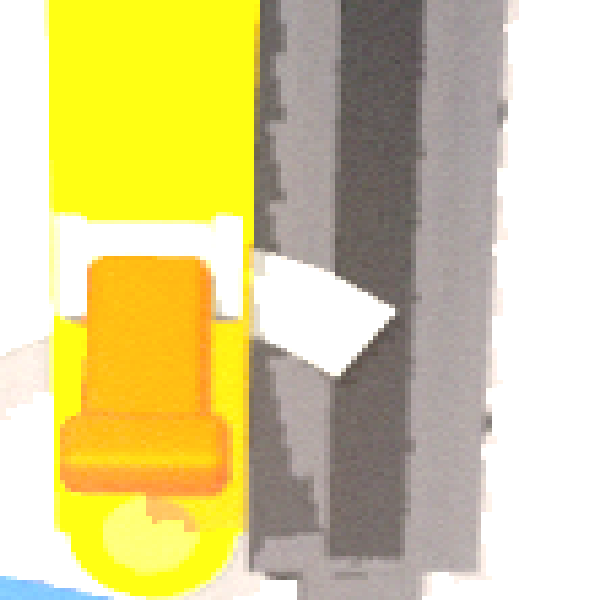

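```bash
python3 - <<'E'
from h import *
c=optics.calibration('wrist'); cm=(c,np.load('w8.npy'))
def yw(n,p,z):
    W=px2w(cm,p,z)[:,:2]; d=W[1]-W[0]; print(n,np.degrees(np.arctan2(d[1],d[0]))%180,W.round(1).tolist()); return W
yw('rail outer',[(378.9,142.5),(384.1,0)],26)
yw('groove',[(290+330/5.4,139),(290+342/5.4,0)],26)
yw('groove2',[(290+403/5.4,139),(290+427/5.4,0)],26)
yw('stockR',[(290+247/5.4,530/4),(290+260/5.4,0)],40)
yw('stockL',[(290+54/5.4,530/4),(290+48/5.4,0)],40)
A=np.array([576.69,129.35]);a=np.radians(156.6);n=np.array([-np.sin(a),np.cos(a)])
print('blade outer to arm edge',(np.array([[510.1,184.4],[576.3,155.8]])-A)@n)
need((637.5+38*.1357-26*.9907,87.8+38*.9907+26*.1357,95),82.2)
E
```

```text
rail outer 82.19919685111306 [[657.2, 113.6], [669.2, 201.3]]
groove 82.14494165406924 [[637.9, 118.8], [649.7, 204.1]]
groove2 81.81136283679835 [[647.4, 117.4], [659.7, 202.7]]
stockR 81.30941264570349 [[627.2, 124.9], [638.9, 201.4]]
stockL 81.26573725294176 [[603.5, 128.3], [615.3, 204.8]]
blade outer to arm edge [-24.07631411 -24.11972217]
t 13.37 pos [609.3  54.3 129.6] yaw 82.06 w 19.1 F [0.1 1.1 0.6]
shift cm [ 7.5  -0.28  3.46] turn [-0.06 -0.02 -0.14] min rows 2.0 0.0
```

{"op": "apply_moves", "data": {
  "series": [
    {"rx":0,"ry":0,"rz":0,"dx":3.7,"dy":-0.1,"dz":0,"gripper":0},
    {"rx":0,"ry":0,"rz":0,"dx":3.7,"dy":-0.2,"dz":0,"gripper":0},
    {"rx":0,"ry":0,"rz":0,"dx":0,"dy":0,"dz":0,"gripper":0},
    {"rx":0,"ry":0,"rz":0,"dx":0,"dy":0,"dz":0,"gripper":0}
  ]
}}

```text
time_s: 13.7
tcp_pos: [616.0, 135.2, 128.6]
tool_rot: [-0.001, 0.751, 0.661, -0.0]
contact_force: [-0.0, -0.9, 0.2]
width: 1.5
```

```bash
python3 - <<'E'
from h import *
rf()
im,cm=snap('wrist','w9.png');np.save('w9.npy',cm[1])
g=np.clip(im[0:300,200:480].astype(float)*1.8,0,255).astype(np.uint8)
cv2.imwrite('pics/z11.png',cv2.resize(g,None,fx=2,fy=2,interpolation=cv2.INTER_NEAREST))
E
```

```text
blue t 13.7 rail xy 44.0 27.7 z 128.6 yaw 82.72 tilt [-0.12  0.1 ] F along -0.9 Fn -0.1 Fz 0.2 w 1.5
```

View pics/z11.png

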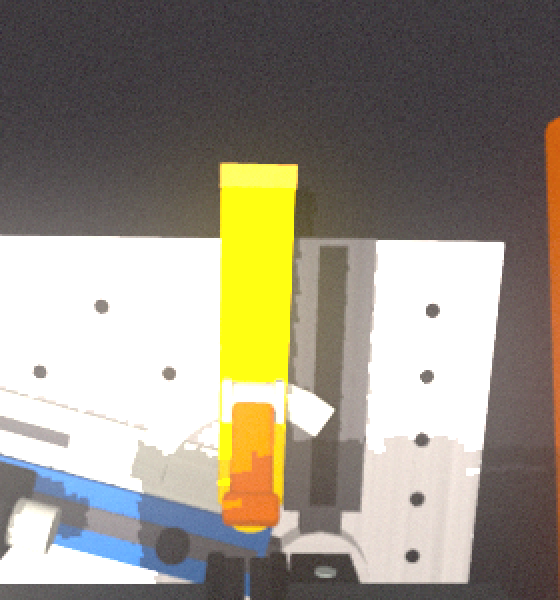

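```bash
python3 - <<'E'
from h import *
im=cv2.imread('pics/w9.png'); c=optics.calibration('wrist'); cm=(c,np.load('w9.npy')); hsv=cv2.cvtColor(im,cv2.COLOR_BGR2HSV)
y=cv2.inRange(hsv,(22,120,80),(34,255,255)); L=[];Q=[]
for r in range(98,185):
    x=np.where(y[r,290:370])[0]+290; L.append((x.min(),r+.5));Q.append((x.max()+1,r+.5))
def fit(n,P,z):
    W=px2w(cm,P,z)[:,:2]; v=cv2.fitLine(W.astype(np.float32),cv2.DIST_HUBER,0,.01,.01).ravel(); a=np.radians(82.2);nn=np.array([-np.sin(a),np.cos(a)]); print(n,(np.degrees(np.arctan2(v[1],v[0]))%180).round(2),'rail y',((v[2:]-[637.5,87.8])@nn).round(2),v[2:].round(1))
fit('L',L,40);fit('R',Q,40)
# rail outer edge vs white board: threshold by row
g=cv2.cvtColor(im,cv2.COLOR_BGR2GRAY); E=[]
for r in range(125,215):
    row=g[r,370:395].astype(float); d=np.diff(row); E.append((370+d.argmax()+1,r+.5))
fit('rail outer',E,26); print(E[::15])
E
```

```text
L 82.14 rail y 38.37 [614.5 202.4]
R 81.45 rail y 14.16 [638.9 202.4]
rail outer 81.2 rail y -16.57 [666.8 179.9]
[(np.int64(389), 125.5), (np.int64(388), 140.5), (np.int64(387), 155.5), (np.int64(386), 170.5), (np.int64(385), 185.5), (np.int64(384), 200.5)]
```

The stock and rail directions agree within measurement error (81.8° vs 81.2°), so the bevel is seated. Now pressing the lever with closed fingers.

{"op": "apply_moves", "data": {
  "series": [
    {"rx":0,"ry":0,"rz":0.5,"dx":-0.5,"dy":0.1,"dz":2.0,"gripper":0},
    {"rx":0,"ry":0,"rz":0,"dx":0,"dy":0,"dz":1.8,"gripper":0},
    {"rx":0,"ry":0,"rz":0,"dx":0,"dy":0,"dz":0,"gripper":0},
    {"rx":0,"ry":0,"rz":0,"dx":0,"dy":0,"dz":0,"gripper":0}
  ]
}}

```text
time_s: 14.08
tcp_pos: [616.0, 123.6, 90.7]
tool_rot: [-0.001, 0.757, 0.654, -0.001]
contact_force: [-0.1, 0.8, 0.1]
width: 0.7
```

```bash
python3 - <<'E'
from h import *
rf()
E
```

```text
blue t 14.08 rail xy 32.5 26.1 z 90.7 yaw 81.67 tilt [-0.18 -0.03] F along 0.8 Fn 0.2 Fz 0.1 w 0.7
```

{"op": "apply_moves", "data": {
  "series": [
    {"rx":0,"ry":0,"rz":-0.4,"dx":0.6,"dy":0,"dz":0,"gripper":0},
    {"rx":0,"ry":0,"rz":0,"dx":0,"dy":0,"dz":1.0,"gripper":0},
    {"rx":0,"ry":0,"rz":0,"dx":0,"dy":0,"dz":0,"gripper":0}
  ]
}}

```text
time_s: 14.33
tcp_pos: [617.7, 130.9, 81.1]
tool_rot: [-0.0, 0.754, 0.657, -0.0]
contact_force: [0.3, -1.0, 0.4]
width: 0.8
```

```bash
python3 - <<'E'
from h import *
rf()
E
```

```text
blue t 14.33 rail xy 40.0 25.5 z 81.1 yaw 82.19 tilt [-0.04  0.02] F along -0.9 Fn -0.4 Fz 0.4 w 0.8
```

{"op": "apply_moves", "data": {
  "series": [
    {"rx":0,"ry":0,"rz":0,"dx":0,"dy":-0.1,"dz":0.6,"gripper":0},
    {"rx":0,"ry":0,"rz":0,"dx":0,"dy":0,"dz":0.6,"gripper":0},
    {"rx":0,"ry":0,"rz":0,"dx":0,"dy":0,"dz":0.5,"gripper":0},
    {"rx":0,"ry":0,"rz":0,"dx":0,"dy":0,"dz":0,"gripper":0}
  ]
}}

```text
time_s: 14.67
tcp_pos: [616.2, 129.5, 63.6]
tool_rot: [-0.0, 0.754, 0.657, -0.001]
contact_force: [0.6, -0.9, 1.6]
width: 0.4
```

```bash
python3 - <<'E'
from h import *
rf()
E
```

```text
blue t 14.67 rail xy 38.4 26.8 z 63.6 yaw 82.07 tilt [-0.12 -0.05] F along -0.8 Fn -0.8 Fz 1.6 w 0.4
```

{"op": "apply_moves", "data": {
  "series": [
    {"rx":0,"ry":0,"rz":0,"dx":0,"dy":0,"dz":0.4,"gripper":0},
    {"rx":0,"ry":0,"rz":0,"dx":0,"dy":0,"dz":0.4,"gripper":0},
    {"rx":0,"ry":0,"rz":0,"dx":0,"dy":0,"dz":0,"gripper":0}
  ]
}}

```text
time_s: 14.92
tcp_pos: [615.5, 131.5, 55.1]
tool_rot: [-0.002, 0.754, 0.657, -0.001]
contact_force: [0.2, -0.2, -0.4]
width: 0.5
```

```bash
python3 - <<'E'
from h import *
rf()
E
```

```text
blue t 14.92 rail xy 40.3 27.8 z 55.1 yaw 82.15 tilt [-0.2   0.06] F along -0.1 Fn -0.2 Fz -0.4 w 0.5
```

{"op": "apply_moves", "data": {
  "series": [
    {"rx":0,"ry":0,"rz":0,"dx":0,"dy":0,"dz":0.4,"gripper":0},
    {"rx":0,"ry":0,"rz":0,"dx":0,"dy":0,"dz":0,"gripper":0}
  ]
}}

```text
time_s: 15.08
tcp_pos: [616.5, 131.3, 52.1]
tool_rot: [-0.001, 0.754, 0.657, -0.0]
contact_force: [0.7, -0.6, -0.3]
width: 0.7
```

```bash
python3 - <<'E'
from h import *
rf()
E
```

```text
blue t 15.08 rail xy 40.2 26.7 z 52.1 yaw 82.15 tilt [-0.07  0.07] F along -0.5 Fn -0.7 Fz -0.3 w 0.7
```

```bash
python3 - <<'E'
from h import *
im,cm=snap('wrist','w10.png')
s,_=snap('scene'); t,_=snap('top')
cv2.imwrite('pics/z12.png',np.hstack([cv2.resize(s[240:340,260:400],(560,400),interpolation=cv2.INTER_CUBIC),cv2.resize(t[190:250,230:270],(240,400),interpolation=cv2.INTER_CUBIC)]))
E
```

```text
(no output)
```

View pics/w10.png

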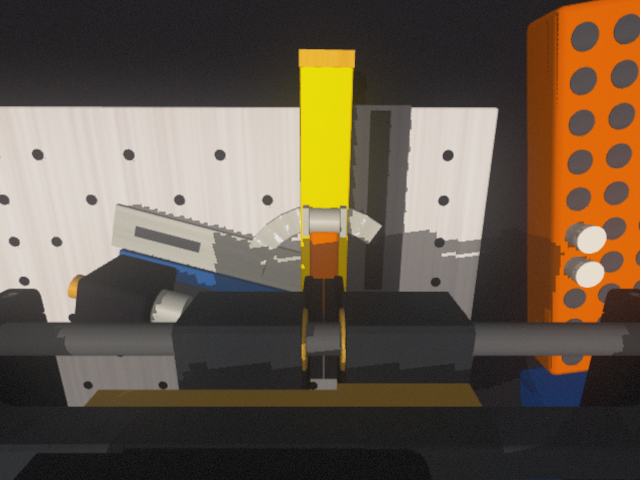

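View pics/z12.png

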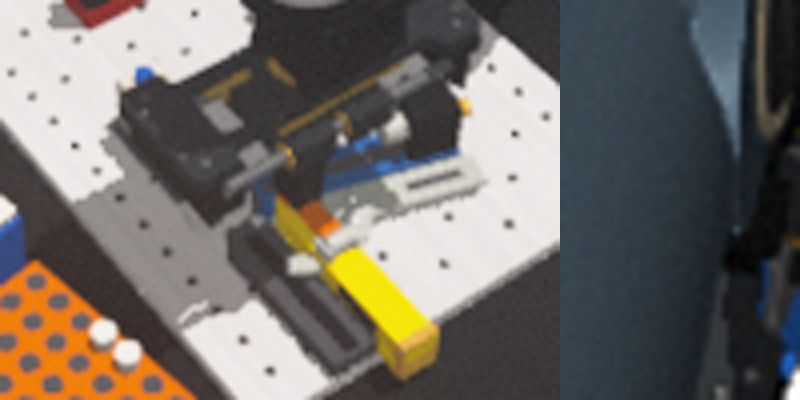

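{"op": "apply_moves", "data": {
  "series": [
    {"rx":0,"ry":0,"rz":0,"dx":0,"dy":0,"dz":0.2,"gripper":0},
    {"rx":0,"ry":0,"rz":0,"dx":0,"dy":0,"dz":0.2,"gripper":0},
    {"rx":0,"ry":0,"rz":0,"dx":0,"dy":0,"dz":0,"gripper":0}
  ]
}}

```text
time_s: 15.48
tcp_pos: [617.0, 130.6, 51.3]
tool_rot: [-0.001, 0.754, 0.657, 0.0]
contact_force: [-6.4, -1.2, 18.3]
width: 0.8
```

```bash
python3 - <<'E'
from h import *
rf()
E
```

```text
blue t 15.48 rail xy 39.6 26.1 z 51.3 yaw 82.11 tilt [-0.06  0.13] F along -2.0 Fn 6.2 Fz 18.3 w 0.8
```

{"op": "apply_moves", "data": {
  "series": [
    {"rx":0,"ry":0,"rz":0,"dx":0,"dy":0,"dz":0.2,"gripper":0},
    {"rx":0,"ry":0,"rz":0,"dx":0,"dy":0,"dz":0.1,"gripper":0},
    {"rx":0,"ry":0,"rz":0,"dx":0,"dy":0,"dz":0,"gripper":0}
  ]
}}

```text
time_s: 15.73
tcp_pos: [617.5, 130.4, 50.8]
tool_rot: [-0.001, 0.754, 0.657, 0.001]
contact_force: [-10.0, -1.7, 32.4]
width: 0.3
```

```bash
python3 - <<'E'
from h import *
rf()
E
```

```text
blue t 15.73 rail xy 39.5 25.6 z 50.8 yaw 82.09 tilt [-0.01  0.2 ] F along -3.0 Fn 9.7 Fz 32.4 w 0.3
```

{"op": "apply_moves", "data": {
  "series": [
    {"rx":0,"ry":0,"rz":0,"dx":0,"dy":0,"dz":-2.0,"gripper":0},
    {"rx":0,"ry":0,"rz":0,"dx":0,"dy":0,"dz":-3.5,"gripper":0},
    {"rx":0,"ry":0,"rz":0,"dx":-1.5,"dy":0,"dz":-3.5,"gripper":4.8},
    {"rx":0,"ry":0,"rz":0,"dx":0,"dy":0,"dz":0,"gripper":4.8},
    {"rx":0,"ry":0,"rz":0,"dx":0,"dy":0,"dz":0,"gripper":4.8}
  ]
}}

```text
time_s: 16.15
tcp_pos: [616.0, 114.6, 137.8]
tool_rot: [0.001, 0.755, 0.656, 0.002]
contact_force: [0.2, -0.1, -0.3]
width: 13.4
```

```bash
python3 - <<'E'
from h import *
rf()
im,cm=snap('wrist','w11.png');np.save('w11.npy',cm[1])
s,_=snap('scene'); t,_=snap('top')
cv2.imwrite('pics/z13.png',np.hstack([cv2.resize(s[240:340,260:400],(560,400),interpolation=cv2.INTER_CUBIC),cv2.resize(t[190:250,230:270],(240,400),interpolation=cv2.INTER_CUBIC)]))
E
```

```text
blue t 16.15 rail xy 23.6 24.9 z 137.8 yaw 82.01 tilt [0.21 0.1 ] F along -0.1 Fn -0.2 Fz -0.3 w 13.4
```

View pics/w11.png

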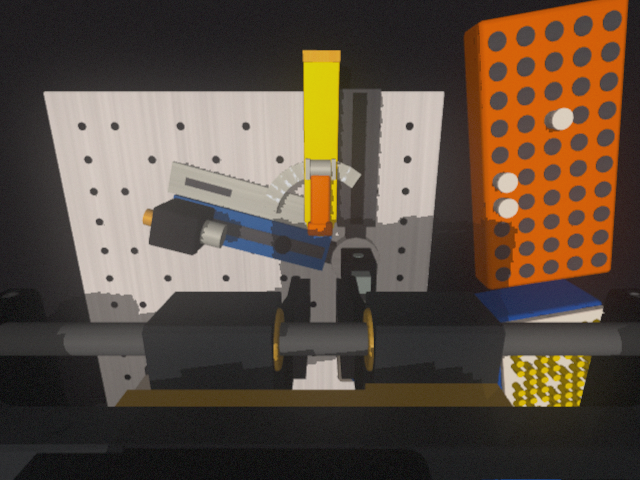

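View pics/z13.png

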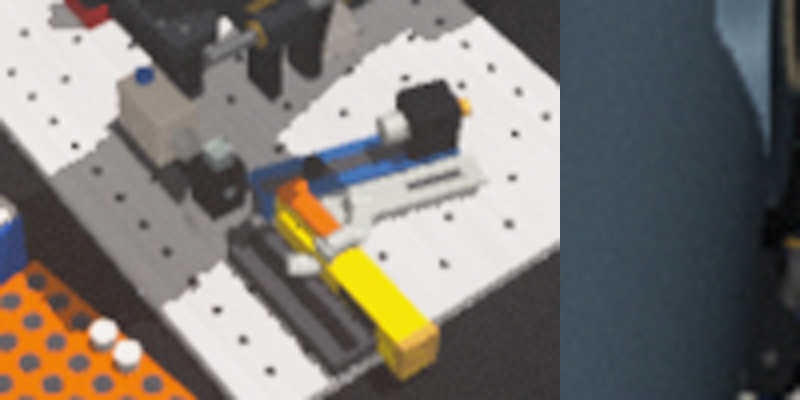

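The lever now lies flat towards the pivot, with its tip at (318,228). Checking that the fit was kept.

```bash
python3 - <<'E'
from h import *
im=cv2.imread('pics/w11.png'); c=optics.calibration('wrist'); cm=(c,np.load('w11.npy')); hsv=cv2.cvtColor(im,cv2.COLOR_BGR2HSV)
y=cv2.inRange(hsv,(22,120,60),(34,255,255)); L=[];Q=[]
for r in range(66,155):
    x=np.where(y[r,290:350])[0]+290; L.append((x.min(),r+.5));Q.append((x.max()+1,r+.5))
def fit(n,P,z):
    W=px2w(cm,P,z)[:,:2]; v=cv2.fitLine(W.astype(np.float32),cv2.DIST_HUBER,0,.01,.01).ravel(); a=np.radians(82.2);nn=np.array([-np.sin(a),np.cos(a)]); print(n,(np.degrees(np.arctan2(v[1],v[0]))%180).round(2),'rail y',((v[2:]-[637.5,87.8])@nn).round(2),v[2:].round(1))
fit('L',L,40);fit('R',Q,40)
g=cv2.cvtColor(im,cv2.COLOR_BGR2GRAY); E=[]
for r in range(100,205):
    row=g[r,368:390].astype(float); d=np.diff(row); E.append((368+d.argmax()+1,r+.5))
fit('rail outer',E,26)
m=cv2.inRange(hsv,(105,90,40),(125,255,255))
fit('arm',[(x+.5,np.where(m[180:270,x])[0].min()+180) for x in range(230,300)],26)
b=px2w(cm,[(321.5,50.5)],40)[0,:2]; a=np.radians(82.2);u=np.array([np.cos(a),np.sin(a)]); d=b-[637.5,87.8]; print('butt rail x',d@u,'pivot',d@u-116)
cv2.imwrite('pics/z14.png',cv2.resize(np.clip(im[150:275,160:350].astype(float)*1.6,0,255).astype(np.uint8),None,fx=4.2,fy=4.2,interpolation=cv2.INTER_CUBIC))
E
```

```text
L 81.97 rail y 38.5 [614.6 204.1]
R 81.18 rail y 14.3 [639.6 208.2]
rail outer 81.71 rail y -16.92 [665.8 169.4]
arm 153.95 rail y 72.33 [570.5 131.9]
butt rail x 150.63787835033486 pivot 34.63787835033486
```

View pics/z14.png

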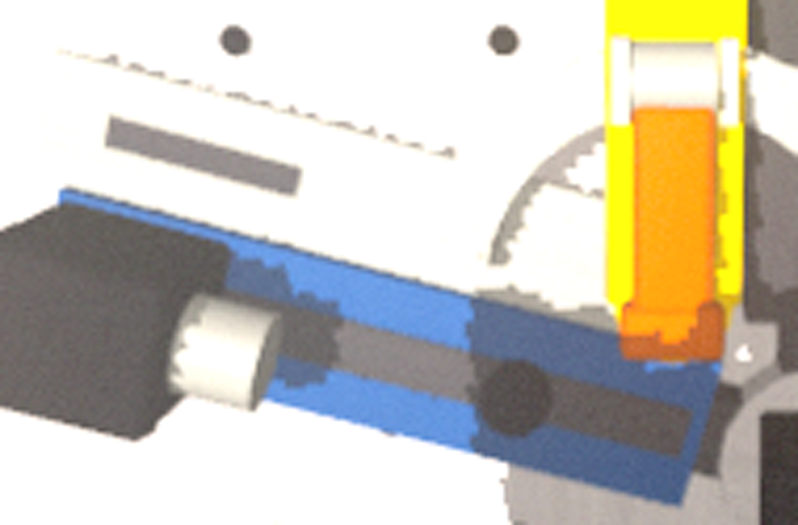

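{"op": "apply_moves", "data": {
  "series": [
    {"rx":0,"ry":0,"rz":0,"dx":3.0,"dy":-0.1,"dz":0,"gripper":5},
    {"rx":0,"ry":0,"rz":0,"dx":3.0,"dy":0,"dz":0,"gripper":5},
    {"rx":0,"ry":0,"rz":0,"dx":2.5,"dy":0,"dz":1.0,"gripper":5},
    {"rx":0,"ry":0,"rz":0,"dx":0.4,"dy":0,"dz":3.0,"gripper":5},
    {"rx":0,"ry":0,"rz":0,"dx":0,"dy":0,"dz":3.0,"gripper":5},
    {"rx":0,"ry":0,"rz":0,"dx":0,"dy":0,"dz":0,"gripper":5},
    {"rx":0,"ry":0,"rz":0,"dx":0,"dy":0,"dz":0,"gripper":5}
  ]
}}

```text
time_s: 16.88
tcp_pos: [623.7, 203.5, 62.7]
tool_rot: [-0.001, 0.754, 0.657, -0.003]
contact_force: [0.1, 0.1, 0.6]
width: 49.8
```

```bash
python3 - <<'E'
from h import *
rf()
E
```

```text
blue t 16.88 rail xy 112.7 29.4 z 62.7 yaw 82.13 tilt [-0.39 -0.13] F along 0.1 Fn -0.1 Fz 0.6 w 49.8
```

```bash
python3 - <<'E'
from h import *
need((637.5+112.7*.1357-26.5*.9907,87.8+112.7*.9907+26.5*.1357,29.8),82.2)
E
```

```text
t 16.88 pos [623.7 203.5  62.7] yaw 82.13 w 49.8 F [0.1 0.1 0.6]
shift cm [0.01 0.31 3.29] turn [-0.36  0.18 -0.07] min rows 0.8 0.1
```

{"op": "apply_moves", "data": {
  "series": [
    {"rx":-0.3,"ry":0.2,"rz":-0.1,"dx":0,"dy":0.2,"dz":1.0,"gripper":5},
    {"rx":0,"ry":0,"rz":0,"dx":0,"dy":0,"dz":1.2,"gripper":5},
    {"rx":0,"ry":0,"rz":0,"dx":0,"dy":0,"dz":0.8,"gripper":5},
    {"rx":0,"ry":0,"rz":0,"dx":0,"dy":0,"dz":0,"gripper":5},
    {"rx":0,"ry":0,"rz":0,"dx":0,"dy":0,"dz":0,"gripper":5}
  ]
}}

```text
time_s: 17.3
tcp_pos: [627.6, 203.5, 35.2]
tool_rot: [0.0, 0.754, 0.657, 0.003]
contact_force: [-0.6, -0.1, 0.4]
width: 49.6
```

```bash
python3 - <<'E'
from h import *
rf()
need((637.5+112.7*.1357-26.5*.9907,87.8+112.7*.9907+26.5*.1357,29.8),82.2)
E
```

```text
blue t 17.3 rail xy 113.3 25.5 z 35.2 yaw 82.2 tilt [0.23 0.18] F along -0.2 Fn 0.6 Fz 0.4 w 49.6
t 17.3 pos [627.6 203.5  35.2] yaw 82.2 w 49.6 F [-0.6 -0.1  0.4]
shift cm [-0.06 -0.1   0.54] turn [ 0.2  -0.21 -0.  ] min rows 0.1 0.0
```

{"op": "apply_moves", "data": {
  "series": [
    {"rx":0,"ry":0,"rz":0,"dx":0,"dy":-0.1,"dz":0.5,"gripper":5},
    {"rx":0,"ry":0,"rz":0,"dx":0,"dy":0,"dz":0,"gripper":1.5},
    {"rx":0,"ry":0,"rz":0,"dx":0,"dy":0,"dz":0,"gripper":1.5},
    {"rx":0,"ry":0,"rz":0,"dx":0,"dy":0,"dz":0,"gripper":1.5},
    {"rx":0,"ry":0,"rz":0,"dx":0,"dy":0,"dz":0,"gripper":1.5},
    {"rx":0,"ry":0,"rz":0,"dx":0,"dy":0,"dz":0,"gripper":1.5},
    {"rx":0,"ry":0,"rz":0,"dx":0,"dy":0,"dz":0,"gripper":1.5},
    {"rx":0,"ry":0,"rz":0,"dx":0,"dy":0,"dz":0,"gripper":1.5}
  ]
}}

```text
time_s: 17.97
tcp_pos: [627.3, 204.0, 30.7]
tool_rot: [0.0, 0.754, 0.657, 0.003]
contact_force: [0.6, 0.7, 1.5]
width: 23.5
```

```bash
python3 - <<'E'
from h import *
rf()
E
```

```text
blue t 17.97 rail xy 113.7 25.9 z 30.7 yaw 82.2 tilt [0.32 0.2 ] F along 0.7 Fn -0.5 Fz 1.5 w 23.5
```

{"op": "apply_moves", "data": {
  "series": [
    {"rx":0,"ry":0,"rz":0,"dx":0.3,"dy":0,"dz":-0.1,"gripper":1.5},
    {"rx":0,"ry":0,"rz":0,"dx":1.0,"dy":-0.2,"dz":-0.1,"gripper":1.5},
    {"rx":0,"ry":0,"rz":0,"dx":1.5,"dy":-0.3,"dz":0,"gripper":1.5},
    {"rx":0,"ry":0,"rz":0,"dx":0,"dy":0,"dz":-2.0,"gripper":1.5},
    {"rx":0,"ry":0,"rz":0,"dx":0,"dy":0,"dz":-3.5,"gripper":1.5},
    {"rx":0,"ry":0,"rz":0,"dx":0,"dy":0,"dz":-3.5,"gripper":1.5},
    {"rx":0,"ry":0,"rz":0,"dx":0,"dy":0,"dz":-3.0,"gripper":1.5},
    {"rx":0,"ry":0,"rz":0,"dx":0,"dy":0,"dz":0,"gripper":1.5}
  ]
}}

```text
time_s: 18.63
tcp_pos: [628.7, 235.2, 159.3]
tool_rot: [0.002, 0.753, 0.658, 0.009]
contact_force: [1.3, 0.0, -1.6]
width: 23.5
```

```bash
python3 - <<'E'
from h import *
rf()
print(arm.observe()['q'].round(2))
t,_=snap('top')
cv2.imwrite('pics/z15.png',cv2.resize(t[180:280,180:320],None,fx=5,fy=5,interpolation=cv2.INTER_CUBIC))
E
```

```text
blue t 18.63 rail xy 144.8 28.7 z 159.3 yaw 82.34 tilt [0.88 0.5 ] F along 0.2 Fn -1.3 Fz -1.6 w 23.5
[-0.79  0.55  0.53  1.65 -0.32  1.01 -0.28]
```

View pics/z15.png

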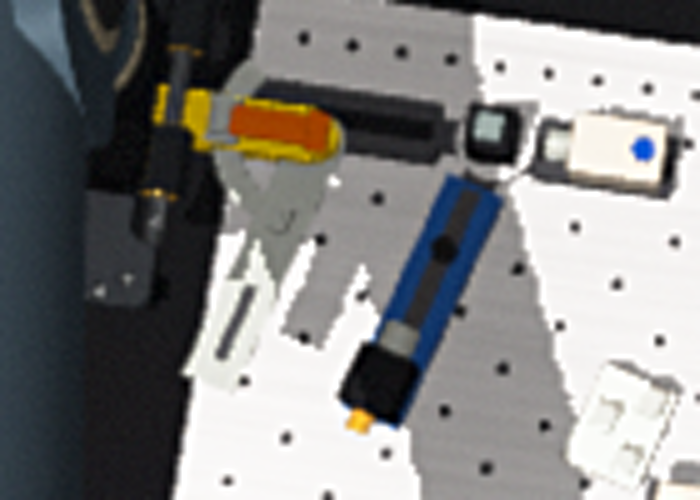

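The copied angle is held: the blade is parallel to the blue arm after lifting, and the blue arm hasn't moved. For the half turn I need a re-grip, so I'll lay the bevel on the free bench area to the right.

```bash
python3 - <<'E'
from h import *
need((490,-330,150),172)
plan((490,-330,150),172,n=22,g=1.5,rot=7)
E
```

```text
t 18.68 pos [626.9 234.7 156. ] yaw 82.35 w 23.8 F [ 0.  -0.6 -4.1]
shift cm [-57.79  -6.05   0.06] turn [ 8.200e-01  7.000e-02 -8.966e+01] min rows 14.2 12.6
pos [626.9 234.7 156. ] yaw 82.35 n 22
[{"rx": 0.04, "rz": -4.08, "dx": -2.63, "dy": -0.27, "gripper": 1.5},{"rx": 0.04, "rz": -4.08, "dx": -2.6, "dy": -0.47, "dz": 0.01, "gripper": 1.5},{"rx": 0.04, "rz": -4.08, "dx": -2.56, "dy": -0.64, "gripper": 1.5},{"rx": 0.04, "rz": -4.08, "dx": -2.51, "dy": -0.83, "gripper": 1.5},{"rx": 0.04, "rz": -4.08, "dx": -2.44, "dy": -1.0, "dz": 0.01, "gripper": 1.5},{"rx": 0.04, "rz": -4.08, "dx": -2.37, "dy": -1.17, "gripper": 1.5},{"rx": 0.04, "rz": -4.08, "dx": -2.28, "dy": -1.34, "dz": 0.01, "gripper": 1.5},{"rx": 0.04, "rz": -4.08, "dx": -2.17, "dy": -1.5, "dz": 0.01, "gripper": 1.5}]
[{"rx": 0.04, "rz": -4.08, "dx": -2.07, "dy": -1.65, "gripper": 1.5},{"rx": 0.04, "rz": -4.08, "dx": -1.94, "dy": -1.79, "dz": 0.01, "gripper": 1.5},{"rx": 0.04, "rz": -4.08, "dx": -1.81, "dy": -1.92, "dz": 0.01, "gripper": 1.5},{"rx": 0.04, "rz": -4.08, "dx": -1.66, "dy": -2.05, "dz": 0.02, "gripper": 1.5},{"rx": 0.04, "rz": -4.08, "dx": -1.52, "dy": -2.16, "dz": 0.01, "gripper": 1.5},{"rx": 0.04, "rz": -4.08, "dx": -1.36, "dy": -2.26, "dz": 0.01, "gripper": 1.5},{"rx": 0.04, "rz": -4.08, "dx": -1.2, "dy": -2.36, "dz": 0.02, "gripper": 1.5},{"rx": 0.04, "rz": -4.08, "dx": -1.02, "dy": -2.43, "dz": 0.02, "gripper": 1.5}]
[{"rx": 0.04, "rz": -4.08, "dx": -0.85, "dy": -2.5, "dz": 0.02, "gripper": 1.5},{"rx": 0.04, "rz": -4.08, "dx": -0.67, "dy": -2.56, "dz": 0.02, "gripper": 1.5},{"rx": 0.04, "rz": -4.08, "dx": -0.48, "dy": -2.6, "dz": 0.02, "gripper": 1.5},{"rx": 0.04, "rz": -4.08, "dx": -0.3, "dy": -2.62, "dz": 0.03, "gripper": 1.5},{"rx": 0.04, "rz": -4.08, "dx": -0.11, "dy": -2.64, "dz": 0.03, "gripper": 1.5},{"rx": 0.04, "rz": -4.08, "dx": 0.07, "dy": -2.64, "dz": 0.03, "gripper": 1.5}]
```

{"op": "apply_moves", "data": {
  "series": [
    {"rx":0,"ry":0,"rz":-4,"dx":-2.6,"dy":-0.3,"dz":0,"gripper":1.5},
    {"rx":0,"ry":0,"rz":-4,"dx":-2.6,"dy":-0.5,"dz":0,"gripper":1.5},
    {"rx":0,"ry":0,"rz":-4,"dx":-2.6,"dy":-0.6,"dz":0,"gripper":1.5},
    {"rx":0,"ry":0,"rz":-4,"dx":-2.5,"dy":-0.8,"dz":0,"gripper":1.5},
    {"rx":0,"ry":0,"rz":-4,"dx":-2.4,"dy":-1.0,"dz":0,"gripper":1.5},
    {"rx":0,"ry":0,"rz":-4,"dx":-2.4,"dy":-1.2,"dz":0,"gripper":1.5},
    {"rx":0,"ry":0,"rz":-4,"dx":-2.3,"dy":-1.3,"dz":0,"gripper":1.5},
    {"rx":0,"ry":0,"rz":-4,"dx":-2.2,"dy":-1.5,"dz":0,"gripper":1.5}
  ]
}}

```text
time_s: 19.35
tcp_pos: [572.2, 27.1, 149.4]
tool_rot: [-0.001, 0.541, 0.841, 0.001]
contact_force: [0.3, -0.1, -3.7]
width: 23.0
```

{"op": "apply_moves", "data": {
  "series": [
    {"rx":0,"ry":0,"rz":-4,"dx":-2.1,"dy":-1.6,"dz":0,"gripper":1.5},
    {"rx":0,"ry":0,"rz":-4,"dx":-1.9,"dy":-1.8,"dz":0,"gripper":1.5},
    {"rx":0,"ry":0,"rz":-4,"dx":-1.8,"dy":-1.9,"dz":0,"gripper":1.5},
    {"rx":0,"ry":0,"rz":-4,"dx":-1.7,"dy":-2.0,"dz":0,"gripper":1.5},
    {"rx":0,"ry":0,"rz":-4,"dx":-1.5,"dy":-2.2,"dz":0,"gripper":1.5},
    {"rx":0,"ry":0,"rz":-4,"dx":-1.4,"dy":-2.3,"dz":0,"gripper":1.5},
    {"rx":0,"ry":0,"rz":-4,"dx":-1.2,"dy":-2.4,"dz":0,"gripper":1.5},
    {"rx":0,"ry":0,"rz":-4,"dx":-1.0,"dy":-2.4,"dz":0,"gripper":1.5}
  ]
}}

```text
time_s: 20.02
tcp_pos: [519.5, -177.3, 148.6]
tool_rot: [-0.001, 0.288, 0.958, 0.002]
contact_force: [0.4, 0.1, -3.3]
width: 23.8
```

{"op": "apply_moves", "data": {
  "series": [
    {"rx":0,"ry":0,"rz":-4,"dx":-0.8,"dy":-2.5,"dz":0,"gripper":1.5},
    {"rx":0,"ry":0,"rz":-4,"dx":-0.7,"dy":-2.6,"dz":0,"gripper":1.5},
    {"rx":0,"ry":0,"rz":-4,"dx":-0.5,"dy":-2.6,"dz":0,"gripper":1.5},
    {"rx":0,"ry":0,"rz":-4,"dx":-0.3,"dy":-2.6,"dz":0,"gripper":1.5},
    {"rx":0,"ry":0,"rz":-4,"dx":-0.1,"dy":-2.6,"dz":0,"gripper":1.5},
    {"rx":0,"ry":0,"rz":-4,"dx":0,"dy":-2.6,"dz":0,"gripper":1.5},
    {"rx":0,"ry":0,"rz":0,"dx":0,"dy":0,"dz":0,"gripper":1.5}
  ]
}}

```text
time_s: 20.6
tcp_pos: [476.8, -335.3, 148.3]
tool_rot: [0.0, 0.088, 0.996, 0.0]
contact_force: [-0.6, -1.1, -2.9]
width: 23.6
```

```bash
python3 - <<'E'
from h import *
need((490,-330,60),172)
print(arm.observe()['q'].round(2))
E
```

```text
t 20.6 pos [ 476.8 -335.3  148.3] yaw 169.93 w 23.6 F [-0.6 -1.1 -2.9]
shift cm [-1.21  0.75  8.83] turn [ 0.05  0.01 -2.07] min rows 2.2 0.3
[ 0.3   0.4   0.32  1.85 -0.16  0.91  2.08]
```

{"op": "apply_moves", "data": {
  "series": [
    {"rx":0,"ry":0,"rz":0,"dx":0,"dy":0,"dz":3.5,"gripper":1.5},
    {"rx":0,"ry":0,"rz":0,"dx":0,"dy":0,"dz":3.5,"gripper":1.5},
    {"rx":0,"ry":0,"rz":0,"dx":0,"dy":0,"dz":3.0,"gripper":1.5},
    {"rx":0,"ry":0,"rz":0,"dx":0,"dy":0,"dz":2.0,"gripper":1.5},
    {"rx":0,"ry":0,"rz":0,"dx":0,"dy":0,"dz":0,"gripper":1.5},
    {"rx":0,"ry":0,"rz":0,"dx":0,"dy":0,"dz":0,"gripper":1.5}
  ]
}}

```text
time_s: 21.1
tcp_pos: [479.7, -328.1, 28.0]
tool_rot: [-0.0, 0.085, 0.996, 0.003]
contact_force: [0.4, 0.7, -3.3]
width: 23.4
```

```bash
python3 - <<'E'
from h import *
need((476.8,-335.3,19),169.9)
E
```

```text
t 21.1 pos [ 479.7 -328.1   28. ] yaw 170.27 w 23.4 F [ 0.4  0.7 -3.3]
shift cm [ 0.17 -0.77  0.89] turn [ 0.35 -0.06  0.37] min rows 0.3 0.1
```

{"op": "apply_moves", "data": {
  "series": [
    {"rx":0.3,"ry":0,"rz":0,"dx":0,"dy":0,"dz":0.6,"gripper":1.5},
    {"rx":0,"ry":0,"rz":0,"dx":0,"dy":0,"dz":0.3,"gripper":1.5},
    {"rx":0,"ry":0,"rz":0,"dx":0,"dy":0,"dz":0,"gripper":1.5},
    {"rx":0,"ry":0,"rz":0,"dx":0,"dy":0,"dz":0,"gripper":1.5}
  ]
}}

```text
time_s: 21.43
tcp_pos: [481.3, -330.0, 21.9]
tool_rot: [0.003, 0.085, 0.996, -0.001]
contact_force: [0.2, 0.0, -3.3]
width: 23.8
```

```bash
python3 - <<'E'
from h import *
need((476.8,-335.3,19),169.9)
E
```

```text
t 21.43 pos [ 481.3 -330.    21.9] yaw 170.23 w 23.8 F [ 0.2  0.  -3.3]
shift cm [ 0.36 -0.6   0.29] turn [-0.09  0.31  0.33] min rows 0.2 0.1
```

{"op": "apply_moves", "data": {
  "series": [
    {"rx":0,"ry":0,"rz":0,"dx":0,"dy":0,"dz":0.3,"gripper":1.5},
    {"rx":0,"ry":0,"rz":0,"dx":0,"dy":0,"dz":0,"gripper":1.5},
    {"rx":0,"ry":0,"rz":0,"dx":0,"dy":0,"dz":0,"gripper":5.5},
    {"rx":0,"ry":0,"rz":0,"dx":0,"dy":0,"dz":0,"gripper":5.5},
    {"rx":0,"ry":0,"rz":0,"dx":0,"dy":0,"dz":0,"gripper":5.5},
    {"rx":0,"ry":0,"rz":0,"dx":0,"dy":0,"dz":0,"gripper":5.5},
    {"rx":0,"ry":0,"rz":0,"dx":0,"dy":0,"dz":-3.0,"gripper":5.5},
    {"rx":0,"ry":0,"rz":0,"dx":0,"dy":0,"dz":-4.0,"gripper":5.5}
  ]
}}

```text
time_s: 22.1
tcp_pos: [478.2, -328.2, 85.7]
tool_rot: [-0.002, 0.085, 0.996, 0.001]
contact_force: [1.3, -0.4, 1.3]
width: 52.4
```

```bash
python3 - <<'E'
from h import *
need((481,-330,95),-9.8)
print(arm.observe()['q'].round(2))
im,cm=snap('top')
cv2.imwrite('pics/z16.png',cv2.resize(im[180:340,360:520],None,fx=3.5,fy=3.5,interpolation=cv2.INTER_CUBIC))
E
```

```text
t 22.1 pos [ 478.2 -328.2   85.7] yaw 170.22 w 52.4 F [ 1.3 -0.4  1.3]
shift cm [-0.3  -0.13 -0.93] turn [ 3.3000e-01  1.0000e-01 -1.7998e+02] min rows 0.2 25.3
[ 0.3   0.48  0.3   1.9  -0.19  0.79  2.11]
```

View pics/z16.png

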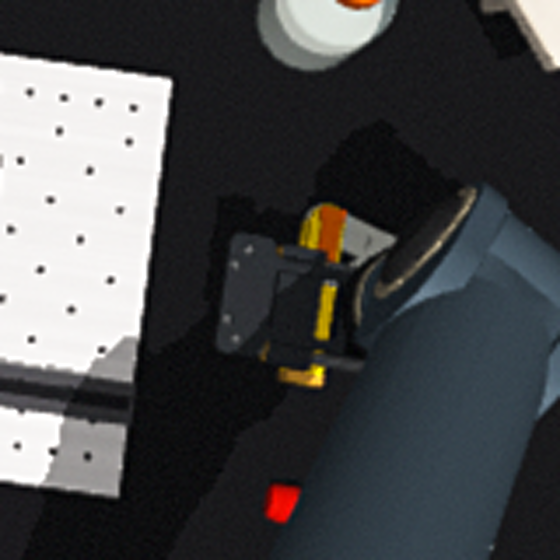

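{"op": "apply_moves", "data": {
  "series": [
    {"rx":0,"ry":0,"rz":7,"dx":0,"dy":0,"dz":-1,"gripper":5.5},
    {"rx":0,"ry":0,"rz":7,"dx":0,"dy":0,"dz":0,"gripper":5.5},
    {"rx":0,"ry":0,"rz":7,"dx":0,"dy":0,"dz":0,"gripper":5.5},
    {"rx":0,"ry":0,"rz":7,"dx":0,"dy":0,"dz":0,"gripper":5.5},
    {"rx":0,"ry":0,"rz":7,"dx":0,"dy":0,"dz":0,"gripper":5.5},
    {"rx":0,"ry":0,"rz":7,"dx":0,"dy":0,"dz":0,"gripper":5.5},
    {"rx":0,"ry":0,"rz":7,"dx":0,"dy":0,"dz":0,"gripper":5.5},
    {"rx":0,"ry":0,"rz":7,"dx":0,"dy":0,"dz":0,"gripper":5.5}
  ]
}}

```text
time_s: 22.82
tcp_pos: [480.7, -329.9, 98.2]
tool_rot: [0.002, 0.546, 0.838, 0.0]
contact_force: [0.5, 0.2, 0.3]
width: 55.1
```

{"op": "apply_moves", "data": {
  "series": [
    {"rx":0,"ry":0,"rz":7,"dx":0,"dy":0,"dz":0,"gripper":5.5},
    {"rx":0,"ry":0,"rz":7,"dx":0,"dy":0,"dz":0,"gripper":5.5},
    {"rx":0,"ry":0,"rz":7,"dx":0,"dy":0,"dz":0,"gripper":5.5},
    {"rx":0,"ry":0,"rz":7,"dx":0,"dy":0,"dz":0,"gripper":5.5},
    {"rx":0,"ry":0,"rz":7,"dx":0,"dy":0,"dz":0,"gripper":5.5},
    {"rx":0,"ry":0,"rz":7,"dx":0,"dy":0,"dz":0,"gripper":5.5},
    {"rx":0,"ry":0,"rz":7,"dx":0,"dy":0,"dz":0,"gripper":5.5},
    {"rx":0,"ry":0,"rz":7,"dx":0,"dy":0,"dz":0,"gripper":5.5}
  ]
}}

```text
time_s: 23.48
tcp_pos: [480.8, -329.8, 98.2]
tool_rot: [0.002, 0.875, 0.484, 0.001]
contact_force: [0.7, -0.0, -0.2]
width: 55.1
```

{"op": "apply_moves", "data": {
  "series": [
    {"rx":0,"ry":0,"rz":7,"dx":0,"dy":0,"dz":0,"gripper":5.5},
    {"rx":0,"ry":0,"rz":7,"dx":0,"dy":0,"dz":0,"gripper":5.5},
    {"rx":0,"ry":0,"rz":7,"dx":0,"dy":0,"dz":0,"gripper":5.5},
    {"rx":0,"ry":0,"rz":7,"dx":0,"dy":0,"dz":0,"gripper":5.5},
    {"rx":0,"ry":0,"rz":7,"dx":0,"dy":0,"dz":0,"gripper":5.5},
    {"rx":0,"ry":0,"rz":7,"dx":0,"dy":0,"dz":0,"gripper":5.5},
    {"rx":0,"ry":0,"rz":7,"dx":0,"dy":0,"dz":0,"gripper":5.5},
    {"rx":0,"ry":0,"rz":7,"dx":0,"dy":0,"dz":0,"gripper":5.5}
  ]
}}

```text
time_s: 24.15
tcp_pos: [480.8, -329.7, 98.1]
tool_rot: [0.001, 1.0, 0.017, 0.002]
contact_force: [0.1, -0.9, -0.3]
width: 54.5
```

{"op": "apply_moves", "data": {
  "series": [
    {"rx":0,"ry":0,"rz":7,"dx":0,"dy":0,"dz":0,"gripper":5.5},
    {"rx":0,"ry":0,"rz":5,"dx":0,"dy":0,"dz":0,"gripper":5.5},
    {"rx":0,"ry":0,"rz":0,"dx":0,"dy":0,"dz":0,"gripper":5.5},
    {"rx":0,"ry":0,"rz":0,"dx":0,"dy":0,"dz":0,"gripper":5.5}
  ]
}}

```text
time_s: 24.48
tcp_pos: [480.6, -329.7, 97.9]
tool_rot: [0.001, 0.996, -0.084, 0.002]
contact_force: [-0.4, 0.3, 0.0]
width: 55.3
```

```bash
python3 - <<'E'
from h import *
need((480.5,-330,95),-9.8)
print(arm.observe()['q'].round(2))
im,cm=snap('wrist','w17.png');np.save('w17.npy',cm[1])
E
```

```text
t 24.48 pos [ 480.6 -329.7   97.9] yaw -9.62 w 55.3 F [-0.4  0.3  0. ]
shift cm [-0.01  0.03  0.29] turn [ 0.1  -0.22  0.18] min rows 0.1 0.0
[-0.22  0.73  1.11  1.92 -0.78  1.   -0.49]
```

View pics/w17.png

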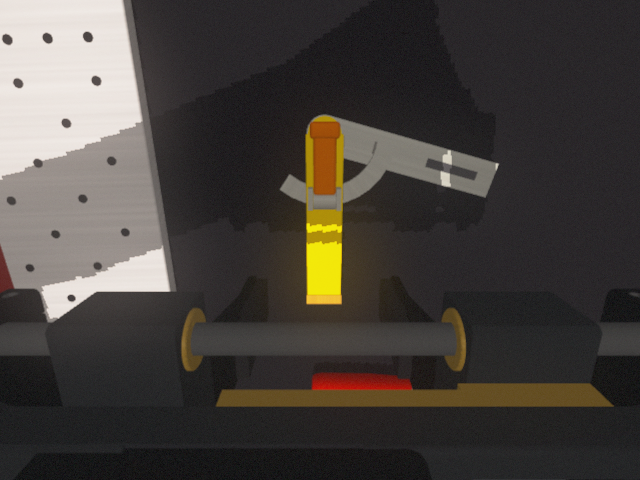

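The bevel lies on the bench: pivot near (324,125), butt near (324,303), blade tip near (492,180). The lever is still flat. Measuring the locked angle and the grasp spot.

```bash
python3 - <<'E'
from h import *
im=cv2.imread('pics/w17.png'); c=optics.calibration('wrist'); cm=(c,np.load('w17.npy')); hsv=cv2.cvtColor(im,cv2.COLOR_BGR2HSV)
y=cv2.inRange(hsv,(16,120,50),(34,255,255)); L=[];Q=[]
for r in list(range(150,185))+list(range(215,290)):
    x=np.where(y[r,295:355])[0]+295; L.append((x.min(),r+.5));Q.append((x.max()+1,r+.5))
def fit(n,P,z):
    W=px2w(cm,P,z)[:,:2]; v=cv2.fitLine(W.astype(np.float32),cv2.DIST_HUBER,0,.01,.01).ravel(); print(n,(np.degrees(np.arctan2(v[1],v[0]))%180).round(2),v[2:].round(1)); return v
l=fit('L',L,28);r=fit('R',Q,28)
b=px2w(cm,[(324,304)],28)[0,:2]; pe=px2w(cm,[(324,114.5)],28)[0,:2]; print('butt',b,'pivot end',pe,np.linalg.norm(b-pe))
g=cv2.cvtColor(im,cv2.COLOR_BGR2GRAY); U=[];D=[]
for x in range(400,480):
    d=np.diff(g[125:215,x].astype(float)); U.append((x+.5,125+d.argmax()+1)); D.append((x+.5,125+d.argmin()+1))
print(U[::16],D[::16]); fit('blU',U,11);fit('blD',D,11)
E
```

```text
L 170.12 [ 498.5 -323. ]
R 171.29 [ 501.1 -349.1]
butt [ 440.85309497 -325.62729197] pivot end [ 566.40623264 -346.81003407] 127.3275262547476
[(400.5, np.int64(135)), (416.5, np.int64(140)), (432.5, np.int64(145)), (448.5, np.int64(150)), (464.5, np.int64(154))] [(400.5, np.int64(174)), (416.5, np.int64(179)), (432.5, np.int64(183)), (448.5, np.int64(187)), (464.5, np.int64(192))]
blU 65.11 [ 537.8 -412. ]
blD 65.3 [ 509.  -416.3]
```

{"op": "apply_moves", "data": {
  "series": [
    {"rx":0,"ry":0,"rz":0,"dx":0,"dy":0.2,"dz":2.5,"gripper":5.5},
    {"rx":0,"ry":0,"rz":0,"dx":0,"dy":0,"dz":2.5,"gripper":5.5},
    {"rx":0,"ry":0,"rz":0,"dx":0,"dy":0,"dz":2.4,"gripper":5.5},
    {"rx":0,"ry":0,"rz":0,"dx":0,"dy":0,"dz":0,"gripper":5.5},
    {"rx":0,"ry":0,"rz":0,"dx":0,"dy":0,"dz":0,"gripper":5.5}
  ]
}}

```text
time_s: 24.95
tcp_pos: [479.9, -331.7, 23.7]
tool_rot: [0.0, 0.996, -0.085, 0.001]
contact_force: [-0.4, -0.6, 0.1]
width: 55.0
```

```bash
python3 - <<'E'
from h import *
need((480.6,-332,18.5),-9.5)
print(arm.observe()['q'].round(2))
E
```

```text
t 24.95 pos [ 479.9 -331.7   23.7] yaw -9.75 w 55.0 F [-0.4 -0.6  0.1]
shift cm [0.07 0.01 0.52] turn [ 0.03 -0.15 -0.25] min rows 0.1 0.0
[-0.15  0.81  1.    1.96 -0.89  0.9  -0.41]
```

{"op": "apply_moves", "data": {
  "series": [
    {"rx":0,"ry":0,"rz":-0.2,"dx":0,"dy":0,"dz":0.5,"gripper":5.5},
    {"rx":0,"ry":0,"rz":0,"dx":0,"dy":0,"dz":0,"gripper":1.5},
    {"rx":0,"ry":0,"rz":0,"dx":0,"dy":0,"dz":0,"gripper":1.5},
    {"rx":0,"ry":0,"rz":0,"dx":0,"dy":0,"dz":0,"gripper":1.5},
    {"rx":0,"ry":0,"rz":0,"dx":0,"dy":0,"dz":0,"gripper":1.5},
    {"rx":0,"ry":0,"rz":0,"dx":0,"dy":0,"dz":0,"gripper":1.5},
    {"rx":0,"ry":0,"rz":0,"dx":0,"dy":0,"dz":0,"gripper":1.5},
    {"rx":0,"ry":0,"rz":0,"dx":0,"dy":0,"dz":0,"gripper":1.5}
  ]
}}

```text
time_s: 25.62
tcp_pos: [480.6, -331.6, 19.3]
tool_rot: [0.0, 0.997, -0.083, 0.002]
contact_force: [-0.5, 1.0, 2.0]
width: 23.6
```

```bash
python3 - <<'E'
from h import *
need((480.6,-332,18.5),-9.5)
E
```

```text
t 25.62 pos [ 480.6 -331.6   19.3] yaw -9.56 w 23.6 F [-0.5  1.   2. ]
shift cm [0.   0.04 0.08] turn [ 0.03 -0.24 -0.06] min rows 0.0 0.0
```

{"op": "apply_moves", "data": {
  "series": [
    {"rx":0,"ry":0,"rz":0,"dx":0,"dy":0,"dz":-1.5,"gripper":1.5},
    {"rx":0,"ry":0,"rz":0,"dx":0,"dy":0,"dz":-3.5,"gripper":1.5},
    {"rx":0,"ry":0,"rz":0,"dx":0,"dy":0,"dz":-3.5,"gripper":1.5},
    {"rx":0,"ry":0,"rz":0,"dx":0,"dy":0,"dz":-3.0,"gripper":1.5},
    {"rx":0,"ry":0,"rz":0,"dx":0,"dy":0,"dz":0,"gripper":1.5}
  ]
}}

```text
time_s: 26.03
tcp_pos: [481.7, -335.0, 140.2]
tool_rot: [0.004, 0.996, -0.084, 0.006]
contact_force: [0.5, -1.8, -2.5]
width: 23.6
```

```bash
python3 - <<'E'
from h import *
need((460,-194,130),82.2)
plan((460,-194,130),82.2,n=16,g=1.5)
print(arm.observe()['q'].round(2))
E
```

```text
t 26.03 pos [ 481.7 -335.   140.2] yaw -9.64 w 23.6 F [ 0.5 -1.8 -2.5]
shift cm [ -4.51 -13.54   0.88] turn [  0.86  -0.27 -91.84] min rows 3.5 12.9
pos [ 481.7 -335.   140.2] yaw -9.64 n 16
[{"rx": 0.05, "ry": -0.02, "rz": -5.74, "dx": -0.28, "dy": -0.85, "dz": 0.05, "gripper": 1.5},{"rx": 0.05, "ry": -0.02, "rz": -5.74, "dx": -0.2, "dy": -0.87, "dz": 0.06, "gripper": 1.5},{"rx": 0.05, "ry": -0.02, "rz": -5.74, "dx": -0.11, "dy": -0.88, "dz": 0.06, "gripper": 1.5},{"rx": 0.05, "ry": -0.02, "rz": -5.74, "dx": -0.01, "dy": -0.89, "dz": 0.05, "gripper": 1.5},{"rx": 0.05, "ry": -0.02, "rz": -5.74, "dx": 0.07, "dy": -0.89, "dz": 0.06, "gripper": 1.5},{"rx": 0.05, "ry": -0.02, "rz": -5.74, "dx": 0.16, "dy": -0.88, "dz": 0.06, "gripper": 1.5},{"rx": 0.05, "ry": -0.02, "rz": -5.74, "dx": 0.24, "dy": -0.86, "dz": 0.06, "gripper": 1.5},{"rx": 0.05, "ry": -0.02, "rz": -5.74, "dx": 0.33, "dy": -0.83, "dz": 0.06, "gripper": 1.5}]
[{"rx": 0.05, "ry": -0.02, "rz": -5.74, "dx": 0.41, "dy": -0.79, "dz": 0.06, "gripper": 1.5},{"rx": 0.05, "ry": -0.02, "rz": -5.74, "dx": 0.49, "dy": -0.74, "dz": 0.06, "gripper": 1.5},{"rx": 0.05, "ry": -0.02, "rz": -5.74, "dx": 0.56, "dy": -0.7, "dz": 0.07, "gripper": 1.5},{"rx": 0.05, "ry": -0.02, "rz": -5.74, "dx": 0.63, "dy": -0.63, "dz": 0.06, "gripper": 1.5},{"rx": 0.05, "ry": -0.02, "rz": -5.74, "dx": 0.69, "dy": -0.57, "dz": 0.06, "gripper": 1.5},{"rx": 0.05, "ry": -0.02, "rz": -5.74, "dx": 0.74, "dy": -0.49, "dz": 0.06, "gripper": 1.5},{"rx": 0.05, "ry": -0.02, "rz": -5.74, "dx": 0.79, "dy": -0.42, "dz": 0.07, "gripper": 1.5},{"rx": 0.05, "ry": -0.02, "rz": -5.74, "dx": 0.82, "dy": -0.34, "dz": 0.06, "gripper": 1.5}]
[-0.25  0.68  1.17  1.89 -0.73  1.06 -0.52]
```

{"op": "apply_moves", "data": {
  "series": [
    {"rx":0,"ry":0,"rz":-5.7,"dx":-0.3,"dy":-0.9,"dz":0,"gripper":1.5},
    {"rx":0,"ry":0,"rz":-5.7,"dx":-0.2,"dy":-0.9,"dz":0,"gripper":1.5},
    {"rx":0,"ry":0,"rz":-5.7,"dx":-0.1,"dy":-0.9,"dz":0,"gripper":1.5},
    {"rx":0,"ry":0,"rz":-5.7,"dx":0,"dy":-0.9,"dz":0,"gripper":1.5},
    {"rx":0,"ry":0,"rz":-5.7,"dx":0.1,"dy":-0.9,"dz":0,"gripper":1.5},
    {"rx":0,"ry":0,"rz":-5.7,"dx":0.2,"dy":-0.9,"dz":0,"gripper":1.5},
    {"rx":0,"ry":0,"rz":-5.7,"dx":0.2,"dy":-0.9,"dz":0,"gripper":1.5},
    {"rx":0,"ry":0,"rz":-5.7,"dx":0.3,"dy":-0.8,"dz":0,"gripper":1.5}
  ]
}}

```text
time_s: 26.7
tcp_pos: [468.0, -258.8, 133.3]
tool_rot: [0.001, 0.95, 0.311, 0.001]
contact_force: [-0.2, 0.4, -3.5]
width: 23.7
```

{"op": "apply_moves", "data": {
  "series": [
    {"rx":0,"ry":0,"rz":-5.7,"dx":0.4,"dy":-0.8,"dz":0,"gripper":1.5},
    {"rx":0,"ry":0,"rz":-5.7,"dx":0.5,"dy":-0.7,"dz":0,"gripper":1.5},
    {"rx":0,"ry":0,"rz":-5.7,"dx":0.6,"dy":-0.7,"dz":0,"gripper":1.5},
    {"rx":0,"ry":0,"rz":-5.7,"dx":0.6,"dy":-0.6,"dz":0,"gripper":1.5},
    {"rx":0,"ry":0,"rz":-5.7,"dx":0.7,"dy":-0.6,"dz":0,"gripper":1.5},
    {"rx":0,"ry":0,"rz":-5.7,"dx":0.7,"dy":-0.5,"dz":0,"gripper":1.5},
    {"rx":0,"ry":0,"rz":-5.7,"dx":0.8,"dy":-0.4,"dz":0,"gripper":1.5},
    {"rx":0,"ry":0,"rz":-5.7,"dx":0.8,"dy":-0.3,"dz":0,"gripper":1.5}
  ]
}}

```text
time_s: 27.37
tcp_pos: [458.3, -189.4, 133.3]
tool_rot: [0.001, 0.755, 0.655, 0.0]
contact_force: [0.7, 0.0, -4.4]
width: 23.6
```

{"op": "apply_moves", "data": {
  "series": [
    {"rx":0,"ry":0,"rz":0,"dx":0,"dy":0,"dz":0,"gripper":1.5}
  ]
}}

```text
time_s: 27.45
tcp_pos: [458.2, -187.9, 133.1]
tool_rot: [0.0, 0.756, 0.655, 0.001]
contact_force: [-0.4, 0.2, -4.3]
width: 23.8
```

```bash
python3 - <<'E'
from h import *
need((460,-194,80),82.2); rf('red')
print(arm.observe()['q'].round(2))
im,cm=snap('wrist','w20.png'); np.save('w20.npy',cm[1])
E
```

```text
t 27.45 pos [ 458.2 -187.9  133.1] yaw 81.82 w 23.8 F [-0.4  0.2 -4.3]
shift cm [-0.58  0.26  5.31] turn [ 0.09 -0.03 -0.38] min rows 1.3 0.1
red t 27.45 rail xy 108.4 29.6 z 133.1 yaw 81.82 tilt [0.09 0.02] F along -0.1 Fn -0.4 Fz -4.3 w 23.8
[-0.36  0.36  0.83  2.08 -0.36  0.84  0.54]
```

View pics/w20.png

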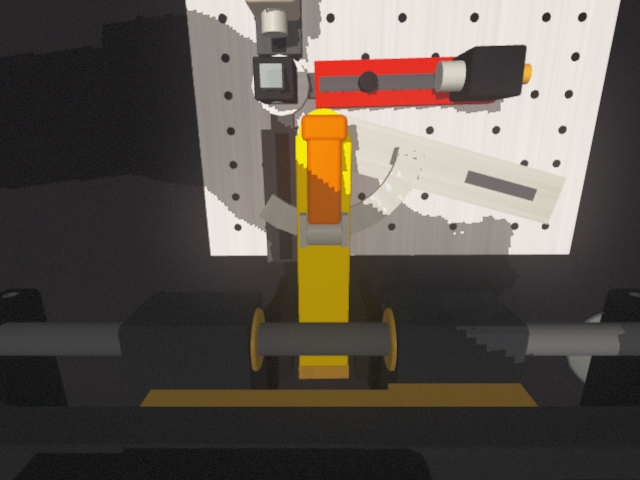

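The bevel hangs over the red corner with its pivot near (323,118), just outside the red arm's near edge (about row 107). The lever is flat. Re-measuring the red rail and arm from here.

```bash
python3 - <<'E'
from h import *
im=cv2.imread('pics/w20.png'); c=optics.calibration('wrist'); cm=(c,np.load('w20.npy')); hsv=cv2.cvtColor(im,cv2.COLOR_BGR2HSV)
a=np.radians(82.2); u=-np.array([np.cos(a),np.sin(a)]); n=np.array([np.cos(a+np.pi/2),np.sin(a+np.pi/2)])*-1; h=np.array([443.6,-76.5])
def fit(nm,P,z):
    W=px2w(cm,P,z)[:,:2]; v=cv2.fitLine(W.astype(np.float32),cv2.DIST_HUBER,0,.01,.01).ravel(); d=v[:2]; d=d if d@(v[2:]-h)>0 else -d; q=v[2:]-h
    print(nm,np.degrees(np.arctan2(d[1],d[0])).round(2),'offset from hinge',(d[0]*q[1]-d[1]*q[0]).round(2),'mid rail xy',(q@u).round(1),(q@n).round(1))
m=cv2.inRange(hsv,(0,120,60),(6,255,255))|cv2.inRange(hsv,(174,120,60),(180,255,255))
T=[];B=[]
for x in range(320,435):
    y=np.where(m[50:118,x])[0]+50; T.append((x+.5,y.min())); B.append((x+.5,y.max()+1))
print(T[::25],B[::25])
fit('arm far',T,26); fit('arm near(rail side)',B,26)
W=px2w(cm,[(315,62),(316,108)],26)[:,:2]; print('arm inner end dist',[(np.linalg.norm(w-h)).round(1) for w in W], ((W-h)@u).round(1),((W-h)@n).round(1))
# rail outer edge
g=cv2.cvtColor(im,cv2.COLOR_BGR2GRAY)
E=[(255+np.diff(g[r,255:275].astype(float)).argmin()+1,r+.5) for r in range(125,195)]; print(E[::10]); fit('rail outer',E,26)
cv2.imwrite('pics/z20.png',cv2.resize(np.clip(im[30:265,200:360].astype(float)*2.2,0,255).astype(np.uint8),None,fx=3.4,fy=2.5,interpolation=cv2.INTER_NEAREST))
E
```

```text
[(320.5, np.int64(61)), (345.5, np.int64(60)), (370.5, np.int64(60)), (395.5, np.int64(59)), (420.5, np.int64(58))] [(320.5, np.int64(108)), (345.5, np.int64(108)), (370.5, np.int64(107)), (395.5, np.int64(106)), (420.5, np.int64(105))]
arm far -6.56 offset from hinge 13.11 mid rail xy -14.5 63.0
arm near(rail side) -6.51 offset from hinge -17.17 mid rail xy 15.5 75.0
arm inner end dist [np.float64(27.5), np.float64(29.3)] [-13.2  16.3] [24.1 24.4]
[(np.int64(271), 125.5), (np.int64(261), 135.5), (np.int64(262), 145.5), (np.int64(262), 155.5), (np.int64(262), 165.5), (np.int64(263), 175.5), (np.int64(264), 185.5)]
rail outer -97.98 offset from hinge -14.92 mid rail xy 51.6 -15.1
```

View pics/z20.png

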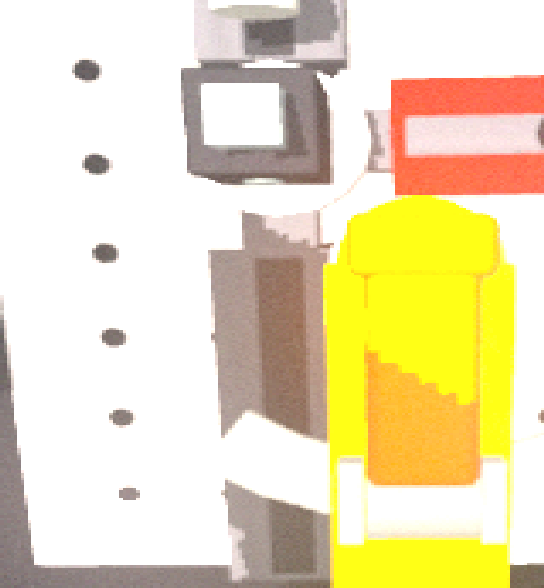

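{"op": "apply_moves", "data": {
  "series": [
    {"rx":0,"ry":0,"rz":-0.4,"dx":-0.5,"dy":0.3,"dz":0,"gripper":1.5},
    {"rx":0,"ry":0,"rz":0,"dx":0,"dy":0,"dz":2.5,"gripper":1.5},
    {"rx":0,"ry":0,"rz":0,"dx":0,"dy":0,"dz":2.5,"gripper":1.5},
    {"rx":0,"ry":0,"rz":0,"dx":0,"dy":0,"dz":2.0,"gripper":1.5},
    {"rx":0,"ry":0,"rz":0,"dx":0,"dy":0,"dz":0,"gripper":1.5},
    {"rx":0,"ry":0,"rz":0,"dx":0,"dy":0,"dz":0,"gripper":1.5}
  ]
}}

```text
time_s: 28.0
tcp_pos: [461.4, -196.6, 63.2]
tool_rot: [0.002, 0.755, 0.655, -0.0]
contact_force: [-0.5, -0.5, -4.0]
width: 23.5
```

```bash
python3 - <<'E'
from h import *
rf('red'); need((443.6-114*.1357+31*.9907,-76.5-114*.9907-31*.1357,32),82.2)
E
```

```text
red t 28.0 rail xy 116.6 33.9 z 63.2 yaw 81.87 tilt [ 0.09 -0.17] F along 0.6 Fn -0.5 Fz -4.0 w 23.5
t 28.0 pos [ 461.4 -196.6   63.2] yaw 81.87 w 23.5 F [-0.5 -0.5 -4. ]
shift cm [ 0.27 -0.3   3.12] turn [ 0.11  0.16 -0.33] min rows 0.8 0.1
```

{"op": "apply_moves", "data": {
  "series": [
    {"rx":0,"ry":0,"rz":-0.3,"dx":0.2,"dy":-0.1,"dz":1.0,"gripper":1.5},
    {"rx":0,"ry":0,"rz":0,"dx":0,"dy":0,"dz":1.0,"gripper":1.5},
    {"rx":0,"ry":0,"rz":0,"dx":0,"dy":0,"dz":0.8,"gripper":1.5},
    {"rx":0,"ry":0,"rz":0,"dx":0,"dy":0,"dz":0,"gripper":1.5},
    {"rx":0,"ry":0,"rz":0,"dx":0,"dy":0,"dz":0,"gripper":1.5}
  ]
}}

```text
time_s: 28.42
tcp_pos: [461.8, -193.2, 35.8]
tool_rot: [0.002, 0.753, 0.658, 0.001]
contact_force: [-0.1, 1.0, -1.1]
width: 23.4
```

```bash
python3 - <<'E'
from h import *
rf('red'); 
E
```

```text
red t 28.42 rail xy 113.1 33.8 z 35.8 yaw 82.3 tilt [ 0.23 -0.08] F along -1.0 Fn -0.2 Fz -1.1 w 23.4
```

{"op": "apply_moves", "data": {
  "series": [
    {"rx":0,"ry":0,"rz":0,"dx":0,"dy":-0.3,"dz":0.2,"gripper":1.5},
    {"rx":0,"ry":0,"rz":0,"dx":0,"dy":-0.2,"dz":0.1,"gripper":1.5},
    {"rx":0,"ry":0,"rz":0,"dx":0,"dy":0,"dz":0,"gripper":1.5},
    {"rx":0,"ry":0,"rz":0,"dx":0,"dy":0,"dz":0,"gripper":1.5}
  ]
}}

```text
time_s: 28.75
tcp_pos: [456.8, -193.0, 33.2]
tool_rot: [0.003, 0.753, 0.658, 0.001]
contact_force: [1.1, -0.9, 1.0]
width: 23.8
```

```bash
python3 - <<'E'
from h import *
rf('red'); 
E
```

```text
red t 28.75 rail xy 113.6 28.9 z 33.2 yaw 82.29 tilt [ 0.29 -0.13] F along 0.7 Fn 1.2 Fz 1.0 w 23.8
```

{"op": "apply_moves", "data": {
  "series": [
    {"rx":0,"ry":0,"rz":0,"dx":0,"dy":-0.2,"dz":0.1,"gripper":1.5},
    {"rx":0,"ry":0,"rz":0,"dx":0,"dy":-0.1,"dz":0,"gripper":1.5},
    {"rx":0,"ry":0,"rz":0,"dx":0,"dy":0,"dz":0,"gripper":1.5}
  ]
}}

```text
time_s: 29.0
tcp_pos: [455.2, -192.8, 32.2]
tool_rot: [0.004, 0.753, 0.658, 0.002]
contact_force: [4.6, -0.8, -0.4]
width: 23.4
```

```bash
python3 - <<'E'
from h import *
rf('red'); 
E
```

```text
red t 29.0 rail xy 113.7 27.3 z 32.2 yaw 82.33 tilt [ 0.42 -0.22] F along 0.1 Fn 4.6 Fz -0.4 w 23.4
```

{"op": "apply_moves", "data": {
  "series": [
    {"rx":0,"ry":0,"rz":0,"dx":0,"dy":-0.2,"dz":0,"gripper":1.5},
    {"rx":0,"ry":0,"rz":0,"dx":0,"dy":0,"dz":0,"gripper":1.5}
  ]
}}

```text
time_s: 29.17
tcp_pos: [455.1, -192.7, 32.5]
tool_rot: [0.005, 0.753, 0.658, 0.002]
contact_force: [7.8, -0.6, -3.0]
width: 23.6
```

```bash
python3 - <<'E'
from h import *
rf('red'); 
im,cm=snap('wrist','w21.png'); np.save('w21.npy',cm[1])
E
```

```text
red t 29.17 rail xy 113.6 27.2 z 32.5 yaw 82.36 tilt [ 0.61 -0.29] F along -0.4 Fn 7.8 Fz -3.0 w 23.6
```

View pics/w21.png

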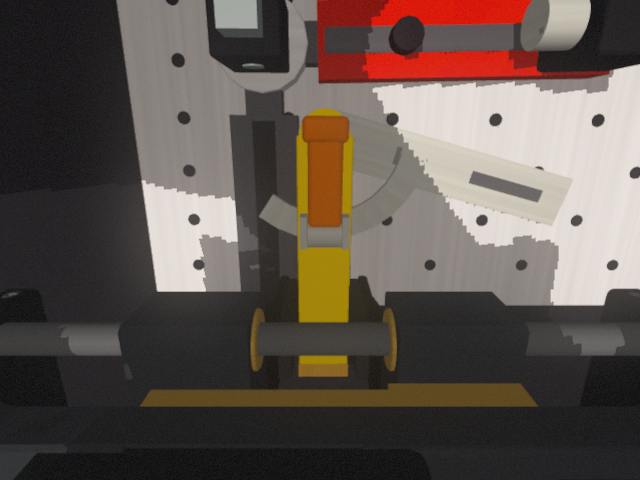

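```bash
python3 - <<'E'
from h import *
im=cv2.imread('pics/w21.png')
g=np.clip((im[80:235,325:585].astype(float)-60)*1.8,0,255).astype(np.uint8)
cv2.imwrite('pics/z21.png',cv2.resize(g,None,fx=3,fy=3,interpolation=cv2.INTER_NEAREST))
c=optics.calibration('wrist'); cm=(c,np.load('w21.npy')); hsv=cv2.cvtColor(im,cv2.COLOR_BGR2HSV)
m=cv2.inRange(hsv,(0,120,40),(6,255,255))|cv2.inRange(hsv,(174,120,40),(180,255,255))
B=[(x+.5,np.where(m[20:100,x])[0].max()+21) for x in range(322,540)]
print(B[::30])
cv2.imwrite('pics/z22.png',cv2.resize(np.clip(im[0:150,195:355].astype(float)*2,0,255).astype(np.uint8),None,fx=4,fy=4,interpolation=cv2.INTER_NEAREST))
E
```

```text
[(322.5, np.int64(83)), (352.5, np.int64(82)), (382.5, np.int64(82)), (412.5, np.int64(81)), (442.5, np.int64(81)), (472.5, np.int64(80)), (502.5, np.int64(80)), (532.5, np.int64(79))]
```

View pics/z21.png

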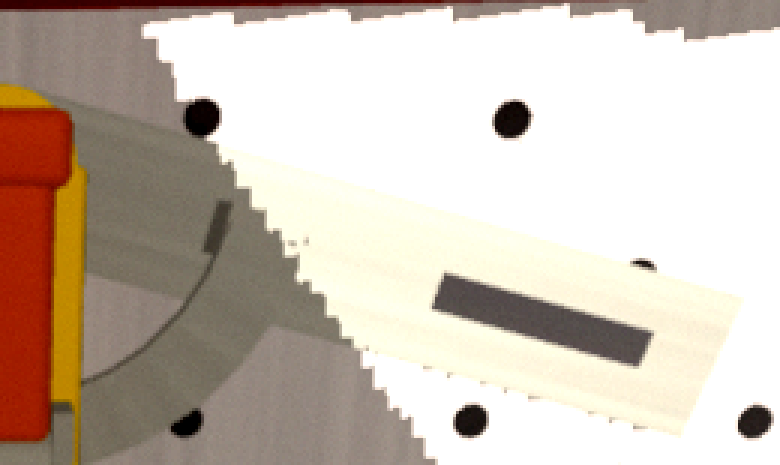

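View pics/z22.png

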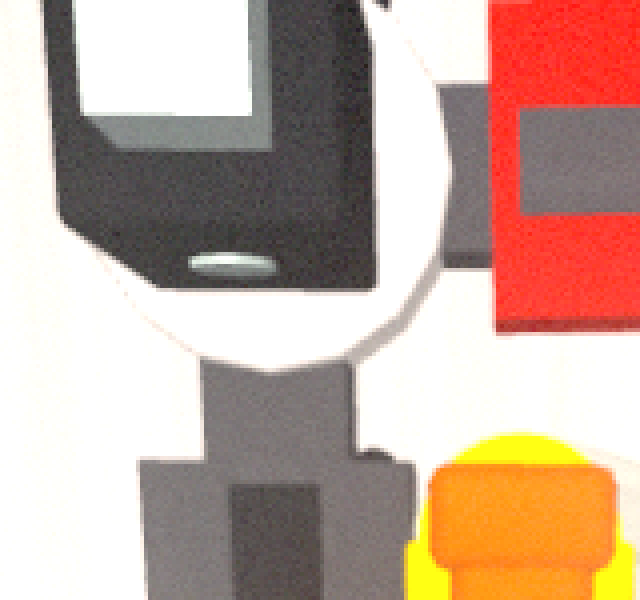

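```bash
python3 - <<'E'
from h import *
c=optics.calibration('wrist'); cm=(c,np.load('w21.npy'))
a=np.radians(82.2); u=-np.array([np.cos(a),np.sin(a)]); n=np.array([-u[1],u[0]])
cor=px2w(cm,[(298.7,115),(230,115)],26)[:,:2]; print('hinge from rail end',cor[0]-29*u-15*n,cor[1]-29*u+15*n)
ctr=px2w(cm,[(300,105)],26)
h=(cor[0]-29*u-15*n+cor[1]-29*u+15*n)/2
ar=px2w(cm,[(322.5,80.2),(532.5,76.2)],26)[:,:2]
bl=px2w(cm,[(343.3,111.7),(571.7,179)],23)[:,:2]
for nm,l in(('arm near',ar),('blade lead',bl)):
    d=l[1]-l[0]; L=np.linalg.norm(d); d/=L; q=l-h; print(nm,np.degrees(np.arctan2(d[1],d[0])).round(2),'off from h',(d[0]*q[:,1]-d[1]*q[:,0]).round(2), 'old h',(d[0]*(l-[443.6,-76.5])[:,1]-d[1]*(l-[443.6,-76.5])[:,0]).round(2))
E
```

```text
hinge from rail end [443.81795427 -77.89504098] [443.57821193 -77.96474045]
arm near -6.55 off from h [-15.3 -15.3] old h [-16.71 -16.71]
blade lead -23.08 off from h [-17.19 -17.19] old h [-18.47 -18.47]
```

The wrist view gives a refined red hinge at (443.7,-77.9), and the blade's leading edge is about 2 mm too far out. Sliding the bevel 2 mm towards the hinge.

{"op": "apply_moves", "data": {
  "series": [
    {"rx":0,"ry":0,"rz":0,"dx":0.3,"dy":0.1,"dz":0,"gripper":1.5},
    {"rx":0,"ry":0,"rz":0,"dx":0,"dy":0,"dz":0,"gripper":1.5},
    {"rx":0,"ry":0,"rz":0,"dx":0,"dy":0,"dz":0,"gripper":1.5}
  ]
}}

```text
time_s: 29.47
tcp_pos: [455.5, -190.9, 32.6]
tool_rot: [0.005, 0.753, 0.658, 0.001]
contact_force: [4.7, -2.8, 0.6]
width: 24.1
```

```bash
python3 - <<'E'
from h import *
rf('red'); 
im,cm=snap('wrist','w22.png'); np.save('w22.npy',cm[1])
g=np.clip((im[80:235,325:585].astype(float)-60)*1.8,0,255).astype(np.uint8)
cv2.imwrite('pics/z23.png',cv2.resize(g,None,fx=3,fy=3,interpolation=cv2.INTER_NEAREST))
E
```

```text
red t 29.47 rail xy 111.8 27.3 z 32.6 yaw 82.34 tilt [ 0.52 -0.35] F along 2.1 Fn 5.0 Fz 0.6 w 24.1
```

View pics/z23.png

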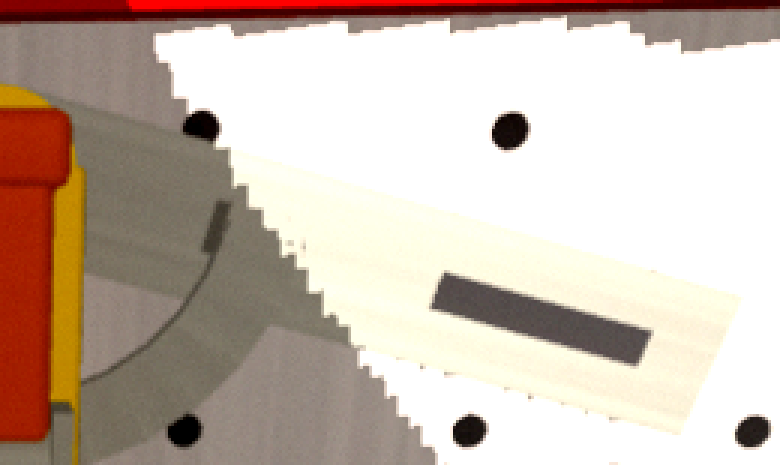

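{"op": "apply_moves", "data": {
  "series": [
    {"rx":0,"ry":0,"rz":0,"dx":0,"dy":0.1,"dz":0,"gripper":1.5},
    {"rx":0,"ry":0,"rz":0,"dx":0,"dy":0,"dz":0,"gripper":5.5},
    {"rx":0,"ry":0,"rz":0,"dx":0,"dy":0,"dz":0,"gripper":5.5},
    {"rx":0,"ry":0,"rz":0,"dx":0,"dy":0,"dz":0,"gripper":5.5},
    {"rx":0,"ry":0,"rz":0,"dx":0,"dy":0,"dz":0,"gripper":5.5},
    {"rx":0,"ry":0,"rz":0,"dx":0,"dy":0,"dz":0,"gripper":5.5}
  ]
}}

```text
time_s: 30.02
tcp_pos: [452.8, -188.7, 31.2]
tool_rot: [0.001, 0.753, 0.658, 0.0]
contact_force: [0.4, -0.0, -0.3]
width: 49.0
```

{"op": "apply_moves", "data": {
  "series": [
    {"rx":0,"ry":0,"rz":0,"dx":0,"dy":0,"dz":-2.5,"gripper":5.5},
    {"rx":0,"ry":0,"rz":0,"dx":0,"dy":0,"dz":-3.5,"gripper":0},
    {"rx":0,"ry":0,"rz":0,"dx":0,"dy":0,"dz":-3.5,"gripper":0},
    {"rx":0,"ry":0,"rz":0,"dx":0,"dy":0,"dz":0,"gripper":0},
    {"rx":0,"ry":0,"rz":0,"dx":0,"dy":0,"dz":0,"gripper":0}
  ]
}}

```text
time_s: 30.43
tcp_pos: [454.3, -189.0, 128.1]
tool_rot: [0.003, 0.753, 0.658, 0.002]
contact_force: [-0.6, -0.2, -0.7]
width: 35.5
```

```bash
python3 - <<'E'
from h import *
rf('red'); print(arm.observe()['q'].round(2))
im,cm=snap('wrist','w23.png'); np.save('w23.npy',cm[1])
E
```

```text
red t 30.43 rail xy 110.0 25.9 z 128.1 yaw 82.35 tilt [ 0.4  -0.09] F along 0.3 Fn -0.6 Fz -0.7 w 35.5
[-0.36  0.37  0.83  2.1  -0.37  0.82  0.56]
```

View pics/w23.png

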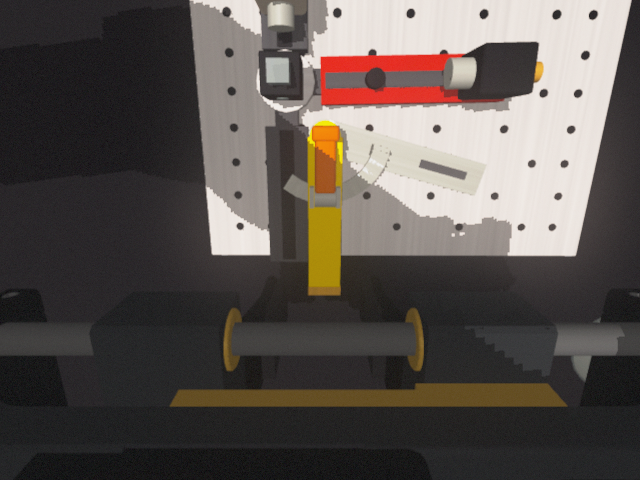

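The bevel lies in the red corner, released, with its stock along the rail. The red arm is still open, its near edge at row 104. Moving to the arm's far side to swing it in.

```bash
python3 - <<'E'
from h import *
need((565,-48,100),66.5)
im,cm=snap('top')
for nm,p,z in [('rack',(305,264),40)]: print(px2w(cm,p,z))
E
```

```text
t 30.48 pos [ 453.3 -188.5  126.7] yaw 82.35 w 32.0 F [-1.1  0.5  0.2]
shift cm [15.41  9.19  2.7 ] turn [ 0.23 -0.   15.85] min rows 4.4 2.2
[[498.96893508  22.65642514  40.        ]]
```

{"op": "apply_moves", "data": {
  "series": [
    {"rx":0,"ry":0,"rz":0,"dx":3.0,"dy":1.8,"dz":0,"gripper":0},
    {"rx":0,"ry":0,"rz":0,"dx":3.0,"dy":1.8,"dz":0,"gripper":0},
    {"rx":0,"ry":0,"rz":0,"dx":3.0,"dy":1.8,"dz":0,"gripper":0},
    {"rx":0,"ry":0,"rz":0,"dx":3.0,"dy":1.8,"dz":0,"gripper":0},
    {"rx":0,"ry":0,"rz":0,"dx":3.2,"dy":1.8,"dz":0,"gripper":0},
    {"rx":0,"ry":0,"rz":7,"dx":0,"dy":0,"dz":1.0,"gripper":0},
    {"rx":0,"ry":0,"rz":7,"dx":0,"dy":0,"dz":1.0,"gripper":0},
    {"rx":0,"ry":0,"rz":1.8,"dx":0,"dy":0,"dz":0,"gripper":0}
  ]
}}

```text
time_s: 31.2
tcp_pos: [560.8, -49.3, 103.0]
tool_rot: [0.0, 0.837, 0.547, -0.002]
contact_force: [-1.9, 0.2, 0.1]
width: 0.4
```

{"op": "apply_moves", "data": {
  "series": [
    {"rx":0,"ry":0,"rz":0,"dx":0,"dy":0,"dz":0,"gripper":0}
  ]
}}

```text
time_s: 31.28
tcp_pos: [561.3, -50.2, 104.2]
tool_rot: [0.001, 0.836, 0.548, -0.002]
contact_force: [0.3, 0.6, 0.6]
width: 0.4
```

```bash
python3 - <<'E'
from h import *
need((565,-50,19),66.5)
im,cm=snap('wrist','w24.png'); np.save('w24.npy',cm[1])
E
```

```text
t 31.28 pos [561.3 -50.2 104.2] yaw 66.51 w 0.4 F [0.3 0.6 0.6]
shift cm [0.19 0.33 8.52] turn [-0.02  0.2   0.01] min rows 2.1 0.0
```

View pics/w24.png

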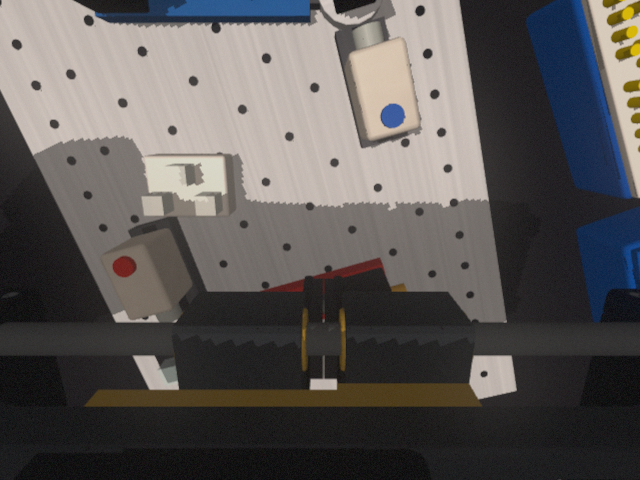

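{"op": "apply_moves", "data": {
  "series": [
    {"rx":0,"ry":0,"rz":0,"dx":0.4,"dy":0.3,"dz":2.5,"gripper":0},
    {"rx":0,"ry":0,"rz":0,"dx":0,"dy":0,"dz":2.5,"gripper":0},
    {"rx":0,"ry":0,"rz":0,"dx":0,"dy":0,"dz":2.0,"gripper":0},
    {"rx":0,"ry":0,"rz":0,"dx":0,"dy":0,"dz":0.5,"gripper":0},
    {"rx":0,"ry":0,"rz":0,"dx":0,"dy":0,"dz":0,"gripper":0},
    {"rx":0,"ry":0,"rz":0,"dx":0,"dy":0,"dz":0,"gripper":0}
  ]
}}

```text
time_s: 31.83
tcp_pos: [567.9, -48.8, 32.3]
tool_rot: [0.002, 0.836, 0.548, 0.001]
contact_force: [0.5, 0.1, 1.2]
width: 0.3
```

```bash
python3 - <<'E'
from h import *
need((562,-102,19),66.5)
E
```

```text
t 31.83 pos [567.9 -48.8  32.3] yaw 66.49 w 0.3 F [0.5 0.1 1.2]
shift cm [-5.12  1.57  1.33] turn [ 0.26  0.02 -0.01] min rows 1.3 0.0
```

{"op": "apply_moves", "data": {
  "series": [
    {"rx":0,"ry":0,"rz":0,"dx":0,"dy":0,"dz":0.6,"gripper":0},
    {"rx":0,"ry":0,"rz":0,"dx":0,"dy":0,"dz":0.6,"gripper":0},
    {"rx":0,"ry":0,"rz":0,"dx":-0.7,"dy":0.2,"dz":0,"gripper":0},
    {"rx":0,"ry":0,"rz":0,"dx":-0.7,"dy":0.2,"dz":0,"gripper":0},
    {"rx":0,"ry":0,"rz":0,"dx":-0.7,"dy":0.2,"dz":0,"gripper":0},
    {"rx":0,"ry":0,"rz":0,"dx":-0.6,"dy":0.2,"dz":0,"gripper":0},
    {"rx":0,"ry":0,"rz":0,"dx":-0.6,"dy":0.2,"dz":0,"gripper":0},
    {"rx":0,"ry":0,"rz":0,"dx":0,"dy":0,"dz":0,"gripper":0}
  ]
}}

```text
time_s: 32.5
tcp_pos: [563.5, -84.9, 20.3]
tool_rot: [0.002, 0.837, 0.547, 0.001]
contact_force: [-0.5, 0.1, -0.1]
width: 0.1
```

```bash
python3 - <<'E'
from h import *
need((562,-102,19),66.5)
im,cm=snap('top')
cv2.imwrite('pics/t25.png',cv2.resize(im[200:310,290:430],None,fx=5,fy=5,interpolation=cv2.INTER_CUBIC))
E
```

```text
t 32.5 pos [563.5 -84.9  20.3] yaw 66.35 w 0.1 F [-0.5  0.1 -0.1]
shift cm [-1.63  0.55  0.13] turn [ 0.29  0.07 -0.15] min rows 0.4 0.0
```

View pics/t25.png

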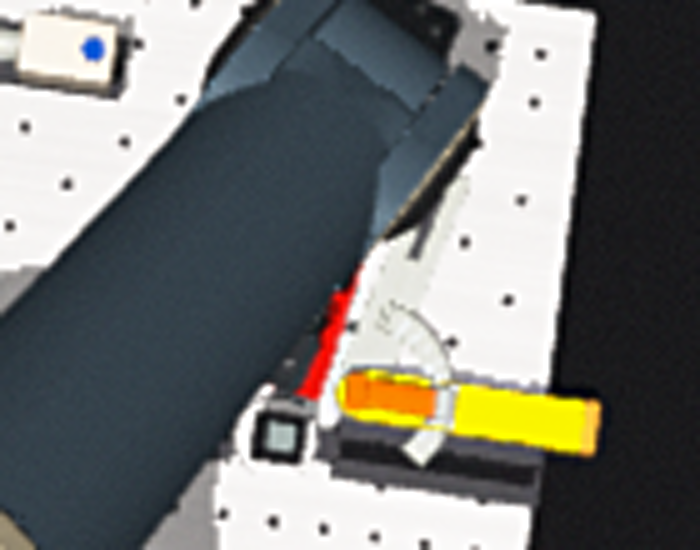

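{"op": "apply_moves", "data": {
  "series": [
    {"rx":0,"ry":0,"rz":0,"dx":-0.5,"dy":0.2,"dz":0,"gripper":0},
    {"rx":0,"ry":0,"rz":0,"dx":-0.4,"dy":0.1,"dz":0,"gripper":0},
    {"rx":0,"ry":0,"rz":0,"dx":-0.2,"dy":0,"dz":0,"gripper":0},
    {"rx":0,"ry":0,"rz":0,"dx":0,"dy":0,"dz":0,"gripper":0}
  ]
}}

```text
time_s: 32.88
tcp_pos: [562.1, -94.5, 20.0]
tool_rot: [0.002, 0.836, 0.548, 0.001]
contact_force: [-0.0, 0.2, 0.0]
width: 0.9
```

```bash
python3 - <<'E'
from h import *
need((562,-102,19),66.5)
E
```

```text
t 32.88 pos [562.1 -94.5  20. ] yaw 66.47 w 0.9 F [-0.   0.2  0. ]
shift cm [-0.69  0.29  0.1 ] turn [ 0.26  0.04 -0.03] min rows 0.2 0.0
```

{"op": "apply_moves", "data": {
  "series": [
    {"rx":0,"ry":0,"rz":0,"dx":-0.2,"dy":0,"dz":0,"gripper":0},
    {"rx":0,"ry":0,"rz":0,"dx":0,"dy":0,"dz":0,"gripper":0},
    {"rx":0,"ry":0,"rz":0,"dx":0,"dy":0,"dz":0,"gripper":0}
  ]
}}

```text
time_s: 33.13
tcp_pos: [561.3, -95.7, 19.9]
tool_rot: [0.002, 0.836, 0.548, 0.001]
contact_force: [1.1, -0.5, -0.0]
width: 0.5
```

```bash
python3 - <<'E'
from h import *
need((562,-102,19),66.5)
im,cm=snap('top'); s,_=snap('scene')
cv2.imwrite('pics/t26.png',np.hstack([cv2.resize(im[200:310,310:420],(500,500),interpolation=cv2.INTER_CUBIC),cv2.resize(s[180:260,240:300],(300,500),interpolation=cv2.INTER_CUBIC)]))
E
```

```text
t 33.13 pos [561.3 -95.7  19.9] yaw 66.52 w 0.5 F [ 1.1 -0.5 -0. ]
shift cm [-0.55  0.32  0.09] turn [0.24 0.03 0.02] min rows 0.2 0.0
```

View pics/t26.png

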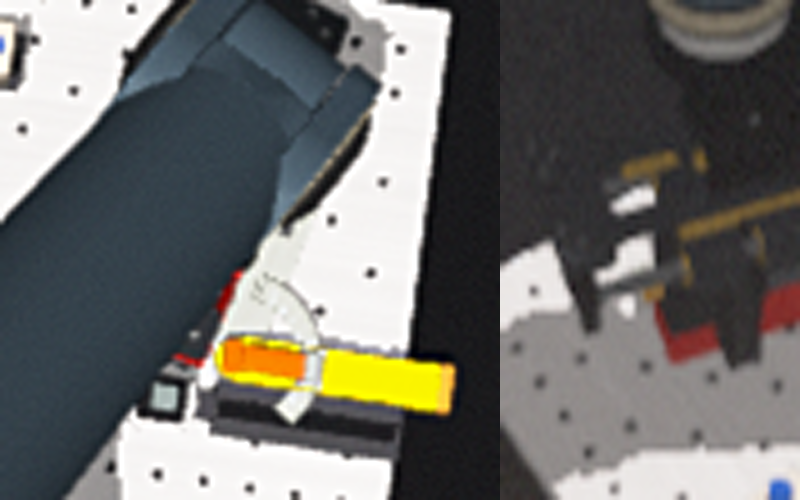

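{"op": "apply_moves", "data": {
  "series": [
    {"rx":0,"ry":0,"rz":0,"dx":-0.3,"dy":0,"dz":0,"gripper":0},
    {"rx":0,"ry":0,"rz":0,"dx":0,"dy":0,"dz":0,"gripper":0},
    {"rx":0,"ry":0,"rz":0,"dx":0,"dy":0,"dz":0,"gripper":0}
  ]
}}

```text
time_s: 33.48
tcp_pos: [560.3, -98.2, 19.9]
tool_rot: [0.002, 0.836, 0.548, 0.001]
contact_force: [0.8, 1.8, -0.1]
width: 0.1
```

```bash
python3 - <<'E'
from h import *
need((562,-102,19),66.5)
E
```

```text
t 33.48 pos [560.3 -98.2  19.9] yaw 66.52 w 0.1 F [ 0.8  1.8 -0.1]
shift cm [-0.28  0.3   0.09] turn [ 0.25 -0.    0.02] min rows 0.1 0.0
```

{"op": "apply_moves", "data": {
  "series": [
    {"rx":0,"ry":0,"rz":0,"dx":-0.2,"dy":0,"dz":0,"gripper":0},
    {"rx":0,"ry":0,"rz":0,"dx":0,"dy":0,"dz":0,"gripper":0},
    {"rx":0,"ry":0,"rz":0,"dx":0,"dy":0,"dz":0,"gripper":0}
  ]
}}

```text
time_s: 33.73
tcp_pos: [559.9, -99.5, 19.9]
tool_rot: [0.002, 0.836, 0.549, 0.002]
contact_force: [4.4, 3.0, 0.1]
width: 0.6
```

```bash
python3 - <<'E'
from h import *
need((562,-102,19),66.5)
E
```

```text
t 33.73 pos [559.9 -99.5  19.9] yaw 66.54 w 0.6 F [4.4 3.  0.1]
shift cm [-0.14  0.29  0.09] turn [ 0.26 -0.04  0.04] min rows 0.1 0.0
```

Contact force has risen to about 5 N at almost the predicted arm position. Backing off and looking.

{"op": "apply_moves", "data": {
  "series": [
    {"rx":0,"ry":0,"rz":0,"dx":1.5,"dy":0,"dz":0,"gripper":0},
    {"rx":0,"ry":0,"rz":0,"dx":1.5,"dy":0,"dz":0,"gripper":0},
    {"rx":0,"ry":0,"rz":0,"dx":0,"dy":0,"dz":-3.5,"gripper":0},
    {"rx":0,"ry":0,"rz":0,"dx":0,"dy":0,"dz":-3.5,"gripper":0},
    {"rx":0,"ry":0,"rz":0,"dx":0,"dy":0,"dz":-3.5,"gripper":0},
    {"rx":0,"ry":0,"rz":0,"dx":0,"dy":0,"dz":-1.0,"gripper":0}
  ]
}}

```text
time_s: 34.23
tcp_pos: [572.9, -74.9, 139.5]
tool_rot: [0.005, 0.837, 0.548, 0.003]
contact_force: [0.7, -1.1, -0.3]
width: 0.1
```

```bash
python3 - <<'E'
from h import *
need((455,-195,150),82.2)
E
```

```text
t 34.23 pos [572.9 -74.9 139.5] yaw 66.43 w 0.1 F [ 0.7 -1.1 -0.3]
shift cm [-15.72  -5.99  -1.12] turn [  0.64   0.07 -15.77] min rows 4.1 2.2
```

{"op": "apply_moves", "data": {
  "series": [
    {"rx":0,"ry":0,"rz":0,"dx":-3.1,"dy":-1.2,"dz":-0.2,"gripper":0},
    {"rx":0,"ry":0,"rz":0,"dx":-3.1,"dy":-1.2,"dz":-0.2,"gripper":0},
    {"rx":0,"ry":0,"rz":0,"dx":-3.1,"dy":-1.2,"dz":0,"gripper":0},
    {"rx":0,"ry":0,"rz":0,"dx":-3.1,"dy":-1.2,"dz":0,"gripper":0},
    {"rx":0,"ry":0,"rz":0,"dx":-3.1,"dy":-1.2,"dz":0,"gripper":0},
    {"rx":0,"ry":0,"rz":-7,"dx":0,"dy":0,"dz":0,"gripper":0},
    {"rx":0,"ry":0,"rz":-7,"dx":0,"dy":0,"dz":0,"gripper":0},
    {"rx":0,"ry":0,"rz":-1.8,"dx":0,"dy":0,"dz":0,"gripper":0}
  ]
}}

```text
time_s: 34.9
tcp_pos: [452.4, -192.0, 138.5]
tool_rot: [0.002, 0.752, 0.659, 0.0]
contact_force: [0.2, -1.2, -0.3]
width: 0.6
```

{"op": "apply_moves", "data": {
  "series": [
    {"rx":0.5,"ry":0,"rz":0,"dx":0,"dy":0,"dz":0,"gripper":0},
    {"rx":0,"ry":0,"rz":0,"dx":0,"dy":0,"dz":0,"gripper":0},
    {"rx":0,"ry":0,"rz":0,"dx":0,"dy":0,"dz":0,"gripper":0}
  ]
}}

```text
time_s: 35.15
tcp_pos: [453.8, -191.0, 138.5]
tool_rot: [-0.001, 0.753, 0.658, -0.003]
contact_force: [-0.0, 0.8, 0.0]
width: 0.8
```

```bash
python3 - <<'E'
from h import *
need((455,-195,150),82.2)
im,cm=snap('wrist','w27.png'); np.save('w27.npy',cm[1])
cv2.imwrite('pics/z27.png',cv2.resize(np.clip(im[20:270,230:510].astype(float)*1.3,0,255).astype(np.uint8),None,fx=2.4,fy=2.4,interpolation=cv2.INTER_CUBIC))
E
```

```text
t 35.15 pos [ 453.8 -191.   138.5] yaw 82.25 w 0.8 F [-0.   0.8  0. ]
shift cm [-0.38  0.17 -1.15] turn [-0.32  0.12  0.05] min rows 0.3 0.0
```

View pics/z27.png

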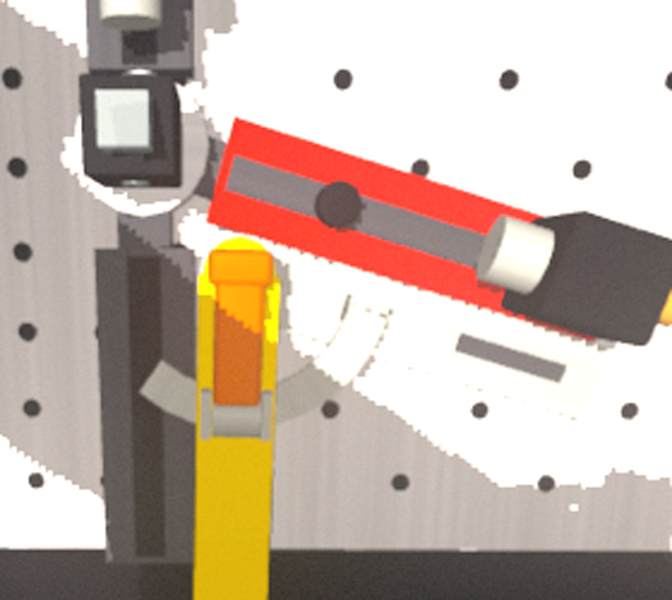

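The red arm now lies along the blade. Measuring the fit.

```bash
cat > meas.py <<'E'
from h import *
import sys
f=sys.argv[1]
im=cv2.imread(f'pics/{f}.png'); c=optics.calibration('wrist'); cm=(c,np.load(f'{f}.npy')); hsv=cv2.cvtColor(im,cv2.COLOR_BGR2HSV)
a=np.radians(82.2); u=-np.array([np.cos(a),np.sin(a)]); n=np.array([-u[1],u[0]]); h=np.array([443.7,-77.9])
def fit(nm,P,z,hh=h):
    W=px2w(cm,P,z)[:,:2]; v=cv2.fitLine(W.astype(np.float32),cv2.DIST_HUBER,0,.01,.01).ravel(); d=v[:2]; d=d if d@(v[2:]-hh)>0 else -d; q=v[2:]-hh
    print(nm,len(P),np.degrees(np.arctan2(d[1],d[0])).round(2),'off',(d[0]*q[1]-d[1]*q[0]).round(2)); return v
m=cv2.inRange(hsv,(0,120,50),(6,255,255))|cv2.inRange(hsv,(174,120,50),(180,255,255))
T=[];B=[]
for x in range(332,430):
    y=np.where(m[50:175,x])[0]+50; T.append((x+.5,y.min())); B.append((x+.5,y.max()+1))
fit('arm far',T,26); fit('arm near',B,26)
y=cv2.inRange(hsv,(18,120,50),(34,255,255)); L=[];Q=[]
for r in range(208,262):
    x=np.where(y[r,295:365])[0]+295; L.append((x.min(),r+.5));Q.append((x.max()+1,r+.5))
fit('stock L',L,40); fit('stock R',Q,40)
E
python3 meas.py w27
python3 - <<'E'
from h import *
im=cv2.imread('pics/w27.png')
g=np.clip((im[140:215,330:500].astype(float)-90)*2,0,255).astype(np.uint8)
cv2.imwrite('pics/z28.png',cv2.resize(g,None,fx=4.7,fy=4.7,interpolation=cv2.INTER_NEAREST))
g=np.clip(im[110:260,255:355].astype(float)*2.2,0,255).astype(np.uint8)
cv2.imwrite('pics/z29.png',cv2.resize(g,None,fx=5,fy=4,interpolation=cv2.INTER_NEAREST))
E
```

```text
arm far 98 -24.13 off 14.27
arm near 98 -24.24 off -15.34
stock L 54 -98.3 off 15.66
stock R 54 -99.14 off 41.29
```

View pics/z28.png

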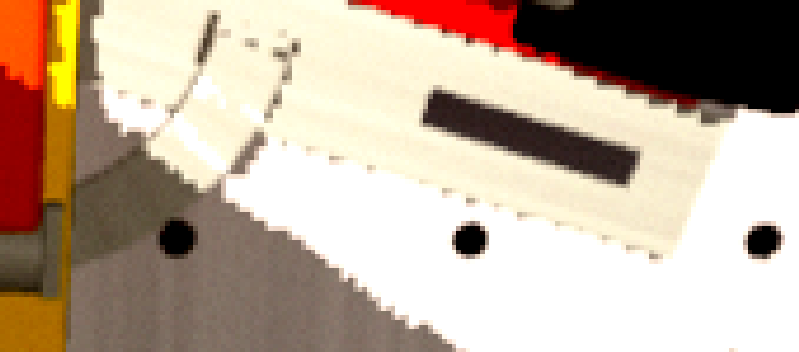

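View pics/z29.png

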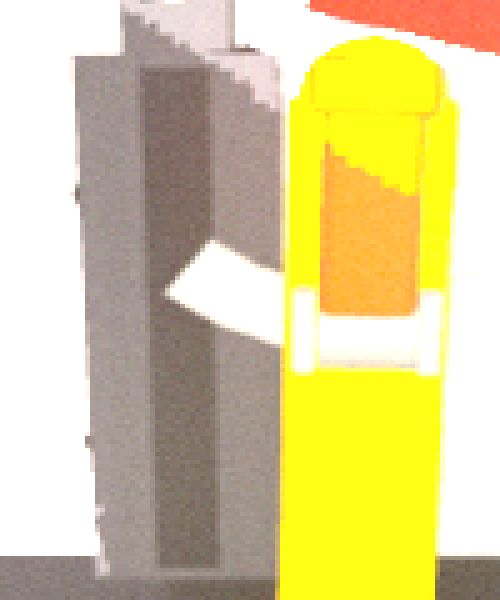

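```bash
python3 - <<'E'
from h import *
c=optics.calibration('wrist'); cm=(c,np.load('w27.npy')); h=np.array([443.7,-77.9])
def yw(n,p,z,fl=0):
    l=px2w(cm,p,z)[:,:2]; d=l[1]-l[0]; d/=np.linalg.norm(d); q=l-h; print(n,np.degrees(np.arctan2(d[1],d[0])).round(2),(d[0]*q[:,1]-d[1]*q[:,0]).round(2))
yw('blade outer',[(387.4,169.4),(471.5,194.3)],23)
yw('slot',[(330+432/4.7,140+88/4.7),(330+640/4.7,140+151/4.7)],23)
yw('slot2',[(330+423/4.7,140+124/4.7),(330+630/4.7,140+186/4.7)],23)
yw('rail outer',[(270,123.75),(276,253.75)],26)
yw('groove L',[(255+142/5,110+70/4),(255+158/5,110+568/4)],26)
yw('groove R',[(255+210/5,110+70/4),(255+217/5,110+568/4)],26)
yw('stock L',[(255+290/5,110+100/4),(255+280/5,110+600/4)],40)
yw('stock R',[(255+457/5,110+100/4),(255+436/5,110+600/4)],40)
E
```

```text
blade outer -23.79 [-39.97 -39.97]
slot -23.91 [-25.06 -25.06]
slot2 -23.83 [-30.94 -30.94]
rail outer -97.4 [-15.12 -15.12]
groove L -98.02 [-5.14 -5.14]
groove R -98.27 [4.91 4.91]
stock L -99.16 [17.61 17.61]
stock R -98.68 [40.48 40.48]
```

```bash
python3 - <<'E'
from h import *
t,cm=snap('top','t30.png'); s,_=snap('scene')
o=cv2.imread('pics/top0.png')
cv2.imwrite('pics/f30.png',np.vstack([np.hstack([cv2.resize(t[120:330,90:520],(430,210))]*1),cv2.resize(s[100:370,180:560],(430,305))]))
def blue(i):
    h=cv2.cvtColor(i,cv2.COLOR_BGR2HSV); m=cv2.inRange(h,(105,120,60),(125,255,255)); m[:215]=0;m[262:]=0;m[:,:245]=0;m[:,285:]=0
    ys,xs=np.where(m); v=cv2.fitLine(np.c_[xs,ys].astype(np.float32),cv2.DIST_L2,0,.01,.01).ravel(); return len(xs),v.round(3)
print(blue(o),blue(t)); print(arm.observe()['contact_force'].round(1))
E
```

```text
(283, array([  0.364,  -0.932, 267.922, 232.664], dtype=float32)) (282, array([  0.36 ,  -0.933, 267.883, 232.702], dtype=float32))
[-0.4 -0.4 -0.2]
```

View pics/f30.png

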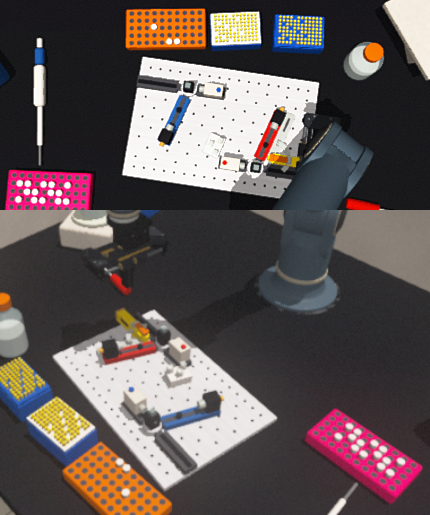

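The final views show the red arm, blade and blue arm all near parallel. The blue arm is unmoved (its line fit is the same as at the start), nothing else has shifted, and the gripper is clear. Handing in.

```bash
python3 -c "
from workcell import arm
print(arm.hand_in())"
```

```text
the job is handed in; nothing more can be done
None
```

I pushed the bevel into the blue corner until it stopped and pressed the lever down to its stop (over 30 N). I re-gripped it once on the bench to turn it half round. Then I laid it along the red rail, swung the red arm in until the force rose to about 5 N, and backed the gripper clear. I handed in at about 35 s of the 72 s allowed.

**Last checks, all within limits:**
- **Blade on red arm:** the blade is parallel to the arm within about 0.3°, with its centreline about 27.5 mm from the arm's (27 is ideal).
- **Stock on red rail:** about 1° off parallel, with the pivot roughly 28.4 mm from the rail axis. The limits are about 2.6° and 24 to 31.5 mm.
- **Angle copied:** the red arm is about 0.6 to 0.8° from the blue arm's angle, against 2.3° allowed.
- **Blue arm and bench:** the blue arm's line in the top view is the same as at the start, and the bystanders in view looked unmoved. The hex driver was mostly hidden behind the arm.
- **Lever and robot:** the lever looks flat in the last pictures, and the robot touches nothing.

**Disagreement:** the views differed by about 1° on the stock's direction and 1 to 2 mm on the red hinge. I used the closest view's hinge position and slid the bevel about 2 mm towards the hinge before releasing it.

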